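# Stopper the flasks and load the shaker

### The job

Get the shaker ready and start it: put the empty flask tray into whichever of the shaker's two bays is free, fully home so that its edge presses the switch lever at the back, and stand every flask from the bench upright in the tray, one to a compartment, each closed with a stopper that fits its neck (narrow or wide) pushed fully in. Leave the tray in the other bay alone; spare stoppers are not needed. When everything is in place, press the start key and let go.

Things in the scene. Friction and masses are not known exactly. Their poses are not given: they have to be found in the camera images.
- shaker: Orbital shaker, a low white machine 338 x 222 mm, fixed. Origin: centre of its underside; x to its back, y to its left. Its platform (58 mm above the bench) has two tray bays, left (+y) and right (-y), 84 mm wide between 10 mm high rails, open in front, each with a 12 mm high back stop and a switch lever in a gap in the middle of it. In front of the platform a ledge 36 mm high bears the start key.
- bay_left (a point): Point on the platform (58 mm above the bench) in the left bay: where the middle of a tray's underside is when the tray is fully home against the back stop. x points to the stop, whose face is 119 mm beyond it; the rails begin 108 mm before it.
- bay_right (a point): The same for the right bay, 105 mm beside the left one.
- lever_left (a joint): Hinged switch lever in the left bay's stop: 0 rad free (its roller, 17 mm above the platform, is then 10 mm in front of the stop's face), about 0.6 when a tray touches the stop, made (tray present) above 0.3, with the tray within 5 mm of the stop. Its spring pushes with under 1 N.
- lever_right (a joint): The same for the right bay.
- start_key (a joint): Travel of the start key: 0 up, 0.006 m fully down; springs back (about 4 N fully down).
- start_key_top (a point): Middle of the top of the start key, a round white push button 22 mm across in a black housing, in the middle of the ledge in front of the platform; pressed straight down.
- tray_mid (a point): Middle of the empty steel tray, 30 mm above its underside; 238 (x) x 78 (y) mm, 0.35 kg, walls 30 high and 4 thick, floor 3. Two cross plates 10 mm thick at x = -40 and +40 mm part it into three 70 mm square compartments (centres x = -80, 0, 80); each bears a flat grip, 50 mm wide, 10 mm thick in x, top 62 mm above the underside, to lift it by. Flat on the bench at first. Alike end for end.
- old_tray_left: Tray of the same kind with petri dishes, 1.6 kg, home in the left bay from the start, to be left there; None if the right bay is the taken one. Origin: middle of its underside.
- old_tray_right: The same in the right bay. Exactly one of the two bays is taken in each start.
- stopper_stand: White plastic block 220 (x) x 58 (y) x 20 mm, fixed; origin: middle of its underside. The stoppers stand plug down in a row along its x in recesses 12 mm deep: wide ones at x = -78 and -16 mm, narrow ones at +38 and +84 mm. The heads' undersides are 18 mm above the block.
- flask_narrow_a_mid (a point): Open narrow-neck conical glass flask, 112 mm high, foot 62 mm across, 0.13 kg; its straight neck is 30 mm across (33 mm at the rim), bore 25 mm, from 76 mm above the foot to the rim. The point lies on its axis half-way up, 56 mm above the foot; z points to the rim. None if absent.
- flask_narrow_b_mid (a point): Open narrow-neck conical glass flask, 112 mm high, foot 62 mm across, 0.13 kg; its straight neck is 30 mm across (33 mm at the rim), bore 25 mm, from 76 mm above the foot to the rim. The point lies on its axis half-way up, 56 mm above the foot; z points to the rim. None if absent.
- flask_wide_a_mid (a point): Open wide-neck conical glass flask, 112 mm high, foot 62 mm across, 0.13 kg; its straight neck is 44 mm across (47 mm at the rim), bore 39 mm, from 70 mm above the foot to the rim. The point lies on its axis half-way up, 56 mm above the foot; z points to the rim. None if absent.
- flask_wide_b_mid (a point): Open wide-neck conical glass flask, 112 mm high, foot 62 mm across, 0.13 kg; its straight neck is 44 mm across (47 mm at the rim), bore 39 mm, from 70 mm above the foot to the rim. The point lies on its axis half-way up, 56 mm above the foot; z points to the rim. None if absent.
- stopper_narrow_a_mid (a point): Dark rubber stopper for a narrow neck, 52 mm high, 30 g: tapered plug 30 mm long, 17 mm across at the tip, 21 mm under the head; head 36 mm across, 22 mm high, resting on the flask's rim when seated. The point lies on its axis half-way up (26 mm above the tip, 4 mm below the head's underside; 52 mm above the flask's own point when seated); z points to the head.
- stopper_narrow_b_mid (a point): Dark rubber stopper for a narrow neck, 52 mm high, 30 g: tapered plug 30 mm long, 17 mm across at the tip, 21 mm under the head; head 36 mm across, 22 mm high, resting on the flask's rim when seated. The point lies on its axis half-way up (26 mm above the tip, 4 mm below the head's underside; 52 mm above the flask's own point when seated); z points to the head.
- stopper_wide_a_mid (a point): Dark rubber stopper for a wide neck, 52 mm high, 30 g: tapered plug 30 mm long, 29 mm across at the tip, 35 mm under the head; head 50 mm across, 22 mm high, resting on the flask's rim when seated. The point lies on its axis half-way up (26 mm above the tip, 4 mm below the head's underside; 52 mm above the flask's own point when seated); z points to the head.
- stopper_wide_b_mid (a point): Dark rubber stopper for a wide neck, 52 mm high, 30 g: tapered plug 30 mm long, 29 mm across at the tip, 35 mm under the head; head 50 mm across, 22 mm high, resting on the flask's rim when seated. The point lies on its axis half-way up (26 mm above the tip, 4 mm below the head's underside; 52 mm above the flask's own point when seated); z points to the head.

How it is judged:
On the way, in this order (a step that is already met when the one before it is completed fails the run):
1. the tray is home in the free bay with its switch lever pressed, and every flask stands in it, closed with a stopper of its own size (((horizontal distance between tray_mid and bay_left below 0.012 m and value of joint lever_left above 0.3 rad and angle between the x axis of tray_mid and the x axis of bay_left, either way round below 0.12 rad and angle between tray_mid's own z axis and vertical below 0.06 rad) or (horizontal distance between tray_mid and bay_right below 0.012 m and value of joint lever_right above 0.3 rad and angle between the x axis of tray_mid and the x axis of bay_right, either way round below 0.12 rad and angle between tray_mid's own z axis and vertical below 0.06 rad)) and x of flask_narrow_a_mid in the frame of tray_mid between -0.1 and 0.1 m and y of flask_narrow_a_mid in the frame of tray_mid between -0.01 and 0.01 m and z of flask_narrow_a_mid in the frame of tray_mid between 0.023 and 0.035 m and angle between each of flask_narrow_a_mid, flask_narrow_b_mid, flask_wide_a_mid, flask_wide_b_mid's own z axis and vertical below 0.12 rad and ((horizontal distance between stopper_narrow_a_mid and flask_narrow_a_mid below 0.007 m and z of stopper_narrow_a_mid in the frame of flask_narrow_a_mid between 0.047 and 0.057 m) or (horizontal distance between stopper_narrow_b_mid and flask_narrow_a_mid below 0.007 m and z of stopper_narrow_b_mid in the frame of flask_narrow_a_mid between 0.047 and 0.057 m)) and x of flask_narrow_b_mid in the frame of tray_mid between -0.1 and 0.1 m and y of flask_narrow_b_mid in the frame of tray_mid between -0.01 and 0.01 m and z of flask_narrow_b_mid in the frame of tray_mid between 0.023 and 0.035 m and ((horizontal distance between stopper_narrow_a_mid and flask_narrow_b_mid below 0.007 m and z of stopper_narrow_a_mid in the frame of flask_narrow_b_mid between 0.047 and 0.057 m) or (horizontal distance between stopper_narrow_b_mid and flask_narrow_b_mid below 0.007 m and z of stopper_narrow_b_mid in the frame of flask_narrow_b_mid between 0.047 and 0.057 m)) and x of flask_wide_a_mid in the frame of tray_mid between -0.1 and 0.1 m and y of flask_wide_a_mid in the frame of tray_mid between -0.01 and 0.01 m and z of flask_wide_a_mid in the frame of tray_mid between 0.023 and 0.035 m and ((horizontal distance between stopper_wide_a_mid and flask_wide_a_mid below 0.007 m and z of stopper_wide_a_mid in the frame of flask_wide_a_mid between 0.047 and 0.057 m) or (horizontal distance between stopper_wide_b_mid and flask_wide_a_mid below 0.007 m and z of stopper_wide_b_mid in the frame of flask_wide_a_mid between 0.047 and 0.057 m)) and x of flask_wide_b_mid in the frame of tray_mid between -0.1 and 0.1 m and y of flask_wide_b_mid in the frame of tray_mid between -0.01 and 0.01 m and z of flask_wide_b_mid in the frame of tray_mid between 0.023 and 0.035 m and ((horizontal distance between stopper_wide_a_mid and flask_wide_b_mid below 0.007 m and z of stopper_wide_a_mid in the frame of flask_wide_b_mid between 0.047 and 0.057 m) or (horizontal distance between stopper_wide_b_mid and flask_wide_b_mid below 0.007 m and z of stopper_wide_b_mid in the frame of flask_wide_b_mid between 0.047 and 0.057 m))), for 0.2 s.
2. the start key is pressed (value of joint start_key above 0.004 m).
At the end, for the whole second after the job is handed in: Tray flat in the free bay, 12 mm and 0.12 rad from home at most, lever above 0.3 rad; each flask stands on its floor (tilt under 0.12 rad, within 10 mm of its middle line), its size of stopper within 7 mm of its axis, 5 mm of seated height; then key pressed over 4 mm, and up; all at rest (all of step 1 and linear speed of each of flask_narrow_a, flask_narrow_b, flask_wide_a, flask_wide_b, tray below 0.03 m/s and value of joint start_key below 0.002 m); the robot touches nothing.
It fails at once if the tray of the other run is moved more than 15 mm (distance of any of old_tray_left, old_tray_right from where it was at the start of the episode above 0.015 m).
Of old_tray_left, old_tray_right only 1 to 1 are there at a start; the rules pass over those that are not, and their reading is None.
Of flask_narrow_a, flask_narrow_b, flask_wide_a, flask_wide_b only 2 to 3 are there at a start; the rules pass over those that are not, and their reading is None.
At some moment in a run one of flask_narrow_a, flask_narrow_b, flask_wide_a, flask_wide_b may be knocked a few centimetres aside while the robot is not near it.
It also fails if it takes over 210 s, if anything falls off the work surface, if the arm or the gripper's body presses on something with over 40 N, if the wrist force passes 120 N, or if a joint passes its speed limit or range.

### The arm

A 6-joint arm with a two-finger parallel gripper is mounted at the origin on a cart in front of the work surface, level with it; the furniture and walls round the work are solid. World frame = base frame: x ahead of the robot, y to its left, z up, the work surface at z = 0. Lengths are in m, angles in rad, forces in N, time in s.
With the tool pointing down it reaches from about 0.25 to 0.775 m from the base axis. Payload 4 kg.
Tool frame: the origin (TCP) lies between the finger pads; the fingertips stand 11 mm ahead of it and the grasp point (between the pads) lies 8 mm behind it; z points along the fingers, y is the direction in which the jaws open and shut (so a half turn about z gives the same grasp; the last joint's range is limited). The gripper opens to 94 mm and grips with 3 to 60 N. Pads are 16 mm wide; open, the fingers measure 119 mm over their backs; the gripper's body (75 mm by 177 mm) begins 78 mm behind the grasp point.
Start: joints at [1.145, 0.087, 1.371, -0, 1.684, -0.103], TCP at [0.174, 0.522, 0.191] pointing down, gripper open.
Joint ranges: [-3.1, 3.1], [-0.76, 2.03], [0.27, 2.55], [-1.08, 4.22], [0.17, 2.65], [-2.57, 2.57]. Speed limits (rad/s): [2.79, 2.79, 3.14, 3.14, 3.14, 3.14].

### API

Orientations are given as [roll, pitch, yaw] about the fixed x, y, z axes, in that order (R = Rz(yaw) Ry(pitch) Rx(roll)).
In Python, from bench import get_obs, cams, ticket gives the robot as it stands. The module is installed in compiled form; this text tells all that it offers.
- The arm moves only by the shell command python3 -m crank 'ROWS'. ROWS is JSON, a list of rows, each an object of numbers: "tx", "ty", "tz": the shift along the tool's x, y, z in cm; "twist": the turn about the tool's z in degrees; "grip": the opening, from 0 (shut) to 1 (fully open). In form: [{"tx": .., "ty": .., "tz": .., "twist": .., "grip": ..}, ...]. A call has 1 to 12 rows; each row shifts and turns the commanded pose from where the row before left it, along the tool's axes as they then stand; what a row does not reach is not made up. A row lasts 1/8 s, in which the tool goes at most 62.5 mm and 10.7 degrees, less where a joint would pass 70% of its speed; a pose out of reach is approached as far as the arm can. A call is refused whole if a number of a shift passes 6.25 or a number of a turn 10.7, either way. A call with a gripper value outside its range is refused whole. The fingers move at their own pace and stop on an object; the grip force is fixed at half the most. Time passes only in rows, so rows that do not move let the fingers close. It gives the time, the measured TCP pose, the force and the opening at its end, in the units of the state.
- get_obs(): the state, without advancing time (a new reading comes with each control period).
- cams.snapshot(name): name is "scene" or "top"; returns a dict with "frame" (480x640x3 uint8, red, green, blue), "intrinsics" (3x3 intrinsics, pixels), "R" (3x3) and "t" (3): a world point X has camera coordinates R X + t. Camera axes: x right, y down, z forward; pixel columns grow to the right and rows downward; lengths in m; the calibration is good to about 2 mm. A picture is of the moment at which its call begins. There is no depth.
- ticket.close_job(): hands the job in, once; it reports no verdict.
Trained networks look in a picture, given as the dict that the camera call returned (one of the last four; its "shot" number tells which), for a name from the list of things; names that differ only in an ending like _2 or _b are one class to them, and where a whole thing is asked for, a point or a joint stands for the part that bears it (a point fixed in the world has none). Each returns a list of dicts, best first, with "conf" (0 to 1); they miss things now and then, are a little off and sometimes report something else, mostly with a low value. They report only what shows in the picture. A call takes as long as a camera call.
- cams.outline_of(picture, query): "region" (480x640 bool, what is visible of it) and "centre" ([column, row] in pixels, amid what is visible of it).
The state is a dict: "time": time; "joint_positions": joint angles; "qvel": joint speeds; "joint_torque": joint torques, N m; "tool_pos": TCP position; "ee_rot": TCP orientation; "wrist_force": force on the tool from outside, world axes, zero at the start; "wrist_torque": the same for the moment, N m; "width": finger opening in m.
Only numpy, scipy, OpenCV 4.12 (cv2) and the standard library are available. Lean on these libraries where they do the work, as an engineer would, in place of code of your own. Each camera call takes 0.05 s, during which the arm holds its last target.

## Working session

There is one attempt and no reset: what is moved stays moved. The work goes in short steps, Python scripts to look and compute and a shell command to move; the robot and the scene stay as the last step left them, time stands still between calls to the robot, and variables do not carry over. Pictures are saved under pics/ and viewed, and the job is handed in when it is done.

```bash
mkdir -p pics; ls; python3 - <<'E'
from bench import get_obs, cams
import cv2
print(get_obs())
for n in ("scene","top"):
    s=cams.snapshot(n); cv2.imwrite(f"pics/{n}0.png",s["frame"][:,:,::-1])
    print(n,s["intrinsics"],s["R"],s["t"],s.keys())
E
```

```text
pics
{'time': 0.0, 'joint_positions': array([ 1.14488512e+00,  8.79192603e-02,  1.37222055e+00, -3.19117976e-05,
        1.68360616e+00, -1.03102118e-01]), 'qvel': array([-0.00129716, -0.0010292 ,  0.00085506, -0.00031687, -0.0013109 ,
       -0.00129994]), 'joint_torque': array([-3.00606371e-04, -3.40171123e+01, -3.02434945e+01,  7.17259292e-02,
        3.27352574e-02, -1.44797241e-04]), 'tool_pos': array([0.17425508, 0.52105925, 0.19014085]), 'ee_rot': array([-3.13944750e+00, -1.90070651e-04,  2.81877980e+00]), 'wrist_force': array([ 0.53960172, -0.02116953, -0.1613757 ]), 'wrist_torque': array([-0.00440342,  0.00208348, -0.00495613]), 'width': 0.09404193291536532}
scene [[539.84772651   0.         310.99395405]
 [  0.         539.84772651 242.85082518]
 [  0.           0.           1.        ]] [[-0.75470815 -0.65600867  0.00825986]
 [-0.40455778  0.45544015 -0.79303674]
 [ 0.51647711 -0.60185289 -0.6091178 ]] [0.4541224  0.29049846 1.03272733] dict_keys(['frame', 'intrinsics', 'R', 't', 'shot'])
top [[534.09732826   0.         319.6314149 ]
 [  0.         534.09732826 245.70904809]
 [  0.           0.           1.        ]] [[ 0.00379461 -0.99991759  0.012264  ]
 [-0.99361427 -0.00515311 -0.11271261]
 [ 0.11276652 -0.01175798 -0.99355194]] [-0.01012596  0.5837989   1.47617808] dict_keys(['frame', 'intrinsics', 'R', 't', 'shot'])
```

View pics/scene0.png

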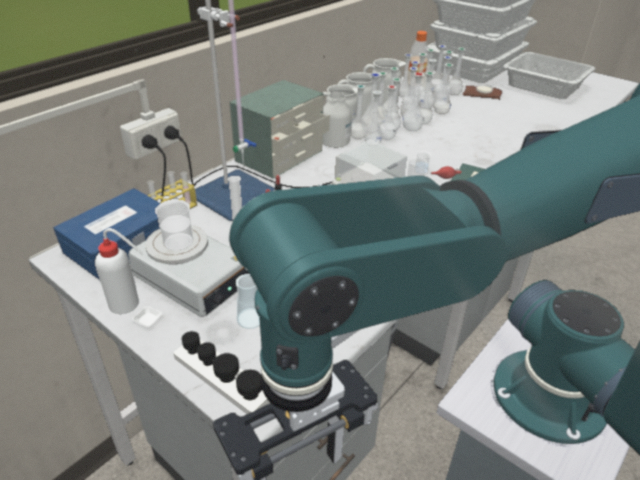

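View pics/top0.png

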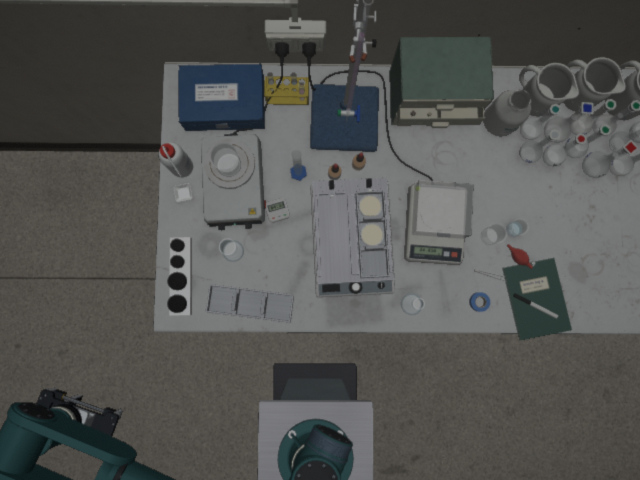

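```bash
cat > h.py <<'E'
from bench import get_obs, cams
import numpy as np, cv2
def ray(s,px):
    K=np.array(s["intrinsics"]);R=np.array(s["R"]);t=np.array(s["t"])
    d=R.T@np.linalg.inv(K)@np.array([px[0],px[1],1.]); c=-R.T@t
    return c,d
def atz(s,px,z):
    c,d=ray(s,px); return c+d*(z-c[2])/d[2]
def proj(s,X):
    K=np.array(s["intrinsics"]);p=K@(np.array(s["R"])@np.array(X)+np.array(s["t"])); return p[:2]/p[2]
def save(s,n,box=None,k=1):
    f=s["frame"][:,:,::-1]
    if box: f=f[box[1]:box[3],box[0]:box[2]]
    cv2.imwrite("pics/"+n+".png",cv2.resize(f,None,fx=k,fy=k,interpolation=cv2.INTER_CUBIC))
def o():
    s=get_obs(); print("t",round(s["time"],2),"pos",s["tool_pos"].round(4),"rot",s["ee_rot"].round(3),"F",s["wrist_force"].round(1),"w",round(s["width"],4),"q",s["joint_positions"].round(2))
E
python3 - <<'E'
from h import *
s=cams.snapshot("top")
save(s,"topa",(150,150,350,330),4); save(s,"topb",(330,150,530,330),4)
for n in ["shaker","tray_mid","old_tray_left","old_tray_right","stopper_stand","flask_narrow_a_mid","flask_wide_a_mid","stopper_narrow_a_mid","stopper_wide_a_mid","start_key"]:
    for r in cams.outline_of(s,n): print(n,round(r["conf"],2),np.array(r["centre"]).round(1),r["region"].sum())
o()
E
```

```text
shaker 0.72 [341.9 239.4] 6543
shaker 0.26 [372.8 233.3] 2556
tray_mid 0.67 [251. 300.] 2451
old_tray_left 0.41 [411.5 301.8] 400
old_tray_right 0.85 [371.8 235.6] 2581
stopper_stand 0.96 [185.  273.1] 693
stopper_stand 0.57 [341.9 239.1] 6614
flask_narrow_a_mid 0.44 [356.9 285. ] 40
stopper_narrow_a_mid 0.66 [177.3 258.5] 137
stopper_narrow_a_mid 0.31 [252.1 303.2] 2471
stopper_narrow_a_mid 0.31 [176.7 247.6] 151
stopper_wide_a_mid 0.76 [175.8 301.7] 278
stopper_wide_a_mid 0.59 [340.3 238.7] 6563
stopper_wide_a_mid 0.45 [372.4 233.2] 2497
start_key 0.49 [355.  285.6] 54
start_key 0.18 [176.4 259.6] 160
t 0.65 pos [0.1745 0.5216 0.1913] rot [ 3.141 -0.     2.819] F [ 0.7  0.1 -0.9] w 0.0942 q [ 1.14  0.09  1.37  0.    1.68 -0.1 ]
```

View pics/topa.png

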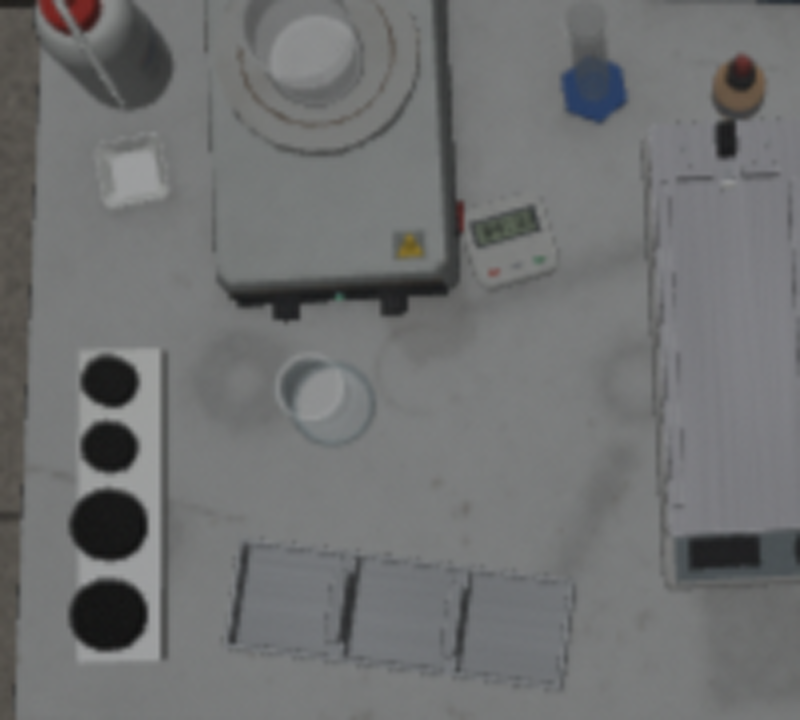

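View pics/topb.png

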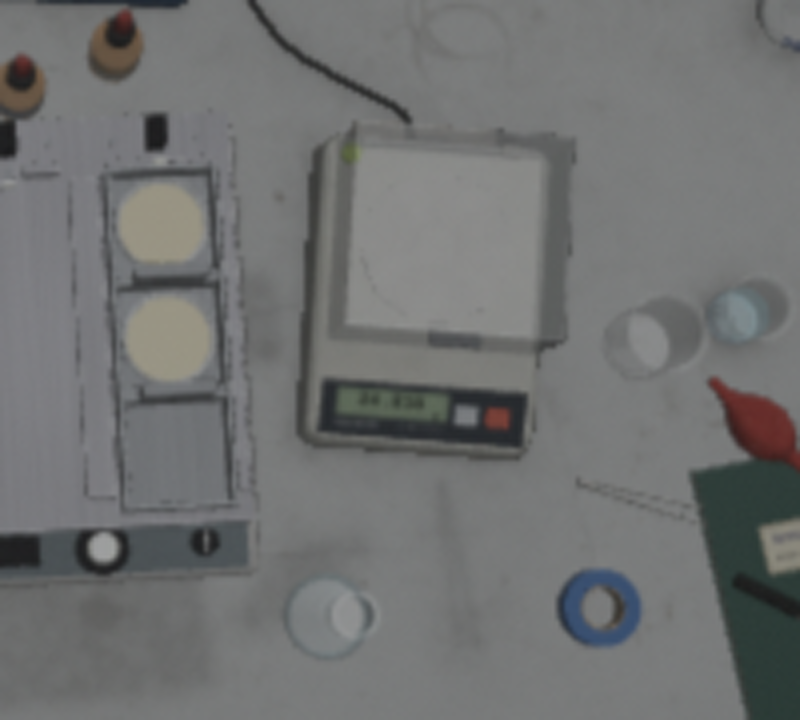

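```bash
python3 - <<'E'
from h import *
s=cams.snapshot("top"); save(s,"topc",(470,190,550,250),8)
q=cams.snapshot("scene"); print("scene cam",ray(q,(320,240))[0], "top cam",ray(s,(320,240))[0])
for n in ["flask_narrow_a_mid","flask_wide_a_mid"]:
  for im in (s,q):
    for r in cams.outline_of(im,n): print(n,round(r["conf"],2),np.array(r["centre"]).round(1),r["region"].sum())
Z=lambda x,y,ox=150,oy=150:(ox+(x+.5)/4-.5,oy+(y+.5)/4-.5)
# stoppers (head top z=.060)
for nm,p in dict(n84=(110,380),n38=(110,446),w16=(109,525),w78=(109,615)).items(): print(nm,atz(s,Z(*p),.06).round(4))
print("flaskL rim",atz(s,Z(312,388),.112).round(4),"foot",atz(s,Z(336,406),0).round(4))
print("flaskR rim",atz(s,Z(353,613,330),.112).round(4),"foot",atz(s,Z(326,618,330),0).round(4))
print("tray corners top z.03",[atz(s,Z(*p),.03).round(4) for p in [(246,543),(575,580),(563,688),(231,646)]])
print("key",atz(s,Z(103,548,330),.04).round(4))
E
```

```text
scene cam [-0.07312673  0.7871535   0.85567757] top cam [0.41364587 0.01024014 1.53258528]
flask_narrow_a_mid 0.42 [213.1 380.4] 1540
n84 [0.5818 0.3871 0.06  ]
n38 [0.536  0.3856 0.06  ]
w16 [0.4816 0.3844 0.06  ]
w78 [0.4202 0.3823 0.06  ]
flaskL rim [0.5711 0.2392 0.112 ] foot [0.5706 0.2397 0.    ]
flaskR rim [ 0.4237 -0.2676  0.112 ] foot [ 0.4209 -0.2701  0.    ]
tray corners top z.03 [array([0.4708, 0.296 , 0.03  ]), array([0.4459, 0.0655, 0.03  ]), array([0.371 , 0.0731, 0.03  ]), array([0.3992, 0.3045, 0.03  ])]
key [ 0.4687 -0.1076  0.04  ]
```

View pics/topc.png

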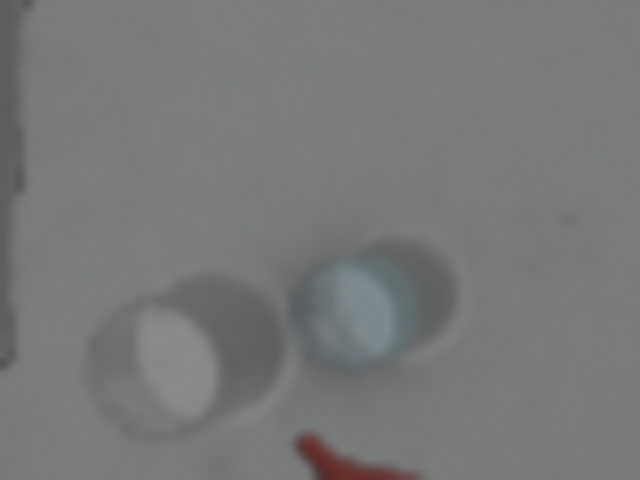

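```bash
python3 - <<'E'
from h import *
s=cams.snapshot("top"); save(s,"topd",(305,172,405,302),6)
o()
E
```

```text
t 1.0 pos [0.1745 0.5216 0.1913] rot [3.141 0.    2.819] F [-0.  -0.2  0.4] w 0.0941 q [ 1.14  0.09  1.37  0.    1.68 -0.1 ]
```

View pics/topd.png

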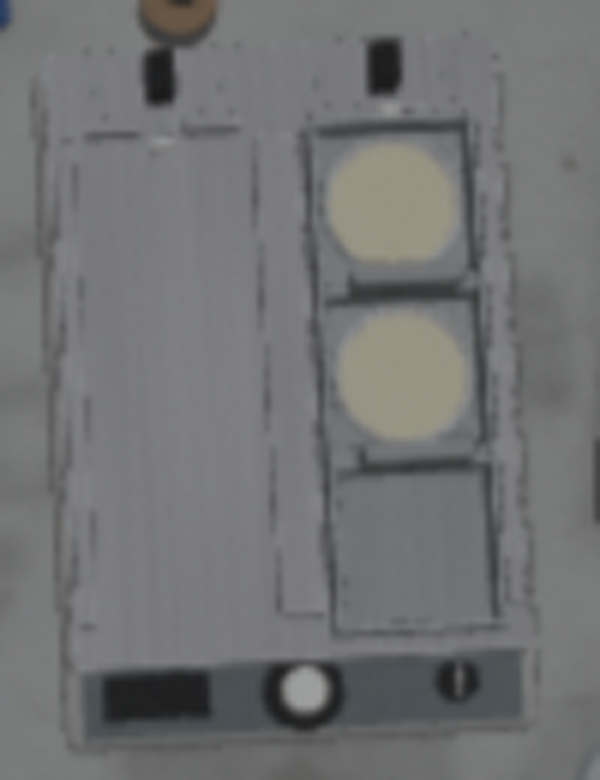

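```bash
python3 - <<'E'
from h import *
s=cams.snapshot("top")
Z=lambda x,y:(305+(x+.5)/6-.5,172+(y+.5)/6-.5)
P=lambda p,z:atz(s,Z(*p),z)[:2].round(4)
A=[P(p,.088) for p in [(307,131),(465,124),(500,618),(335,633)]]
print("old",A,np.mean(A,0)); 
ang=lambda a,b:np.degrees(np.arctan2((b-a)[1],(b-a)[0])).round(2)
print(ang(A[3],A[0]),ang(A[2],A[1]))
for z in (.058,.068):
  a,b=P((90,628),z),P((75,155),z); c,d=P((282,610),z),P((253,130),z)
  print("railL",a,b,ang(a,b),"railR",c,d,ang(c,d))
  print("stop",P((87,136),z),P((237,129),z))
  print("roller",P((162,143),z+.017))
print("key",P((305,690),.042), "ledge corners .036",P((85,740),.036),P((525,722),.036))
print("platform front edge",P((78,668),.058),P((520,650),.058))
r=[x for x in cams.outline_of(s,"old_tray_right") if x["conf"]>.6][0]
rect=cv2.minAreaRect(np.argwhere(r["region"])[:,::-1].astype(np.float32)); print(rect,[atz(s,p,.08)[:2].round(4) for p in cv2.boxPoints(rect)])
E
```

```text
old [array([ 0.7231, -0.1058]), array([ 0.7269, -0.1785]), array([ 0.4998, -0.1922]), array([ 0.4927, -0.1176])] [ 0.610625 -0.148525]
2.93 3.45
railL [ 0.4961 -0.0074] [7.174e-01 5.000e-04] 2.04 railR [ 0.5048 -0.0958] [ 0.7299 -0.0829] 3.28
stop [ 0.7265 -0.0051] [ 0.7303 -0.0754]
roller [ 0.7198 -0.0397]
railL [ 0.4956 -0.0073] [7.154e-01 5.000e-04] 2.03 railR [ 0.5042 -0.0951] [ 0.7277 -0.0823] 3.28
stop [ 0.7244 -0.005 ] [ 0.7281 -0.0748]
roller [ 0.7177 -0.0393]
key [ 0.4687 -0.1076] ledge corners .036 [ 0.4453 -0.0055] [ 0.4545 -0.2107]
platform front edge [ 0.4777 -0.002 ] [ 0.4869 -0.2055]
((371.70001220703125, 234.09999084472656), (87.74078369140625, 31.138776779174805), 85.60128784179688) [array([ 0.73  , -0.0983]), array([ 0.7373, -0.1846]), array([ 0.4947, -0.2006]), array([ 0.4878, -0.1159])]
```

```bash
python3 -m crank '[{"tx":-4.35,"ty":-1.18,"tz":-2.5},{"tx":-4.35,"ty":-1.18,"tz":-2.5},{"tx":-4.35,"ty":-1.18,"tz":-2.5},{"tx":-4.35,"ty":-1.18,"tz":-2.5}]'; python3 -m crank '[{"tx":-1.77,"ty":-5.29},{"tx":-1.77,"ty":-5.29},{"tx":-1.77,"ty":-5.29},{"tx":-1.77,"ty":-5.29},{"tx":-1.77,"ty":-5.29},{"tx":-1.77,"ty":-5.29},{"tx":-1.77,"ty":-5.29},{"tx":-1.77,"ty":-5.29},{"tx":-1.77,"ty":-5.29},{"tx":-1.77,"ty":-5.29},{"tx":-1.77,"ty":-5.29},{"tx":-1.77,"ty":-5.29}]'
python3 - <<'E'
from h import *
o(); s=cams.snapshot("scene"); save(s,"scene1")
for n in ["shaker","tray_mid","stopper_stand","flask_narrow_a_mid","flask_wide_a_mid","stopper_narrow_a_mid","stopper_wide_a_mid","start_key"]:
    for r in cams.outline_of(s,n): print(n,round(r["conf"],2),np.array(r["centre"]).round(1),r["region"].sum())
save(s,"scene1a",(170,240,430,440),3)
E
```

```text
t 1.1 pos [0.1745 0.5216 0.1913] rot [ 3.141 -0.     2.819] F [-0.9  0.5 -0.5] w 0.0941 q [ 1.14  0.09  1.37  0.    1.68 -0.1 ]
tray_mid 0.62 [341.4 337.3] 225
stopper_stand 0.7 [225.6 365.6] 629
stopper_stand 0.56 [213.1 380.8] 1509
flask_wide_a_mid 0.51 [246.2 380.8] 638
stopper_narrow_a_mid 0.61 [205.8 353.2] 342
stopper_wide_a_mid 0.91 [247.2 381.7] 659invalid input at $[0]: expected keys tx, ty, tz, twist, grip
invalid input at $[0]: expected keys tx, ty, tz, twist, grip
```

View pics/scene1.png

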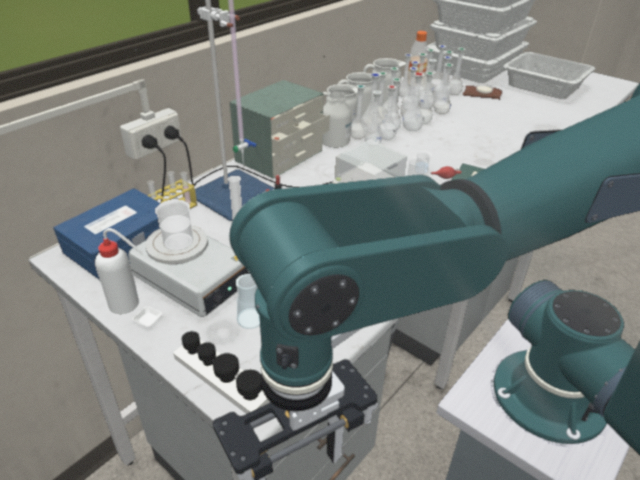

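View pics/scene1a.png

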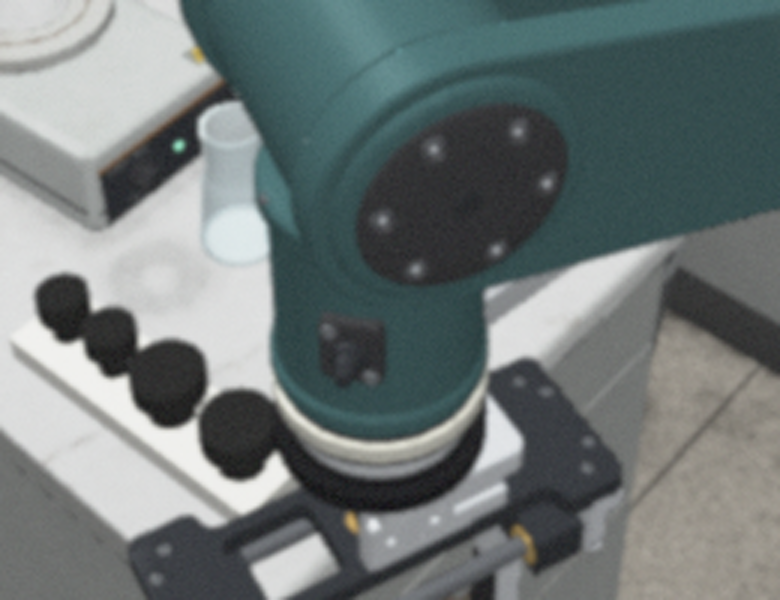

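```bash
python3 -m crank '[{"tx":-4.35,"ty":-1.18,"tz":-2.5,"twist":0,"grip":1},{"tx":-4.35,"ty":-1.18,"tz":-2.5,"twist":0,"grip":1},{"tx":-4.35,"ty":-1.18,"tz":-2.5,"twist":0,"grip":1},{"tx":-4.35,"ty":-1.18,"tz":-2.5,"twist":0,"grip":1}]'; python3 -m crank '[{"tx":-1.77,"ty":-5.29,"tz":0,"twist":0,"grip":1},{"tx":-1.77,"ty":-5.29,"tz":0,"twist":0,"grip":1},{"tx":-1.77,"ty":-5.29,"tz":0,"twist":0,"grip":1},{"tx":-1.77,"ty":-5.29,"tz":0,"twist":0,"grip":1},{"tx":-1.77,"ty":-5.29,"tz":0,"twist":0,"grip":1},{"tx":-1.77,"ty":-5.29,"tz":0,"twist":0,"grip":1},{"tx":-1.77,"ty":-5.29,"tz":0,"twist":0,"grip":1},{"tx":-1.77,"ty":-5.29,"tz":0,"twist":0,"grip":1},{"tx":-1.77,"ty":-5.29,"tz":0,"twist":0,"grip":1},{"tx":-1.77,"ty":-5.29,"tz":0,"twist":0,"grip":1},{"tx":-1.77,"ty":-5.29,"tz":0,"twist":0,"grip":1},{"tx":-1.77,"ty":-5.29,"tz":0,"twist":0,"grip":1}]'
python3 - <<'E'
from h import *
o(); s=cams.snapshot("scene"); save(s,"scene2")
for n in ["shaker","tray_mid","stopper_stand","flask_narrow_a_mid","flask_wide_a_mid","stopper_narrow_a_mid","stopper_wide_a_mid","start_key"]:
    for r in cams.outline_of(s,n): print(n,round(r["conf"],2),np.array(r["centre"]).round(1),r["region"].sum())
save(s,"scene2a",(170,240,430,440),3)
E
```

```text
time: 2.05
tool_pos: [0.3255, 0.4208, 0.2922]
ee_rot: [3.141, 0.0, 2.819]
wrist_force: [0.2, 0.1, -0.4]
width: 0.0938
time: 3.55
tool_pos: [0.3242, -0.2497, 0.2916]
ee_rot: [-3.141, 0.001, 2.818]
wrist_force: [0.9, 0.1, 0.5]
width: 0.094
t 3.55 pos [ 0.3242 -0.2497  0.2916] rot [-3.141e+00  1.000e-03  2.818e+00] F [0.9 0.1 0.5] w 0.094 q [-0.8  -0.23  1.47  0.    1.9  -2.04]
shaker 0.73 [330.7 243.7] 6935
tray_mid 0.62 [315.  337.2] 4303
stopper_stand 0.91 [221.4 386.1] 1595
flask_narrow_a_mid 0.71 [331.7 241.9] 6714
flask_wide_a_mid 0.68 [331.6 241.7] 6871
stopper_narrow_a_mid 0.56 [201.5 356. ] 329
stopper_wide_a_mid 0.7 [248.8 383.1] 702
```

View pics/scene2.png

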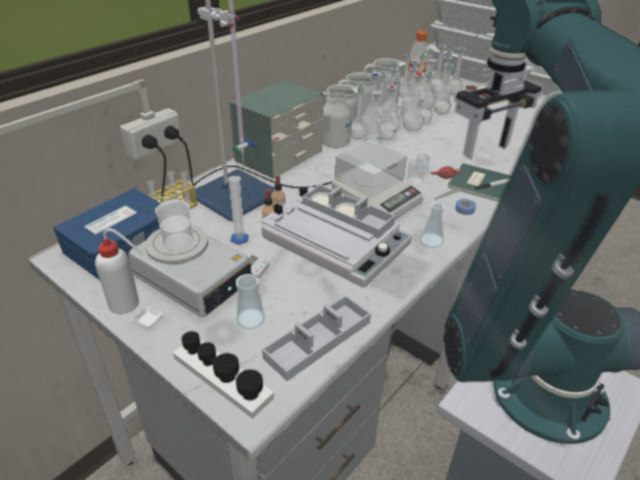

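View pics/scene2a.png

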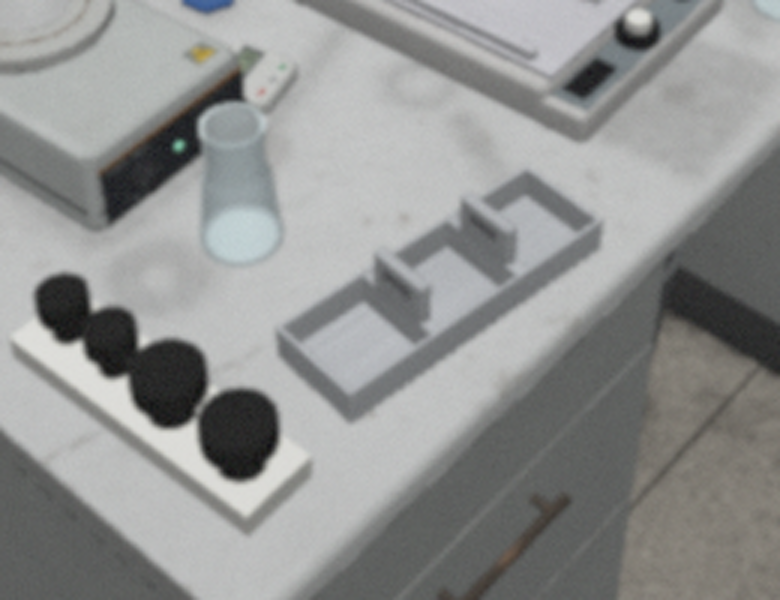

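```bash
python3 - <<'E'
from h import *
s=cams.snapshot("scene")
save(s,"scene2b",(250,170,450,290),4)
Z=lambda x,y:(170+(x+.5)/3-.5,240+(y+.5)/3-.5)
P=lambda p,z:atz(s,Z(*p),z)[:2].round(4)
A=[P(p,.03) for p in [(278,335),(349,403),(602,225),(528,172)]]
print("tray",A,np.mean(A,0))
print("flask rim",P((233,124),.112),"foot",P((242,235),0))
for c in [(63,291),(110,327),(168,368),(239,420)]: print("stop",P(c,.055))
print("grips top mid",P((404,270),.062),P((489,215),.062))
t=cams.snapshot("top"); save(t,"topf",(195,275,305,330),7)
E
```

```text
tray [array([0.467 , 0.3028]), array([0.3933, 0.3128]), array([0.3661, 0.0776]), array([0.4397, 0.0693])] [0.416525 0.190625]
flask rim [0.5709 0.2375] foot [0.5741 0.2352]
stop [0.5839 0.3846]
stop [0.5367 0.3844]
stop [0.4833 0.3823]
stop [0.4206 0.3809]
grips top mid [0.4232 0.2264] [0.4134 0.149 ]
```

View pics/scene2b.png

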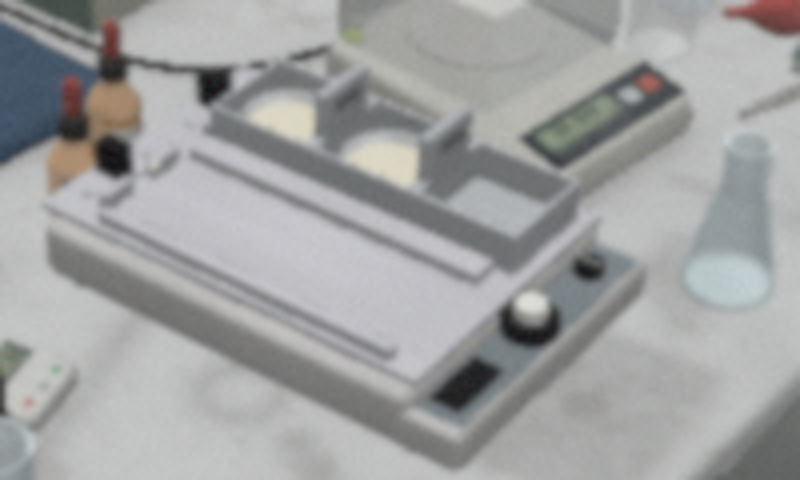

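View pics/topf.png

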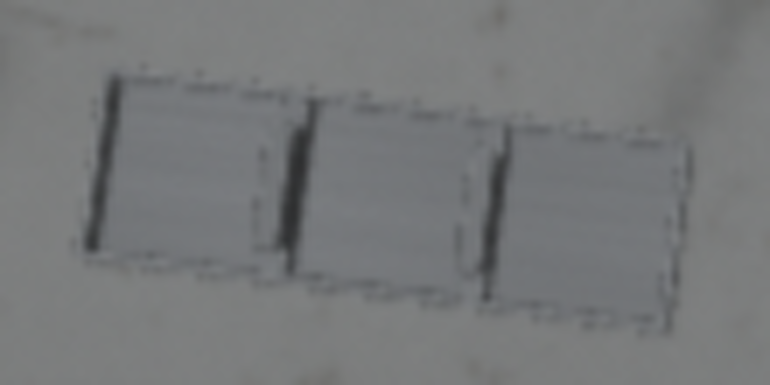

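```bash
python3 - <<'E'
from h import *
s=cams.snapshot("top"); q=cams.snapshot("scene")
Z=lambda x,y:(195+(x+.5)/7-.5,275+(y+.5)/7-.5)
P=lambda p,z:atz(s,Z(*p),z)[:2].round(4)
A=[P(p,.03) for p in [(103,72),(80,262),(672,332),(692,142)]]
print("tray",A,np.mean(A,0),np.linalg.norm(A[0]-A[3]),np.linalg.norm(A[0]-A[1]))
print("grips",P((272,192),.062),P((474,216),.062))
Z=lambda x,y:(250+(x+.5)/4-.5,170+(y+.5)/4-.5)
P=lambda p,z:atz(q,Z(*p),z)[:2].round(4)
print("key",P((533,303),.044)); 
print("mid rail top front-left corner",P((473,278),.068),"left rail front",P((392,352),.068), "left rail inner? back",P((100,215),.068),"mid rail back",P((192,152),.068))
print("old tray top corners",[P(p,.088) for p in [(210,110),(513,245),(578,180),(275,65)]])
print("platform front-left",P((415,380),.058),"right",P((598,220),.058),"backleft",P((48,203),.058))
print("flaskN rim",P((748,146),.112),"foot",P((728,282),0),"roller",P((158,160),.075))
E
```

```text
tray [array([0.4722, 0.3012]), array([0.3967, 0.3082]), array([0.37  , 0.0726]), array([0.4453, 0.0653])] [0.42105  0.186825] 0.23742876826534734 0.075823808925693
grips [0.4245 0.2279] [0.4155 0.1489]
key [ 0.4763 -0.1245]
mid rail top front-left corner [ 0.5015 -0.0938] left rail front [ 0.4945 -0.0051] left rail inner? back [0.7157 0.0089] mid rail back [ 0.7202 -0.0821]
old tray top corners [array([ 0.7244, -0.1045]), array([ 0.4884, -0.1141]), array([ 0.4981, -0.1978]), array([ 0.729 , -0.1757])]
platform front-left [ 0.476  -0.0037] right [ 0.4856 -0.2073] backleft [0.7598 0.0116]
flaskN rim [ 0.422  -0.2687] foot [ 0.4231 -0.2777] roller [ 0.7233 -0.0529]
```

```bash
python3 -m crank '[{"tx":0.63,"ty":5.38,"tz":0,"twist":0,"grip":1},{"tx":0.63,"ty":5.38,"tz":0,"twist":0,"grip":1},{"tx":0.63,"ty":5.38,"tz":0,"twist":0,"grip":1},{"tx":0.63,"ty":5.38,"tz":0,"twist":0,"grip":1},{"tx":0.63,"ty":5.38,"tz":0,"twist":0,"grip":1},{"tx":0.63,"ty":5.38,"tz":0,"twist":0,"grip":1},{"tx":0.63,"ty":5.38,"tz":0,"twist":0,"grip":1},{"tx":0.63,"ty":5.38,"tz":0,"twist":0,"grip":0.5},{"tx":0.63,"ty":5.38,"tz":0,"twist":0,"grip":0.5},{"tx":0,"ty":0,"tz":3,"twist":-6.1,"grip":0.5},{"tx":0,"ty":0,"tz":3,"twist":-6.1,"grip":0.5},{"tx":0,"ty":0,"tz":4,"twist":0,"grip":0.5}]'; cat >> h.py <<'E'
def go(x,y,z=None,yaw=None):
    s=get_obs();p=s["tool_pos"];r=s["ee_rot"][2]
    from scipy.spatial.transform import Rotation as Rn
    d=np.array([x,y,p[2] if z is None else z])-p
    R=Rn.from_euler("xyz",s["ee_rot"]).as_matrix()
    tw=0 if yaw is None else -np.degrees((yaw-r+np.pi)%(2*np.pi)-np.pi)
    print("at",p.round(4),"yaw",r.round(4),"shift cm (tx,ty,tz):",(R.T@d*100).round(2),"twist after",round(tw,2))
E
python3 - <<'E'
from h import *
go(.424,.2275,.10,3.03); t=cams.snapshot("scene"); save(t,"s3",(170,200,430,400),3)
E
```

```text
time: 5.7
tool_pos: [0.4247, 0.2302, 0.1911]
ee_rot: [3.141, 0.002, 3.034]
wrist_force: [1.1, 0.5, 0.0]
width: 0.0487
at [0.4247 0.2302 0.1911] yaw 3.0336 shift cm (tx,ty,tz): [ 0.06 -0.29  9.11] twist after 0.2
```

View pics/s3.png

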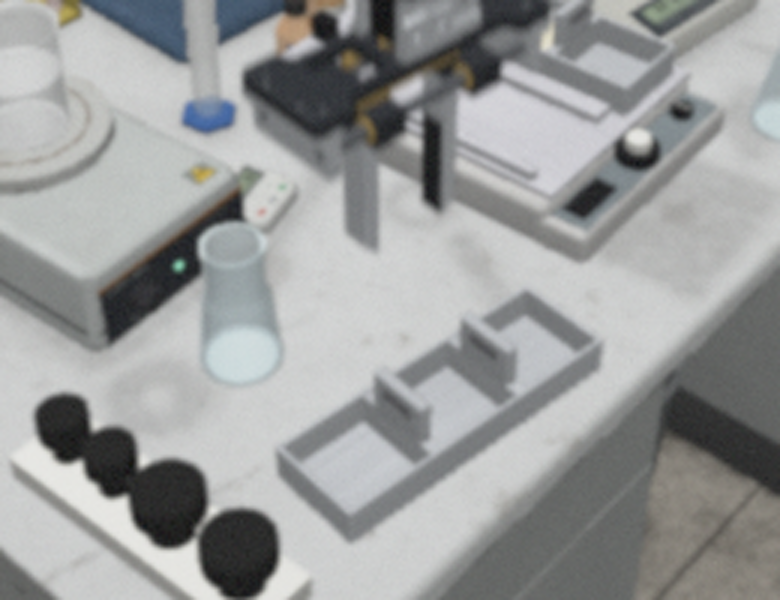

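```bash
python3 -m crank '[{"tx":0.06,"ty":-0.29,"tz":4,"twist":0,"grip":0.5},{"tx":0,"ty":0,"tz":5.1,"twist":0,"grip":0.5},{"tx":0,"ty":0,"tz":3,"twist":0,"grip":0.5},{"tx":0,"ty":0,"tz":2.2,"twist":0,"grip":0.5},{"tx":0,"ty":0,"tz":1.0,"twist":0,"grip":0.5},{"tx":0,"ty":0,"tz":0,"twist":0,"grip":0.5}]'
python3 - <<'E'
from h import *
o(); t=cams.snapshot("scene"); save(t,"s4",(220,240,420,390),4)
E
```

```text
time: 6.5
tool_pos: [0.4235, 0.2267, 0.0384]
ee_rot: [-3.142, -0.0, 3.032]
wrist_force: [0.6, -0.3, 0.2]
width: 0.0469
t 6.5 pos [0.4235 0.2267 0.0384] rot [-3.142 -0.     3.032] F [ 0.6 -0.3  0.2] w 0.0469 q [ 0.37  0.02  1.75  0.    1.37 -1.09]
```

View pics/s4.png

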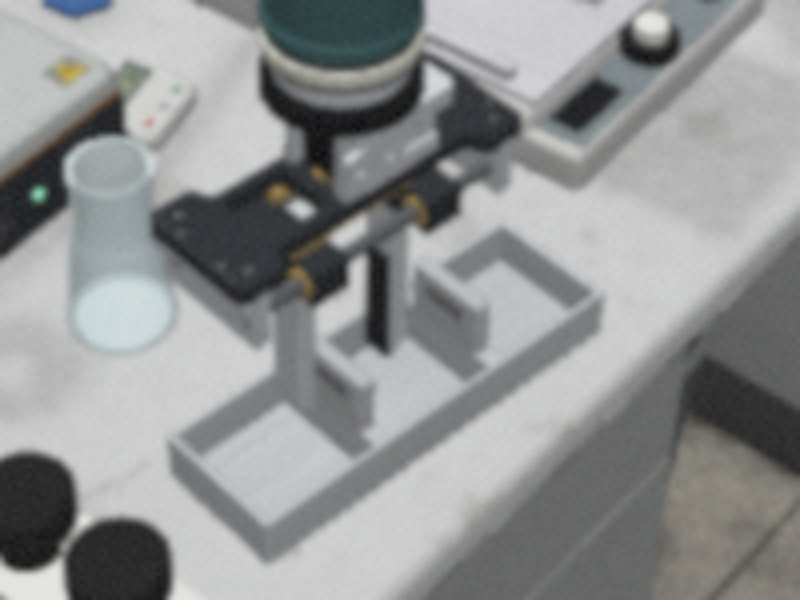

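```bash
python3 -m crank '[{"tx":0,"ty":0,"tz":0,"twist":0,"grip":0},{"tx":0,"ty":0,"tz":0,"twist":0,"grip":0},{"tx":0,"ty":0,"tz":0,"twist":0,"grip":0},{"tx":0,"ty":0,"tz":0,"twist":0,"grip":0},{"tx":0,"ty":0,"tz":0,"twist":0,"grip":0}]'
python3 - <<'E'
from h import *
o(); t=cams.snapshot("scene"); save(t,"s5",(220,240,420,390),4)
t=cams.snapshot("top"); save(t,"t5",(195,255,305,335),7)
E
```

```text
time: 7.18
tool_pos: [0.4236, 0.2267, 0.0385]
ee_rot: [3.141, 0.0, 3.032]
wrist_force: [0.2, 0.9, 0.9]
width: 0.0091
t 7.17 pos [0.4236 0.2267 0.0385] rot [3.141 0.    3.032] F [0.2 0.9 0.9] w 0.0091 q [ 0.37  0.02  1.76  0.    1.37 -1.09]
```

View pics/t5.png

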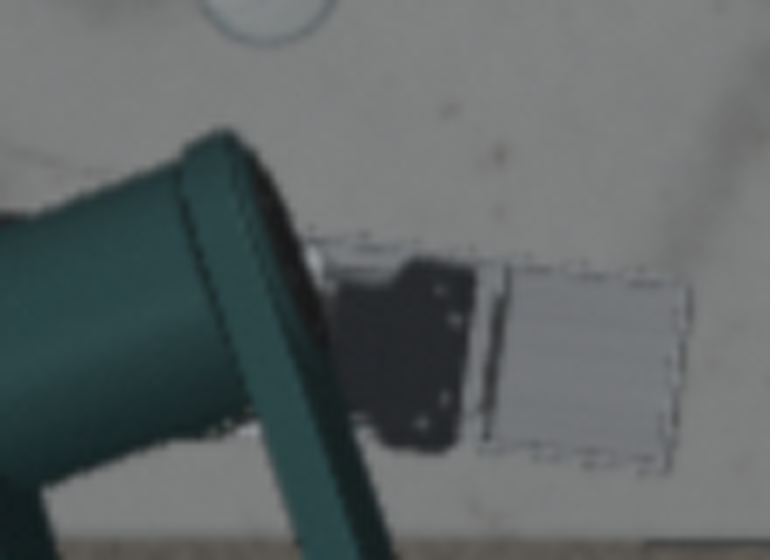

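View pics/s5.png

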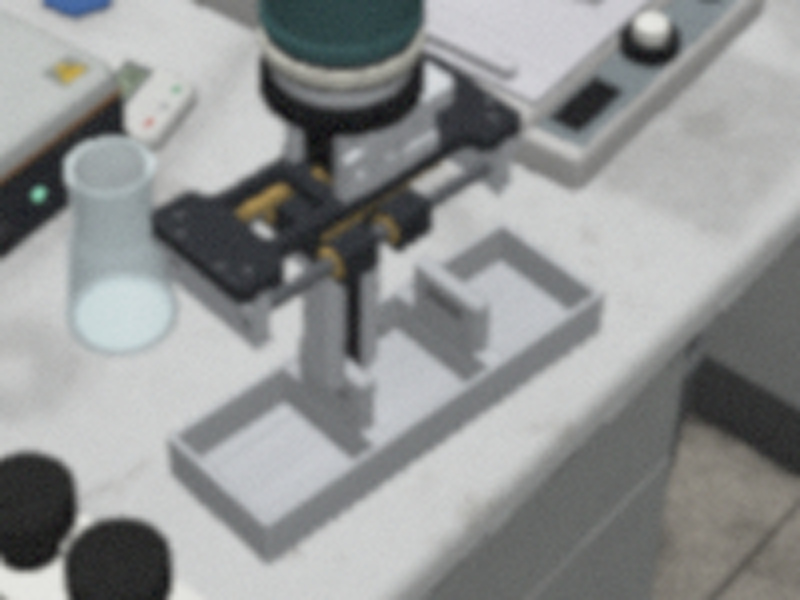

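```bash
python3 - <<'E'
from h import *
q=cams.snapshot("scene"); save(q,"s5b",(280,300,330,350),16)
s=get_obs();p=s["tool_pos"];y=s["ee_rot"][2]
ux=np.array([np.cos(y),np.sin(y),0]);uy=np.array([np.sin(y),-np.cos(y),0])
Z=lambda X:((proj(q,X)-[280,300]+.5)*16-.5).round(0)
p0=np.array([p[0],p[1],.062])
for sx in(-1,1):
  for sy in (-1,1): print("grip corner",sx,sy,Z(p0+ux*.025*sx+uy*.005*sy),"pad",Z(p0+ux*.008*sx+uy*.005*sy))
E
```

```text
grip corner -1 -1 [290. 355.] pad [380. 427.]
grip corner -1 1 [231. 393.] pad [321. 467.]
grip corner 1 -1 [559. 572.] pad [466. 497.]
grip corner 1 1 [500. 613.] pad [407. 537.]
```

View pics/s5b.png

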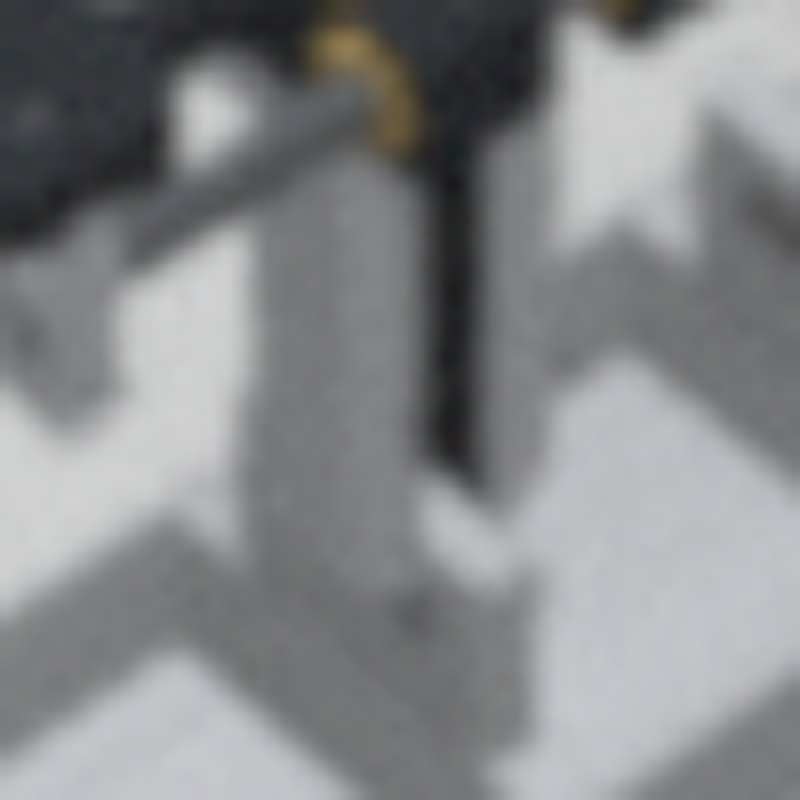

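```bash
python3 -m crank '[{"tx":0,"ty":0,"tz":-1,"twist":0,"grip":0},{"tx":0,"ty":0,"tz":-2,"twist":0,"grip":0},{"tx":0,"ty":0,"tz":-3,"twist":0,"grip":0},{"tx":0,"ty":0,"tz":-4,"twist":0,"grip":0},{"tx":0,"ty":0,"tz":-4,"twist":0,"grip":0},{"tx":0,"ty":0,"tz":-2,"twist":0,"grip":0},{"tx":0,"ty":0,"tz":0,"twist":0,"grip":0}]'
python3 - <<'E'
from h import *
o(); t=cams.snapshot("scene"); save(t,"s6",(170,140,430,340),3)
E
```

```text
time: 8.2
tool_pos: [0.4244, 0.227, 0.2002]
ee_rot: [3.14, 0.003, 3.032]
wrist_force: [-0.9, 0.6, -3.4]
width: 0.0095
t 8.2 pos [0.4244 0.227  0.2002] rot [3.140e+00 3.000e-03 3.032e+00] F [-0.9  0.6 -3.4] w 0.0095 q [ 0.37 -0.07  1.51  0.    1.7  -1.09]
```

View pics/s6.png

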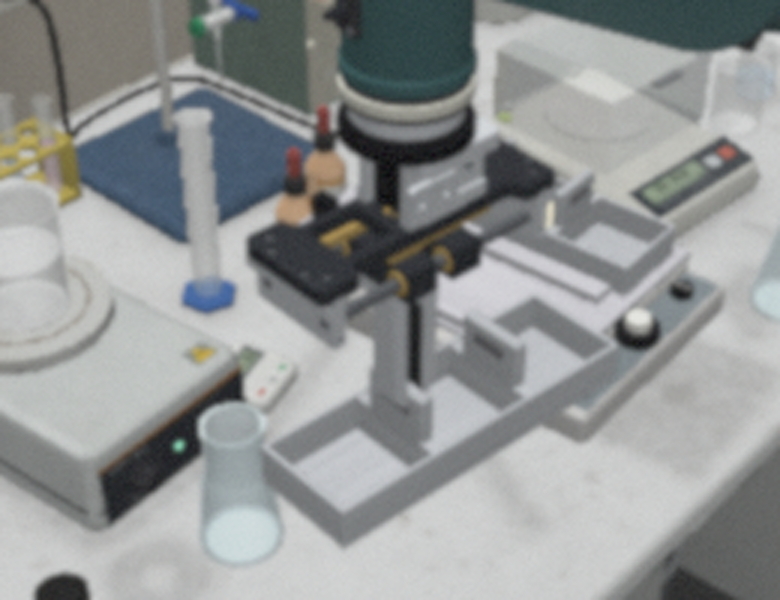

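```bash
python3 -m crank '[{"tx":0,"ty":0,"tz":0,"twist":10.1,"grip":0},{"tx":0,"ty":0,"tz":0,"twist":10.1,"grip":0},{"tx":0,"ty":0,"tz":0,"twist":10.1,"grip":0},{"tx":0,"ty":0,"tz":0,"twist":10.1,"grip":0},{"tx":0,"ty":0,"tz":0,"twist":10.1,"grip":0},{"tx":0,"ty":0,"tz":0,"twist":10.1,"grip":0},{"tx":0,"ty":0,"tz":0,"twist":10.1,"grip":0},{"tx":0,"ty":0,"tz":0,"twist":10.1,"grip":0},{"tx":0,"ty":0,"tz":0,"twist":0,"grip":0}]'
python3 - <<'E'
from h import *
o(); go(.6258,-.0405,None,1.6205)
E
```

```text
time: 9.38
tool_pos: [0.4226, 0.2262, 0.1962]
ee_rot: [-3.138, 0.001, 1.624]
wrist_force: [0.5, -0.4, -3.2]
width: 0.0096
t 9.38 pos [0.4226 0.2262 0.1962] rot [-3.138e+00  1.000e-03  1.624e+00] F [ 0.5 -0.4 -3.2] w 0.0096 q [ 0.37 -0.07  1.52 -0.    1.7   0.32]
at [0.4226 0.2262 0.1962] yaw 1.6236 shift cm (tx,ty,tz): [-27.7   18.88  -0.03] twist after 0.18
```

```bash
python3 -m crank '[{"tx":-3.46,"ty":2.36,"tz":0,"twist":0.18,"grip":0},{"tx":-3.46,"ty":2.36,"tz":0,"twist":0,"grip":0},{"tx":-3.46,"ty":2.36,"tz":0,"twist":0,"grip":0},{"tx":-3.46,"ty":2.36,"tz":0,"twist":0,"grip":0},{"tx":-3.46,"ty":2.36,"tz":0,"twist":0,"grip":0},{"tx":-3.46,"ty":2.36,"tz":0,"twist":0,"grip":0},{"tx":-3.46,"ty":2.36,"tz":0,"twist":0,"grip":0},{"tx":-3.46,"ty":2.36,"tz":0,"twist":0,"grip":0},{"tx":0,"ty":0,"tz":0,"twist":0,"grip":0},{"tx":0,"ty":0,"tz":0,"twist":0,"grip":0}]'
python3 - <<'E'
from h import *
o(); go(.6258,-.0405,None,1.6205)
t=cams.snapshot("scene"); save(t,"s7",(230,130,430,280),4)
t=cams.snapshot("top"); save(t,"t7",(300,160,420,310),4)
E
```

```text
time: 10.62
tool_pos: [0.6247, -0.0405, 0.1969]
ee_rot: [-3.139, -0.001, 1.62]
wrist_force: [-0.6, 1.0, -2.6]
width: 0.0097
t 10.62 pos [ 0.6247 -0.0405  0.1969] rot [-3.139e+00 -1.000e-03  1.620e+00] F [-0.6  1.  -2.6] w 0.0097 q [-0.16  0.26  1.16  0.    1.72 -0.2 ]
at [ 0.6247 -0.0405  0.1969] yaw 1.6199 shift cm (tx,ty,tz): [-0.    0.11 -0.  ] twist after -0.03
```

View pics/s7.png

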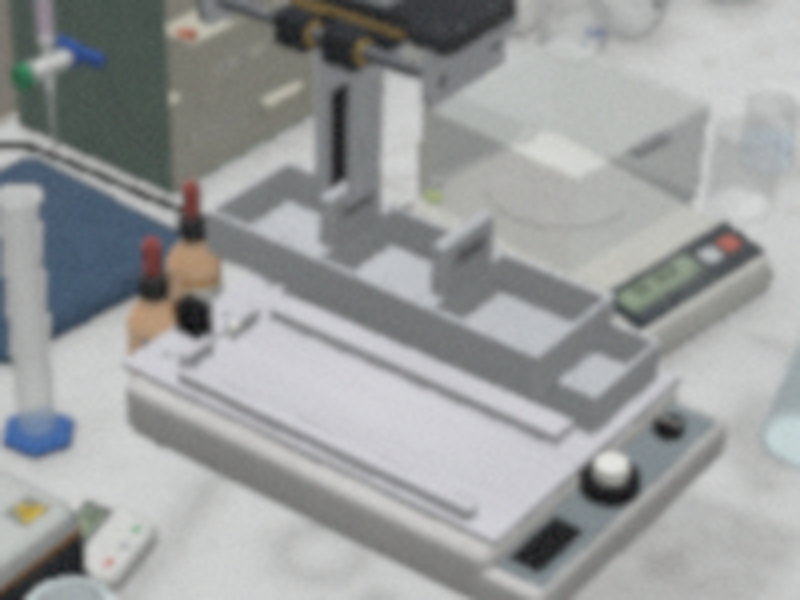

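View pics/t7.png

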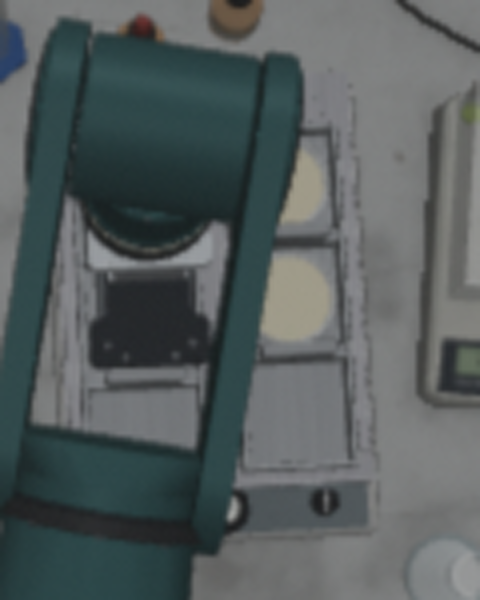

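```bash
python3 - <<'E'
from h import *
q=cams.snapshot("scene"); t=cams.snapshot("top")
save(q,"s7b",(335,200,395,245),12); save(t,"t7b",(310,245,370,290),12)
s=get_obs();p=s["tool_pos"];y=s["ee_rot"][2]
ux=np.array([np.cos(y),np.sin(y),0]);uy=np.array([np.sin(y),-np.cos(y),0])
for off in (0,-.003):
  c=np.array([p[0],p[1],p[2]-.0385+.03])-uy*.04+ux*off
  for nm,im,b in(("s",q,(335,200)),("t",t,(310,245))):
    for sx in (-1,1): 
      X=c-uy*.119+ux*.039*sx; print(off,nm,sx,((proj(im,X)-b+.5)*12-.5).round(0))
E
```

```text
0 s -1 [570.  44.]
0 s 1 [337. 230.]
0 t -1 [506. 481.]
0 t 1 [134. 498.]
-0.003 s -1 [578.  37.]
-0.003 s 1 [346. 223.]
-0.003 t -1 [520. 481.]
-0.003 t 1 [148. 497.]
```

View pics/s7b.png

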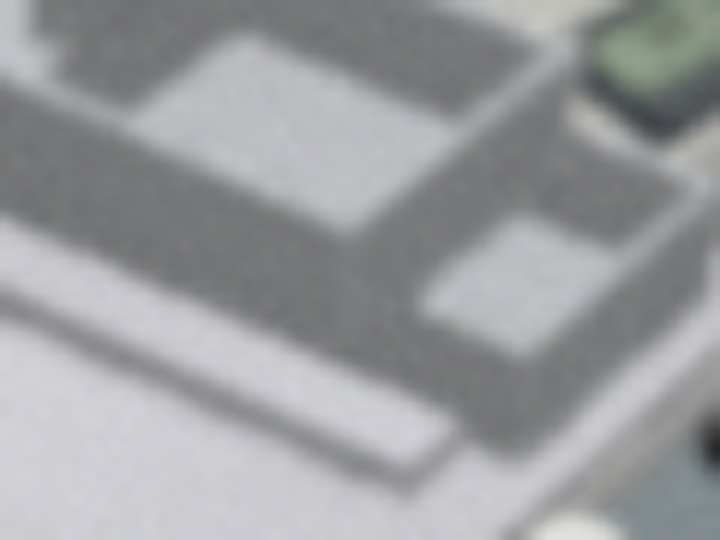

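View pics/t7b.png

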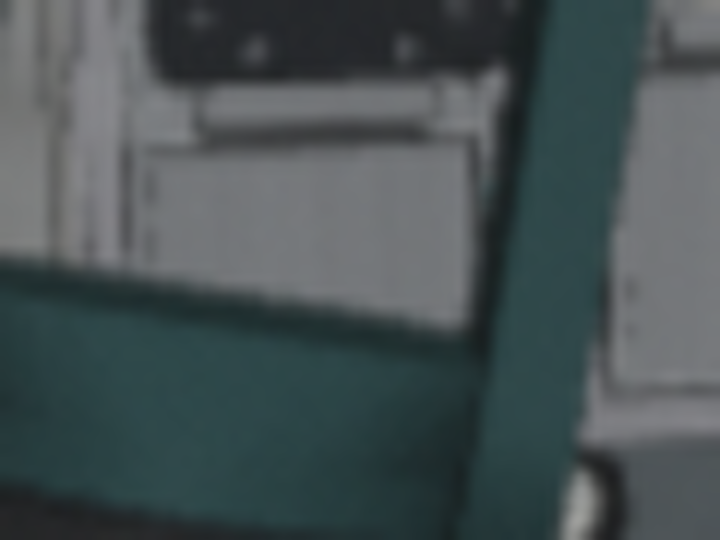

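```bash
python3 - <<'E'
from h import *
t=cams.snapshot("top")
s=get_obs();p=s["tool_pos"];y=s["ee_rot"][2]
ux=np.array([np.cos(y),np.sin(y),0]);uy=np.array([np.sin(y),-np.cos(y),0])
b=(310,245)
for off in (0,-.003):
  c=np.array([p[0],p[1],p[2]-.0385])-uy*.04+ux*off
  g=c-uy*.045+[0,0,.062]
  print(off,"grip front top edge ends",[((proj(t,g+ux*.025*k)-b+.5)*12-.5).round(0) for k in(1,-1)])
  print("left outer edge",[((proj(t,c-uy*d+ux*.039+[0,0,.03])-b+.5)*12-.5).round(0) for d in(.05,.08)])
E
```

```text
0 grip front top edge ends [array([188., 128.]), array([431., 117.])]
left outer edge [array([119., 169.]), array([126., 312.])]
-0.003 grip front top edge ends [array([203., 127.]), array([446., 117.])]
left outer edge [array([133., 169.]), array([140., 311.])]
```

```bash
python3 -m crank '[{"tx":-0.2,"ty":0.1,"tz":3,"twist":0,"grip":0},{"tx":0,"ty":0,"tz":3,"twist":0,"grip":0},{"tx":0,"ty":0,"tz":2,"twist":0,"grip":0},{"tx":0,"ty":0,"tz":0.5,"twist":0,"grip":0},{"tx":0,"ty":0,"tz":0,"twist":0,"grip":0},{"tx":0,"ty":0,"tz":0,"twist":0,"grip":0}]'
python3 - <<'E'
from h import *
o(); t=cams.snapshot("scene"); save(t,"s8",(270,170,370,250),8); t=cams.snapshot("top"); save(t,"t8",(300,160,380,310),4)
E
```

```text
time: 11.62
tool_pos: [0.6273, -0.0428, 0.115]
ee_rot: [3.139, 0.001, 1.619]
wrist_force: [0.0, -0.4, -2.8]
width: 0.0094
t 11.62 pos [ 0.6273 -0.0428  0.115 ] rot [3.139e+00 1.000e-03 1.619e+00] F [ 0.  -0.4 -2.8] w 0.0094 q [-0.16  0.28  1.29  0.    1.56 -0.21]
```

View pics/s8.png

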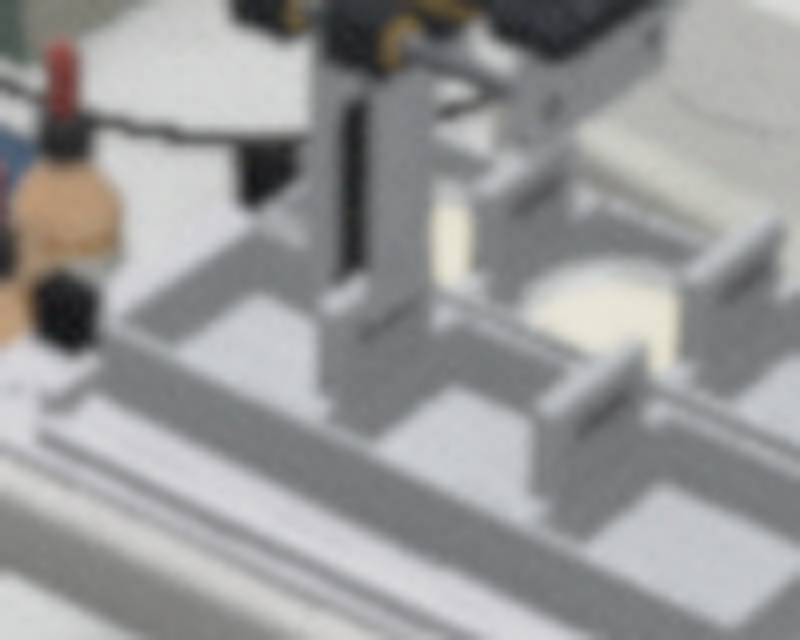

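View pics/t8.png

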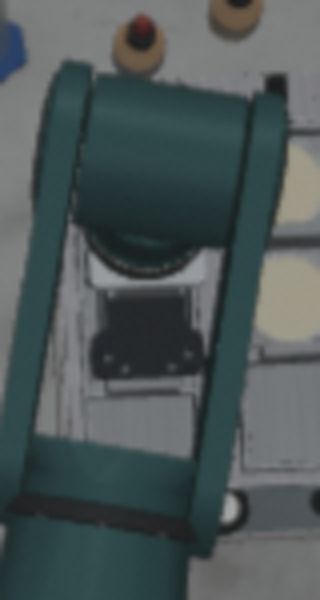

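```bash
python3 -m crank '[{"tx":0,"ty":0,"tz":0.6,"twist":0,"grip":0},{"tx":0,"ty":0,"tz":0.4,"twist":0,"grip":0},{"tx":0,"ty":0,"tz":0.3,"twist":0,"grip":0},{"tx":0,"ty":0,"tz":0,"twist":0,"grip":0}]';python3 -m crank '[{"tx":0,"ty":0,"tz":0.3,"twist":0,"grip":0},{"tx":0,"ty":0,"tz":0.2,"twist":0,"grip":0},{"tx":0,"ty":0,"tz":0,"twist":0,"grip":0}]'
python3 - <<'E'
from h import *
o(); t=cams.snapshot("scene"); save(t,"s9",(270,170,370,250),8)
E
```

```text
time: 12.22
tool_pos: [0.6261, -0.0427, 0.0996]
ee_rot: [-3.14, -0.0, 1.618]
wrist_force: [-0.8, 0.6, -2.8]
width: 0.0096
time: 12.6
tool_pos: [0.6267, -0.0428, 0.0965]
ee_rot: [3.14, 0.0, 1.618]
wrist_force: [-2.3, 0.4, 3.5]
width: 0.0095
t 12.6 pos [ 0.6267 -0.0428  0.0965] rot [3.14  0.    1.618] F [-2.3  0.4  3.5] w 0.0095 q [-0.16  0.29  1.32  0.    1.53 -0.21]
```

View pics/s9.png

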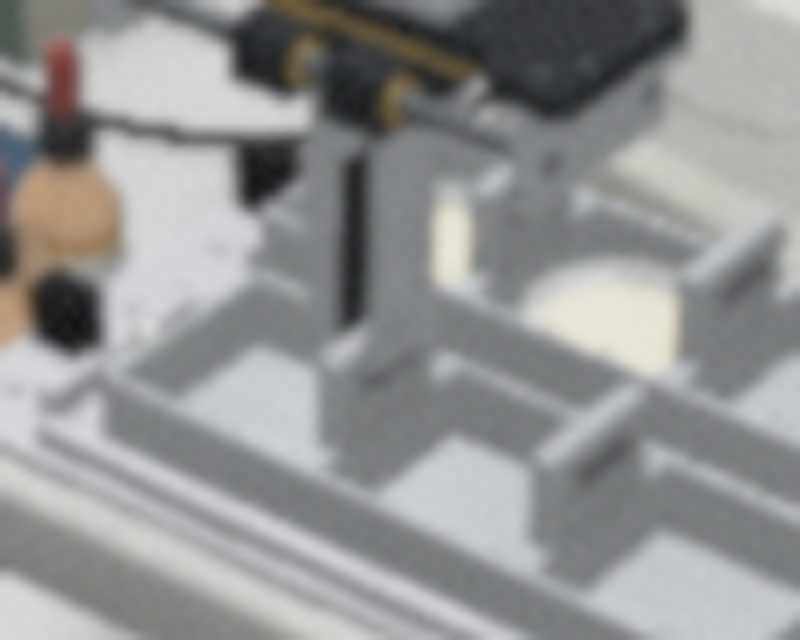

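```bash
python3 -m crank '[{"tx":0,"ty":0.5,"tz":0,"twist":0,"grip":0},{"tx":0,"ty":0.5,"tz":0,"twist":0,"grip":0},{"tx":0,"ty":0.4,"tz":0,"twist":0,"grip":0},{"tx":0,"ty":0,"tz":0,"twist":0,"grip":0}]';python3 -m crank '[{"tx":0,"ty":0.3,"tz":0,"twist":0,"grip":0},{"tx":0,"ty":0.2,"tz":0,"twist":0,"grip":0},{"tx":0,"ty":0,"tz":0,"twist":0,"grip":0}]'
python3 - <<'E'
from h import *
o(); t=cams.snapshot("scene"); save(t,"s10",(270,170,370,250),8)
E
```

```text
time: 13.15
tool_pos: [0.6397, -0.0424, 0.0965]
ee_rot: [-3.14, 0.0, 1.618]
wrist_force: [-5.9, -0.4, 7.0]
width: 0.0095
time: 13.52
tool_pos: [0.6446, -0.0422, 0.0965]
ee_rot: [-3.14, 0.001, 1.618]
wrist_force: [-5.7, 0.5, 6.0]
width: 0.0098
t 13.53 pos [ 0.6446 -0.0422  0.0965] rot [-3.140e+00  1.000e-03  1.618e+00] F [-5.7  0.5  6. ] w 0.0098 q [-0.15  0.33  1.27 -0.    1.54 -0.2 ]
```

View pics/s10.png

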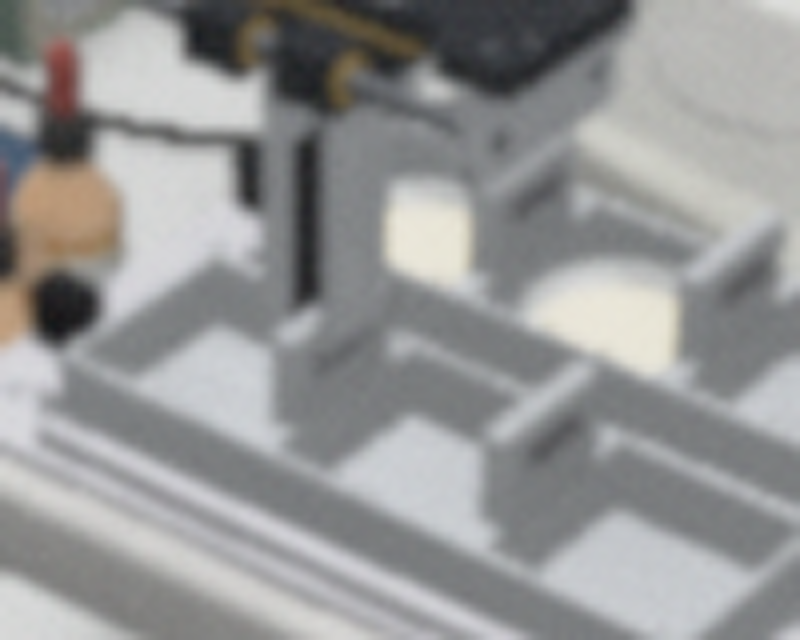

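```bash
python3 -m crank '[{"tx":0,"ty":0.2,"tz":0,"twist":0,"grip":0},{"tx":0,"ty":0,"tz":0,"twist":0,"grip":0}]';python3 -m crank '[{"tx":0,"ty":0.2,"tz":0,"twist":0,"grip":0},{"tx":0,"ty":0,"tz":0,"twist":0,"grip":0}]';python3 -m crank '[{"tx":0,"ty":0.15,"tz":0,"twist":0,"grip":0},{"tx":0,"ty":0,"tz":0,"twist":0,"grip":0}]'
```

```text
time: 13.82
tool_pos: [0.6465, -0.0421, 0.0965]
ee_rot: [-3.14, 0.001, 1.618]
wrist_force: [-5.4, -0.6, 6.5]
width: 0.0096
time: 14.08
tool_pos: [0.6472, -0.042, 0.0965]
ee_rot: [-3.137, 0.0, 1.618]
wrist_force: [-8.9, -0.6, 7.8]
width: 0.0093
time: 14.32
tool_pos: [0.6473, -0.0422, 0.0965]
ee_rot: [-3.133, 0.001, 1.618]
wrist_force: [-12.4, -1.2, 9.8]
width: 0.0094
```

```bash
python3 -m crank '[{"tx":0,"ty":-0.2,"tz":0,"twist":0,"grip":0},{"tx":0,"ty":0,"tz":0,"twist":0,"grip":0.4},{"tx":0,"ty":0,"tz":0,"twist":0,"grip":0.4},{"tx":0,"ty":0,"tz":0,"twist":0,"grip":0.4},{"tx":0,"ty":0,"tz":0,"twist":0,"grip":0.4}]';python3 -m crank '[{"tx":0,"ty":0,"tz":-2,"twist":0,"grip":0.4},{"tx":0,"ty":0,"tz":-5,"twist":0,"grip":0.5},{"tx":0,"ty":0,"tz":-5,"twist":0,"grip":0.5},{"tx":0,"ty":-2,"tz":-5,"twist":0,"grip":0.8},{"tx":0,"ty":-5,"tz":0,"twist":0,"grip":0.8},{"tx":-1,"ty":-5,"tz":0,"twist":0,"grip":0.8},{"tx":-3,"ty":-5,"tz":0,"twist":0,"grip":0.8},{"tx":-3,"ty":-5,"tz":0,"twist":0,"grip":0.8}]'
python3 - <<'E'
from h import *
o(); t=cams.snapshot("scene"); save(t,"s11",(250,160,450,290),4); t=cams.snapshot("top"); save(t,"t11",(300,160,430,320),5)
E
```

```text
time: 14.95
tool_pos: [0.649, -0.0416, 0.0949]
ee_rot: [-3.141, -0.0, 1.618]
wrist_force: [1.2, -0.0, -0.2]
width: 0.0374
time: 15.95
tool_pos: [0.4312, -0.1226, 0.2673]
ee_rot: [3.139, 0.002, 1.62]
wrist_force: [-0.3, -0.7, 0.3]
width: 0.0753
t 15.95 pos [ 0.4312 -0.1226  0.2673] rot [3.139e+00 2.000e-03 1.620e+00] F [-0.3 -0.7  0.3] w 0.0753 q [-0.4  -0.15  1.45 -0.    1.84 -0.45]
```

View pics/s11.png

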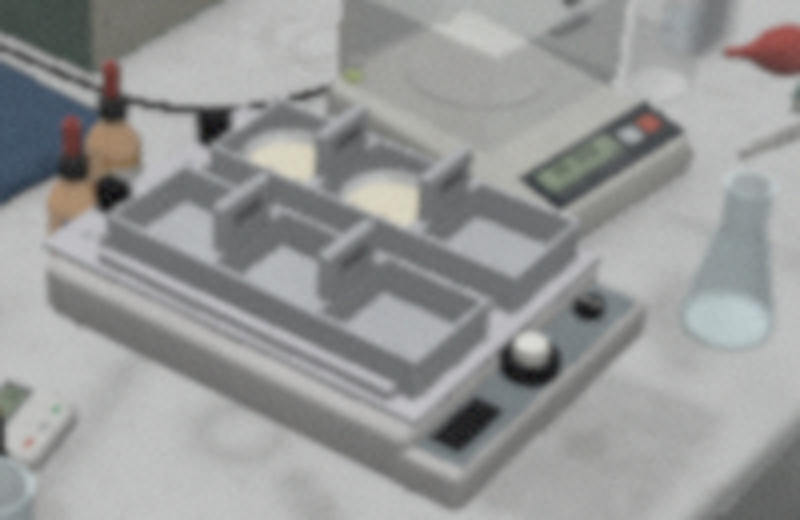

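View pics/t11.png

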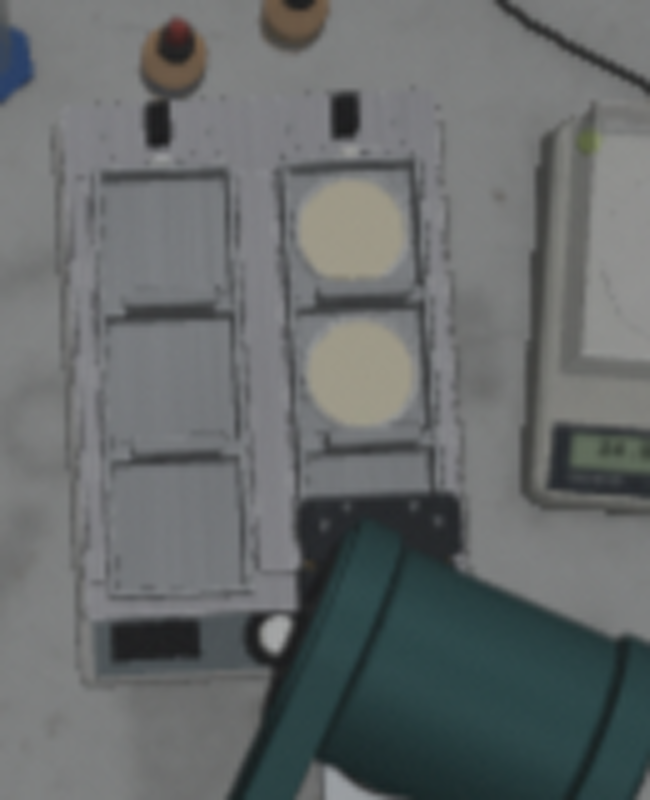

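```bash
python3 - <<'E'
from h import *
go(.4222,-.269,.087)
E
python3 -m crank '[{"tx":-4.87,"ty":-0.55,"tz":0,"twist":0,"grip":0.8},{"tx":-4.87,"ty":-0.55,"tz":0,"twist":0,"grip":0.8},{"tx":-4.87,"ty":-0.55,"tz":0,"twist":0,"grip":0.8},{"tx":0,"ty":0,"tz":4,"twist":0,"grip":0.8},{"tx":0,"ty":0,"tz":3,"twist":0,"grip":0.8},{"tx":0,"ty":0,"tz":0,"twist":0,"grip":0.8}]'
python3 - <<'E'
from h import *
go(.4222,-.269,.087)
t=cams.snapshot("scene"); save(t,"s12",(380,140,500,260),5); t=cams.snapshot("top"); save(t,"t12",(360,250,460,330),6)
E
```

```text
at [ 0.4295 -0.1241  0.268 ] yaw 1.6132 shift cm (tx,ty,tz): [-14.39  -1.4   18.14] twist after 0
time: 16.8
tool_pos: [0.4225, -0.2679, 0.1935]
ee_rot: [-3.139, -0.003, 1.619]
wrist_force: [-0.6, -0.5, -0.3]
width: 0.0754
at [ 0.4225 -0.2679  0.1935] yaw 1.6186 shift cm (tx,ty,tz): [-1.500e-01 -1.000e-02  1.065e+01] twist after 0
```

View pics/s12.png

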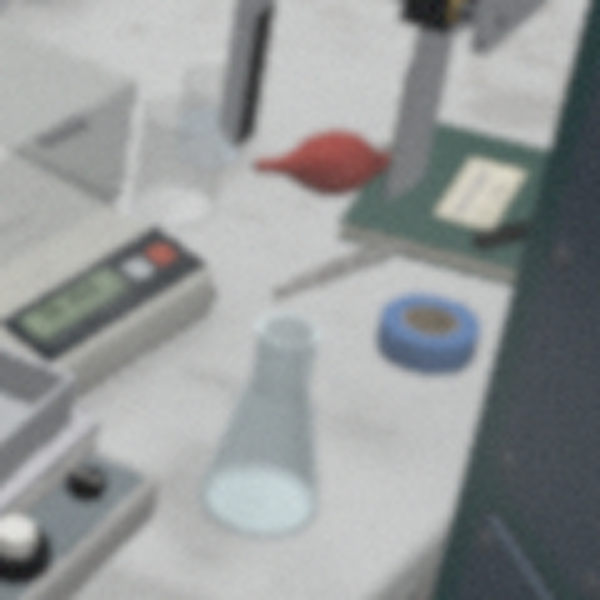

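View pics/t12.png

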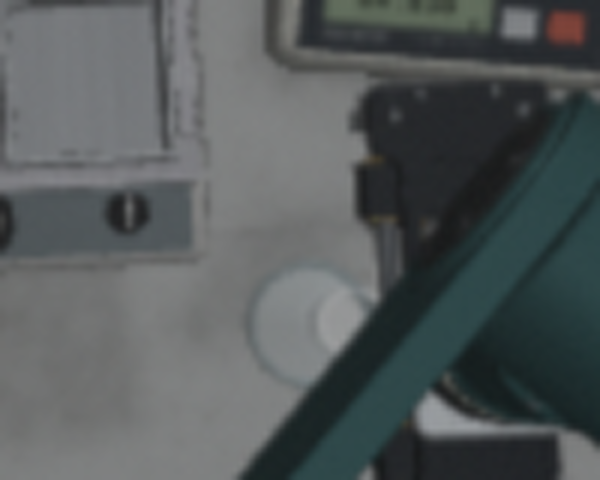

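```bash
python3 -m crank '[{"tx":-0.15,"ty":0,"tz":4,"twist":0,"grip":0.8},{"tx":0,"ty":0,"tz":4,"twist":0,"grip":0.8},{"tx":0,"ty":0,"tz":2,"twist":0,"grip":0.8},{"tx":0,"ty":0,"tz":0.65,"twist":0,"grip":0.8},{"tx":0,"ty":0,"tz":0,"twist":0,"grip":0.8}]'
python3 - <<'E'
from h import *
o();t=cams.snapshot("scene"); save(t,"s13",(380,140,500,260),5)
E
```

```text
time: 17.52
tool_pos: [0.4241, -0.2708, 0.0904]
ee_rot: [3.139, 0.002, 1.619]
wrist_force: [0.0, -0.4, 1.1]
width: 0.0754
t 17.52 pos [ 0.4241 -0.2708  0.0904] rot [3.139e+00 2.000e-03 1.619e+00] F [ 0.  -0.4  1.1] w 0.0754 q [-0.68  0.02  1.64  0.    1.48 -0.73]
```

View pics/s13.png

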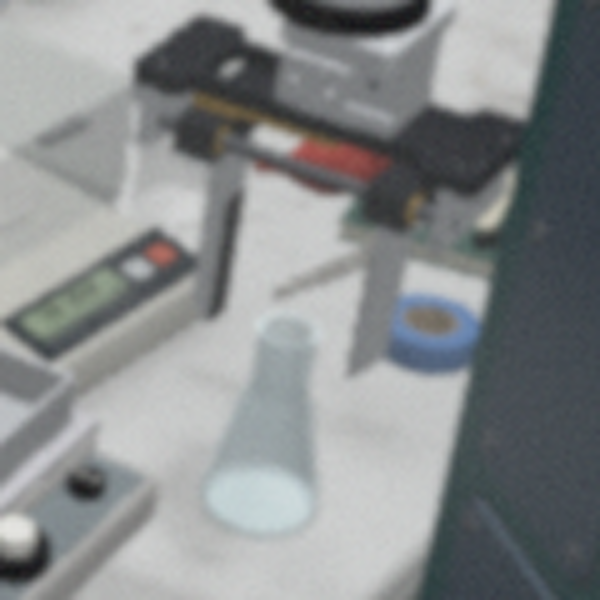

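```bash
python3 - <<'E'
from h import *
q=cams.snapshot("scene"); p=get_obs()["tool_pos"]; print(p)
Z=lambda X:((proj(q,X)-[380,140]+.5)*5-.5).round(0)
print(Z([p[0],p[1],p[2]-.011]),Z([p[0],p[1],.112]),Z([p[0],p[1],0]))
for f in [(.4222,-.269),(.424,-.2708),(.422,-.265)]: print(f,Z([*f,.112]),Z([*f,0]))
y=1.619
for k in(1,-1):
  for m in (1,-1): print("tip",Z(p+np.array([np.sin(y),-np.cos(y),0])*.0377*k+np.array([np.cos(y),np.sin(y),0])*.008*m-[0,0,.011]))
E
```

```text
[ 0.42421623 -0.27107501  0.0908486 ]
[274. 382.] [284. 329.] [252. 508.]
(0.4222, -0.269) [285. 332.] [253. 511.]
(0.424, -0.2708) [284. 329.] [252. 508.]
(0.422, -0.265) [281. 336.] [249. 514.]
tip [201. 363.]
tip [216. 349.]
tip [335. 416.]
tip [349. 402.]
```

```bash
python3 - <<'E'
from h import *
q=cams.snapshot("scene"); 
save(q,"s13b",(410,150,470,250),8)
def tips(p,y,h,b,k):
  Z=lambda X:((proj(q,X)-b+.5)*k-.5).round(0)
  for s in(1,-1):
    for m in (1,-1): print("tip",s,m,Z(np.array(p)+np.array([np.sin(y),-np.cos(y),0])*h*s+np.array([np.cos(y),np.sin(y),0])*.008*m-[0,0,.011]))
tips([.4235,.2267,.0384],3.032,.0235,(220,240),4)
print(); s=get_obs(); tips(s["tool_pos"],s["ee_rot"][2],.0377,(410,150),8)
E
```

```text
tip 1 1 [314. 440.]
tip 1 -1 [293. 422.]
tip -1 1 [382. 393.]
tip -1 -1 [361. 376.]

tip 1 1 [ 81. 501.]
tip 1 -1 [106. 479.]
tip -1 1 [296. 587.]
tip -1 -1 [319. 564.]
```

View pics/s13b.png

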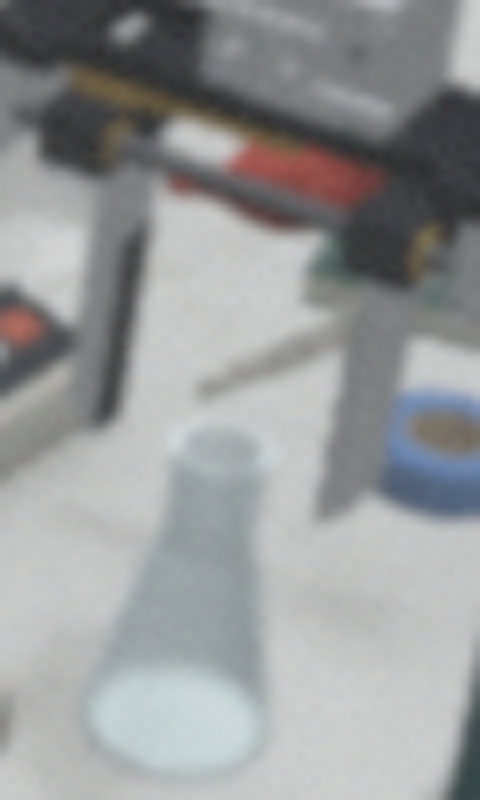

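```bash
python3 -m crank '[{"tx":0,"ty":0,"tz":0.3,"twist":0,"grip":0.3},{"tx":0,"ty":0,"tz":0,"twist":0,"grip":0},{"tx":0,"ty":0,"tz":0,"twist":0,"grip":0},{"tx":0,"ty":0,"tz":0,"twist":0,"grip":0},{"tx":0,"ty":0,"tz":0,"twist":0,"grip":0}]'
python3 - <<'E'
from h import *
o();q=cams.snapshot("scene"); save(q,"s14",(410,150,470,250),8)
E
```

```text
time: 18.3
tool_pos: [0.423, -0.2703, 0.0857]
ee_rot: [3.142, -0.0, 1.618]
wrist_force: [-0.9, -0.7, 1.2]
width: 0.0293
t 18.3 pos [ 0.423  -0.2703  0.0857] rot [ 3.142 -0.     1.618] F [-0.9 -0.7  1.2] w 0.0293 q [-0.68  0.03  1.65  0.    1.47 -0.73]
```

View pics/s14.png

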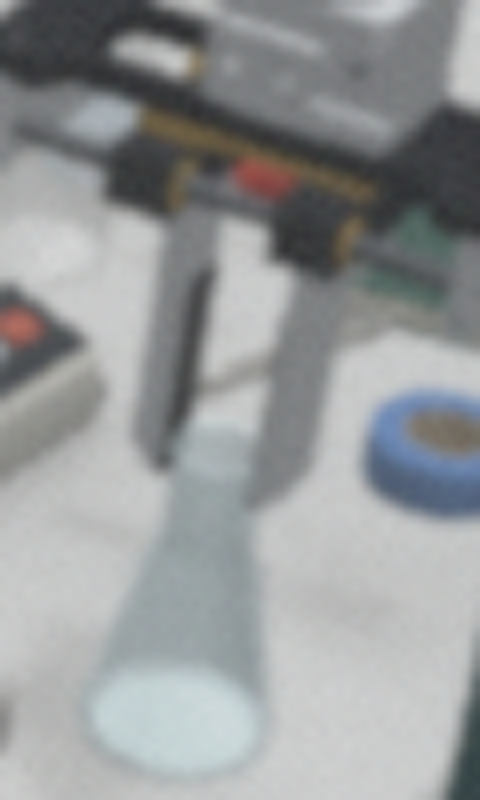

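```bash
python3 -m crank '[{"tx":0,"ty":0,"tz":-1,"twist":0,"grip":0},{"tx":0,"ty":0,"tz":-3,"twist":0,"grip":0},{"tx":0,"ty":0,"tz":-4,"twist":0,"grip":0},{"tx":0,"ty":0,"tz":-4,"twist":0,"grip":0},{"tx":0,"ty":0,"tz":-2.5,"twist":0,"grip":0},{"tx":0,"ty":0,"tz":0,"twist":0,"grip":0}]'
python3 - <<'E'
from h import *
go(.5274,-.051,.1467);q=cams.snapshot("scene"); save(q,"s15",(380,90,500,240),5)
E
```

```text
time: 19.1
tool_pos: [0.4241, -0.2711, 0.2337]
ee_rot: [3.137, 0.004, 1.618]
wrist_force: [-0.0, -0.3, -2.0]
width: 0.0293
at [ 0.4241 -0.2711  0.2337] yaw 1.6184 shift cm (tx,ty,tz): [21.53 11.33  8.67] twist after 0
```

View pics/s15.png

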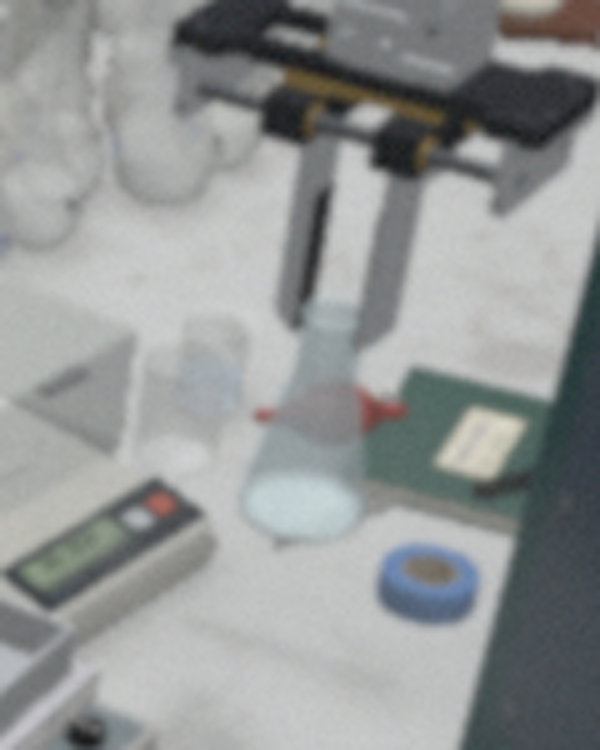

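```bash
python3 -m crank '[{"tx":3.59,"ty":1.89,"tz":0,"twist":0,"grip":0},{"tx":3.59,"ty":1.89,"tz":0,"twist":0,"grip":0},{"tx":3.59,"ty":1.89,"tz":0,"twist":0,"grip":0},{"tx":3.59,"ty":1.89,"tz":0,"twist":0,"grip":0},{"tx":3.59,"ty":1.89,"tz":0,"twist":0,"grip":0},{"tx":3.59,"ty":1.89,"tz":0,"twist":0,"grip":0},{"tx":0,"ty":0,"tz":0,"twist":0,"grip":0},{"tx":0,"ty":0,"tz":0,"twist":0,"grip":0}]'
python3 - <<'E'
from h import *
go(.5274,-.051,.1467);q=cams.snapshot("scene"); save(q,"s16",(310,130,430,270),5)
t=cams.snapshot("top"); save(t,"t16",(300,200,400,300),6)
E
```

```text
time: 20.15
tool_pos: [0.5252, -0.05, 0.2291]
ee_rot: [-3.138, -0.0, 1.618]
wrist_force: [-0.3, -0.4, -1.7]
width: 0.0294
at [ 0.5252 -0.05    0.2291] yaw 1.6184 shift cm (tx,ty,tz): [-0.11  0.24  8.24] twist after 0
```

View pics/s16.png

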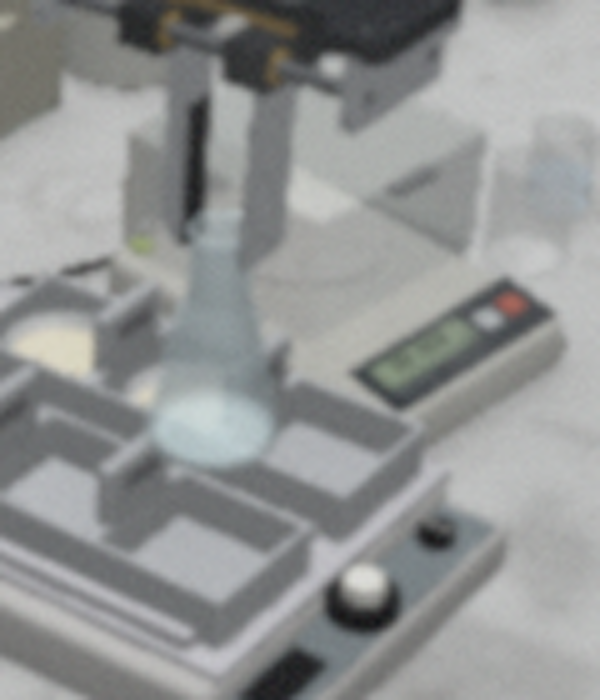

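View pics/t16.png

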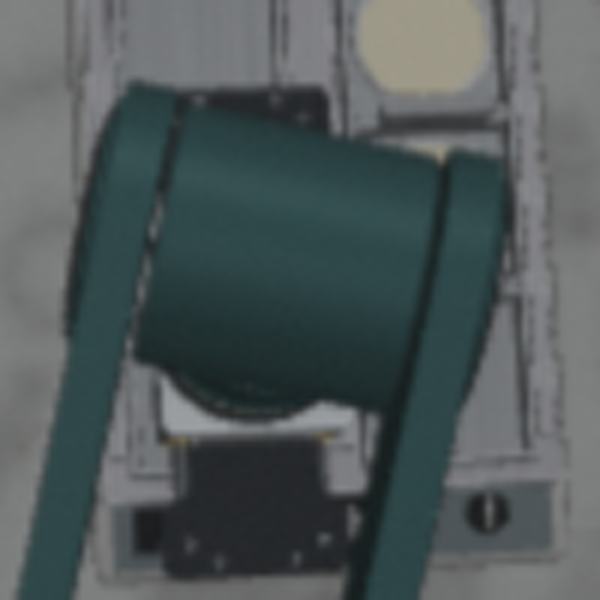

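```bash
python3 - <<'E'
from h import *
q=cams.snapshot("scene"); p=get_obs()["tool_pos"]
U=lambda x,y:(310+(x+.5)/5-.5,130+(y+.5)/5-.5)
z=p[2]-.0857
print(p,"foot",atz(q,U(213,428),z),"rim",atz(q,U(216,221),z+.112))
# tray front compartment inner floor corners seen; tray top front corners
print([atz(q,U(*c),.088).round(4) for c in [(222,612),(310,536)]])
E
```

```text
[ 0.52553297 -0.05076295  0.23028282] foot [ 0.52742729 -0.0584102   0.14458282] rim [ 0.52920062 -0.05281918  0.25658282]
[array([ 0.4817, -0.0108,  0.088 ]), array([ 0.4857, -0.0847,  0.088 ])]
```

```bash
python3 - <<'E'
from h import *
import cv2
img=cv2.imread("pics/t11.png")
cv2.imwrite("pics/t11b.png",cv2.resize(img[130:640,60:290],None,fx=1.17*1,fy=1.17,interpolation=cv2.INTER_CUBIC))
t=cams.snapshot("top")
u=np.array([.9989,.047,0]);v=np.array([-.047,.9989,0])
c=np.array([.6073,-.0462,.088])
for nm,a,b in [("F+",-.119,.039),("F-",-.119,-.039),("B+",.119,.039),("B-",.119,-.039),("B+in",.115,.035),("B-in",.115,-.035)]:
  print(nm,((proj(t,c+u*a+v*b)-[300,160]+.5)*5-.5).round(0))
print("grip front", [((proj(t,c+[0,0,.032]+u*(-.045)+v*b)-[300,160]+.5)*5-.5).round(0) for b in (.025,-.025)])
print("grip back", [((proj(t,c+[0,0,.032]+u*(.035)+v*b)-[300,160]+.5)*5-.5).round(0) for b in (.025,-.025)])
E
```

```text
F+ [111. 598.]
F- [255. 592.]
B+ [ 92. 166.]
B- [233. 160.]
B+in [ 99. 173.]
B-in [226. 167.]
grip front [array([132., 455.]), array([226., 451.])]
grip back [array([125., 306.]), array([218., 302.])]
```

View pics/t11b.png

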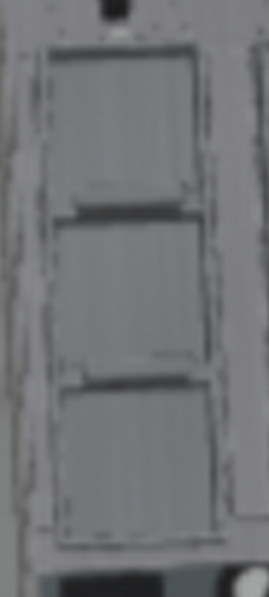

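```bash
python3 -m crank '[{"tx":0,"ty":0.2,"tz":1,"twist":0,"grip":0},{"tx":0,"ty":0,"tz":2,"twist":0,"grip":0},{"tx":0,"ty":0,"tz":2,"twist":0,"grip":0},{"tx":0,"ty":0,"tz":0,"twist":0,"grip":0},{"tx":0,"ty":0,"tz":0,"twist":0,"grip":0}]'
python3 - <<'E'
from h import *
go(.5274,-.051,.1467);q=cams.snapshot("scene"); save(q,"s17",(310,150,430,270),5)
E
```

```text
time: 20.98
tool_pos: [0.5283, -0.0499, 0.1813]
ee_rot: [3.141, 0.0, 1.618]
wrist_force: [-0.0, 0.2, -0.7]
width: 0.0291
at [ 0.5283 -0.0499  0.1813] yaw 1.618 shift cm (tx,ty,tz): [-0.11 -0.1   3.46] twist after 0
```

View pics/s17.png

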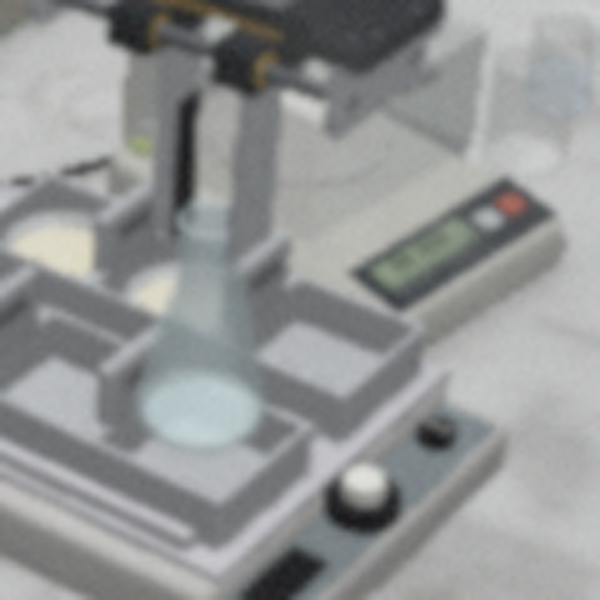

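```bash
python3 -m crank '[{"tx":-0.05,"ty":-0.08,"tz":1,"twist":0,"grip":0},{"tx":0,"ty":0,"tz":1,"twist":0,"grip":0},{"tx":0,"ty":0,"tz":0.8,"twist":0,"grip":0},{"tx":0,"ty":0,"tz":0.4,"twist":0,"grip":0},{"tx":0,"ty":0,"tz":0.1,"twist":0,"grip":0},{"tx":0,"ty":0,"tz":0,"twist":0,"grip":0}]'
python3 - <<'E'
from h import *
go(.5274,-.051,.1467);o();q=cams.snapshot("scene"); save(q,"s18",(310,150,430,270),5)
E
```

```text
time: 21.78
tool_pos: [0.5274, -0.0502, 0.1479]
ee_rot: [3.141, -0.0, 1.618]
wrist_force: [-1.9, 0.2, -1.3]
width: 0.0294
at [ 0.5274 -0.0502  0.1479] yaw 1.6184 shift cm (tx,ty,tz): [-0.08 -0.01  0.12] twist after 0
t 21.77 pos [ 0.5274 -0.0502  0.1479] rot [ 3.141 -0.     1.618] F [-1.9  0.2 -1.3] w 0.0294 q [-0.2   0.05  1.49  0.    1.6  -0.25]
```

View pics/s18.png

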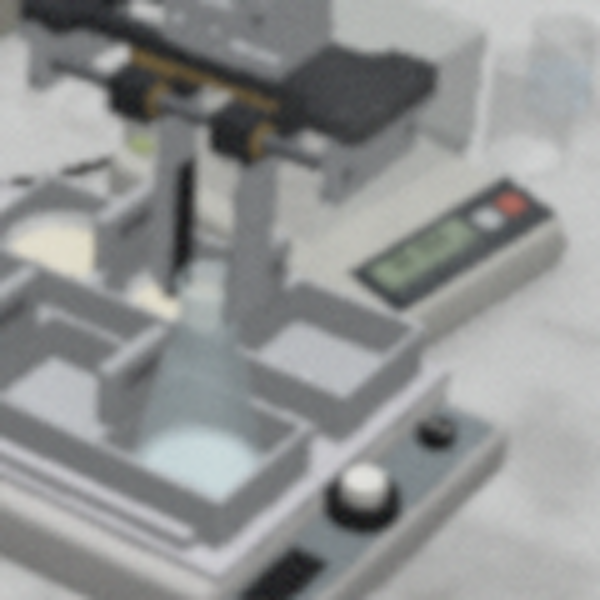

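```bash
python3 -m crank '[{"tx":-0.05,"ty":0,"tz":0.15,"twist":0,"grip":0},{"tx":0,"ty":0,"tz":0,"twist":0,"grip":0}]'; python3 -m crank '[{"tx":0,"ty":0,"tz":0,"twist":0,"grip":0.5},{"tx":0,"ty":0,"tz":0,"twist":0,"grip":0.6},{"tx":0,"ty":0,"tz":0,"twist":0,"grip":0.6},{"tx":0,"ty":0,"tz":-4,"twist":0,"grip":0.6},{"tx":0,"ty":0,"tz":-5,"twist":0,"grip":0.6},{"tx":0,"ty":0,"tz":-5,"twist":0,"grip":0.6}]'
python3 - <<'E'
from h import *
o();q=cams.snapshot("scene"); save(q,"s19",(310,150,430,270),5)
E
```

```text
time: 22.08
tool_pos: [0.5277, -0.0508, 0.1468]
ee_rot: [3.14, 0.0, 1.618]
wrist_force: [0.9, 0.8, 0.3]
width: 0.0291
time: 22.82
tool_pos: [0.527, -0.0506, 0.2876]
ee_rot: [-3.141, -0.0, 1.618]
wrist_force: [0.9, 0.2, -0.9]
width: 0.0564
t 22.82 pos [ 0.527  -0.0506  0.2876] rot [-3.141 -0.     1.618] F [ 0.9  0.2 -0.9] w 0.0564 q [-0.2   0.04  1.23  0.    1.87 -0.25]
```

View pics/s19.png

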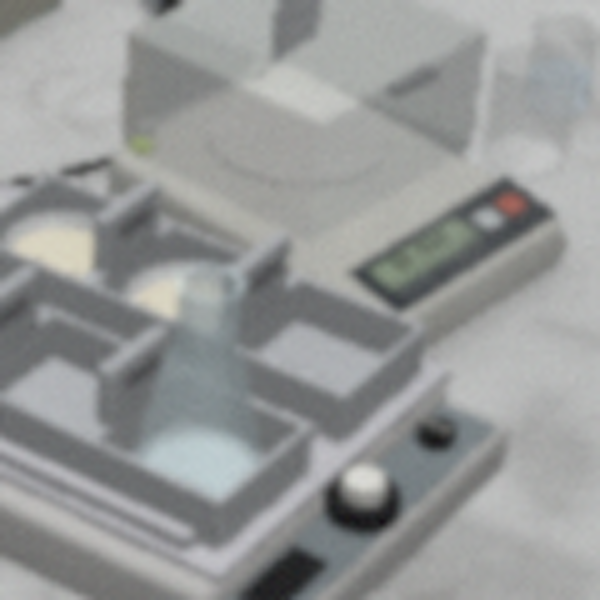

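```bash
python3 - <<'E'
from h import *
t=cams.snapshot("top"); save(t,"t19",(200,220,270,280),10); q=cams.snapshot("scene"); save(q,"s19b",(210,250,290,340),7)
go(.571,.239,.26)
E
```

```text
at [ 0.5287 -0.051   0.2903] yaw 1.6184 shift cm (tx,ty,tz): [28.77  5.58  3.01] twist after 0
```

View pics/t19.png

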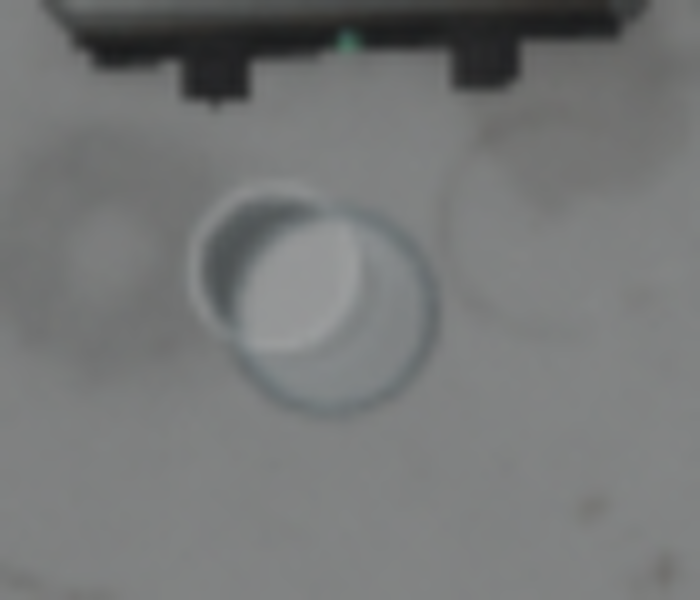

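View pics/s19b.png

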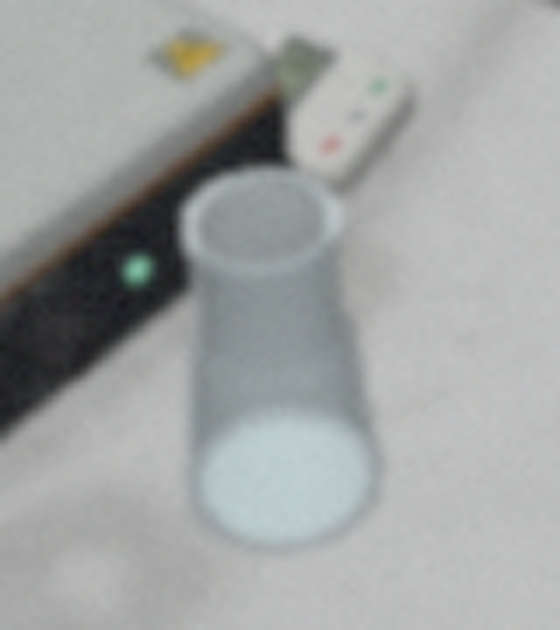

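```bash
python3 - <<'E'
from h import *
t=cams.snapshot("top")
U=lambda x,y:(200+(x+.5)/10-.5,220+(y+.5)/10-.5)
print(atz(t,U(277,267),.112),atz(t,U(335,311),0))
E
python3 -m crank '[{"tx":4.8,"ty":0.9,"tz":0,"twist":0,"grip":0.9},{"tx":4.8,"ty":0.9,"tz":0,"twist":0,"grip":0.9},{"tx":4.8,"ty":0.9,"tz":0,"twist":0,"grip":0.9},{"tx":4.8,"ty":0.9,"tz":0,"twist":0,"grip":0.9},{"tx":4.8,"ty":0.9,"tz":0,"twist":0,"grip":0.9},{"tx":4.8,"ty":0.9,"tz":0,"twist":0,"grip":0.9}]'; python3 -m crank '[{"tx":0,"ty":0,"tz":0,"twist":-10,"grip":0.9},{"tx":0,"ty":0,"tz":0,"twist":-10,"grip":0.9},{"tx":0,"ty":0,"tz":0,"twist":-10,"grip":0.9},{"tx":0,"ty":0,"tz":0,"twist":-10,"grip":0.9},{"tx":0,"ty":0,"tz":0,"twist":-10,"grip":0.9},{"tx":0,"ty":0,"tz":0,"twist":-10,"grip":0.9},{"tx":0,"ty":0,"tz":0,"twist":-10,"grip":0.9},{"tx":0,"ty":0,"tz":0,"twist":-10,"grip":0.9},{"tx":0,"ty":0,"tz":0,"twist":-10,"grip":0.9},{"tx":0,"ty":0,"tz":0,"twist":0,"grip":0.9}]'
python3 - <<'E'
from h import *
go(.5715,.2395,.0857,3.189)
E
```

```text
[0.57214601 0.24019287 0.112     ] [0.57198104 0.24136052 0.        ]
time: 23.78
tool_pos: [0.5668, 0.2409, 0.2834]
ee_rot: [-3.137, 0.001, 1.618]
wrist_force: [0.2, -0.5, -0.3]
width: 0.0848
time: 25.02
tool_pos: [0.5669, 0.2393, 0.2838]
ee_rot: [-3.141, -0.004, -3.096]
wrist_force: [0.0, 0.9, -0.7]
width: 0.0848
at [0.5669 0.2393 0.2838] yaw -3.0961 shift cm (tx,ty,tz): [-0.54  0.02 19.8 ] twist after -0.11
```

```bash
python3 -m crank '[{"tx":-0.51,"ty":0.1,"tz":4,"twist":0,"grip":0.9},{"tx":0,"ty":0,"tz":5,"twist":0,"grip":0.9},{"tx":0,"ty":0,"tz":5,"twist":0,"grip":0.9},{"tx":0,"ty":0,"tz":0,"twist":0,"grip":0.9},{"tx":0,"ty":0,"tz":0,"twist":0,"grip":0.9}]'
python3 - <<'E'
from h import *
go(.572,.2405,.0857); q=cams.snapshot("scene"); save(q,"s20",(190,200,310,340),5)
E
```

```text
time: 25.65
tool_pos: [0.5734, 0.241, 0.1479]
ee_rot: [3.141, 0.002, -3.095]
wrist_force: [0.2, -1.3, 1.3]
width: 0.0845
at [0.5734 0.241  0.1479] yaw -3.0953 shift cm (tx,ty,tz): [ 0.15 -0.05  6.22] twist after 0
```

View pics/s20.png

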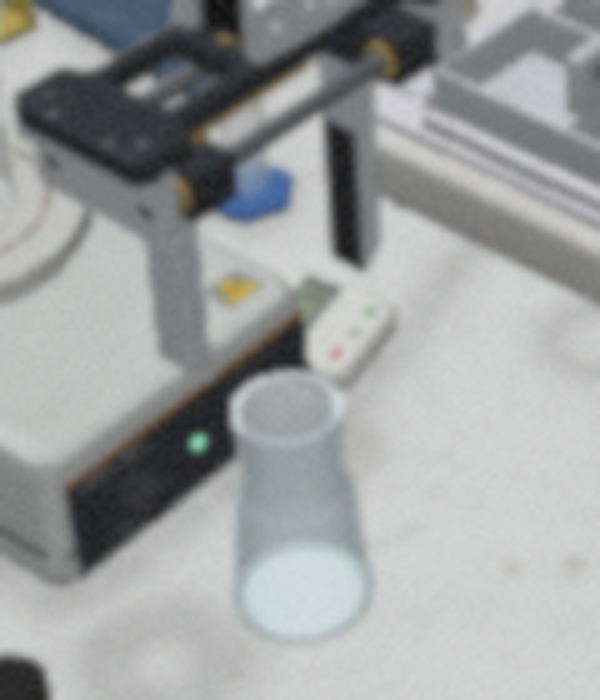

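```bash
python3 -m crank '[{"tx":0.12,"ty":0,"tz":4,"twist":0,"grip":0.9},{"tx":0,"ty":0,"tz":2,"twist":0,"grip":0.9},{"tx":0,"ty":0,"tz":0.5,"twist":0,"grip":0.9},{"tx":0,"ty":0,"tz":0,"twist":0,"grip":0.9}]'
python3 - <<'E'
from h import *
go(.572,.2405,.081); q=cams.snapshot("scene"); save(q,"s21",(190,200,310,340),5)
E
```

```text
time: 26.2
tool_pos: [0.5728, 0.2412, 0.0836]
ee_rot: [3.141, 0.004, -3.094]
wrist_force: [0.8, 0.7, -0.2]
width: 0.0846
at [0.5728 0.2412 0.0836] yaw -3.0943 shift cm (tx,ty,tz): [ 0.08 -0.07  0.26] twist after 0
```

View pics/s21.png

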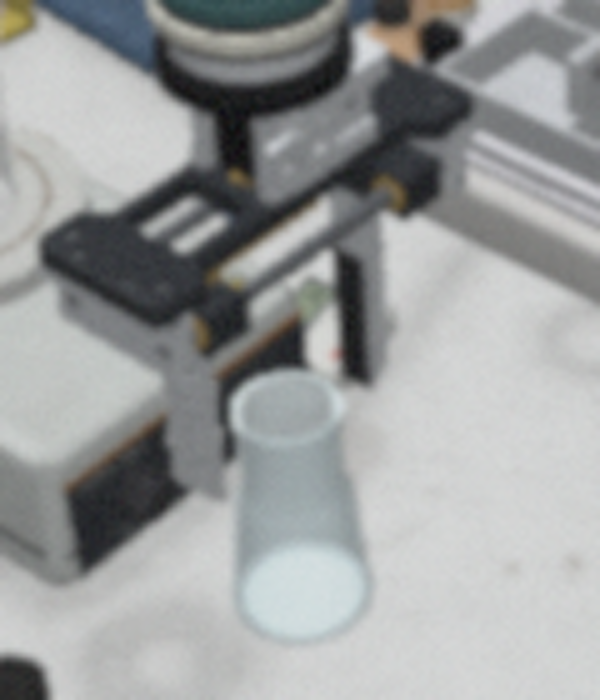

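```bash
python3 -m crank '[{"tx":0.05,"ty":-0.05,"tz":0.2,"twist":0,"grip":0.6},{"tx":0,"ty":0,"tz":0,"twist":0,"grip":0},{"tx":0,"ty":0,"tz":0,"twist":0,"grip":0},{"tx":0,"ty":0,"tz":0,"twist":0,"grip":0},{"tx":0,"ty":0,"tz":0,"twist":0,"grip":0}]'; python3 -m crank '[{"tx":0,"ty":0,"tz":-1,"twist":0,"grip":0},{"tx":0,"ty":0,"tz":-3,"twist":0,"grip":0},{"tx":0,"ty":0,"tz":-4,"twist":0,"grip":0},{"tx":0,"ty":0,"tz":-5,"twist":0,"grip":0},{"tx":0,"ty":0,"tz":-4,"twist":0,"grip":0},{"tx":0,"ty":0,"tz":0,"twist":0,"grip":0}]'
python3 - <<'E'
from h import *
go(.6872,-.0424,.142,3.189); q=cams.snapshot("scene"); save(q,"s22",(190,150,310,290),5)
E
```

```text
time: 26.88
tool_pos: [0.5709, 0.2401, 0.0793]
ee_rot: [-3.142, -0.0, -3.094]
wrist_force: [-0.1, 0.1, -0.3]
width: 0.0432
time: 27.62
tool_pos: [0.5727, 0.2408, 0.2547]
ee_rot: [3.139, 0.009, -3.094]
wrist_force: [-0.3, 0.1, -0.8]
width: 0.0439
at [0.5727 0.2408 0.2547] yaw -3.0939 shift cm (tx,ty,tz): [ -9.99 -28.87  11.29] twist after 0.01
```

View pics/s22.png

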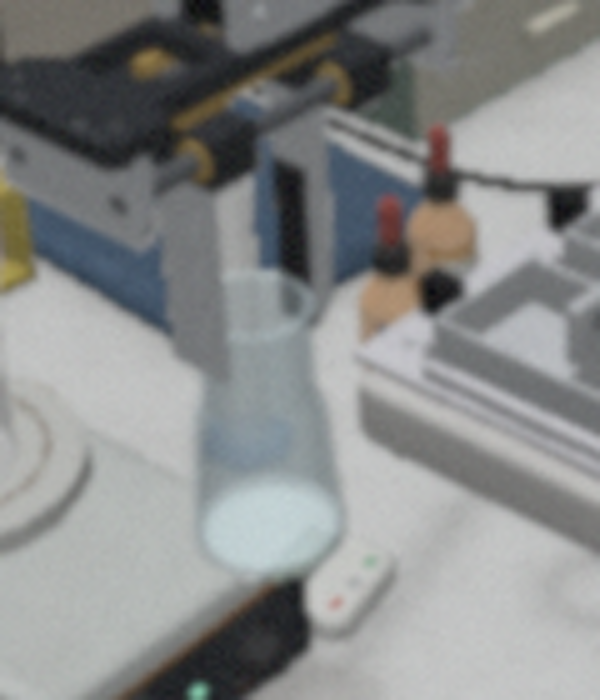

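```bash
python3 -m crank '[{"tx":-1.25,"ty":-3.61,"tz":0,"twist":0,"grip":0},{"tx":-1.25,"ty":-3.61,"tz":0,"twist":0,"grip":0},{"tx":-1.25,"ty":-3.61,"tz":0,"twist":0,"grip":0},{"tx":-1.25,"ty":-3.61,"tz":0,"twist":0,"grip":0},{"tx":-1.25,"ty":-3.61,"tz":0,"twist":0,"grip":0},{"tx":-1.25,"ty":-3.61,"tz":0,"twist":0,"grip":0},{"tx":-1.25,"ty":-3.61,"tz":0,"twist":0,"grip":0},{"tx":-1.25,"ty":-3.61,"tz":0,"twist":0,"grip":0},{"tx":0,"ty":0,"tz":0,"twist":0,"grip":0},{"tx":0,"ty":0,"tz":0,"twist":0,"grip":0}]'; python3 - <<'E'
from h import *
go(.6872,-.0424,.1405,3.189); q=cams.snapshot("scene"); save(q,"s23",(250,110,370,250),5)
E
```

```text
time: 28.92
tool_pos: [0.6837, -0.0429, 0.2468]
ee_rot: [3.14, -0.004, -3.094]
wrist_force: [0.4, 0.5, -0.4]
width: 0.0439
at [ 0.6837 -0.0429  0.2468] yaw -3.0938 shift cm (tx,ty,tz): [-0.39  0.02 10.63] twist after 0.02
```

View pics/s23.png

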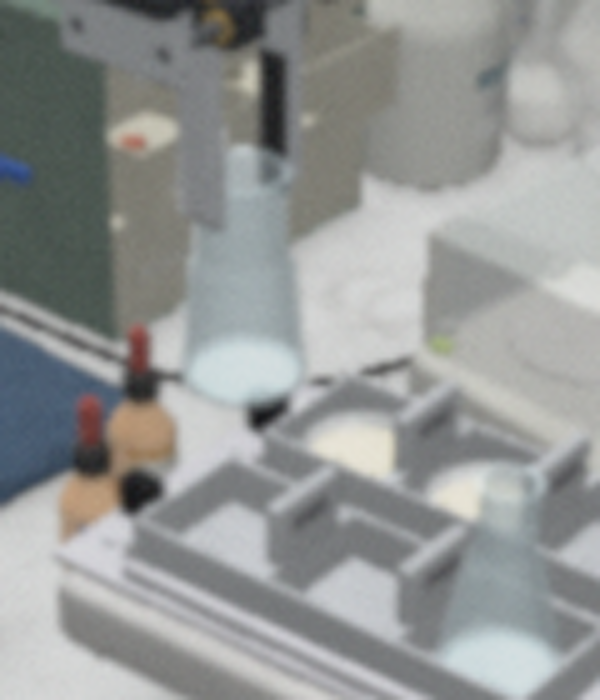

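```bash
python3 -m crank '[{"tx":-0.35,"ty":0,"tz":2,"twist":0,"grip":0},{"tx":0,"ty":0,"tz":3,"twist":0,"grip":0},{"tx":0,"ty":0,"tz":2,"twist":0,"grip":0},{"tx":0,"ty":0,"tz":0,"twist":0,"grip":0},{"tx":0,"ty":0,"tz":0,"twist":0,"grip":0}]'; python3 - <<'E'
from h import *
go(.6872,-.0424,.1405,3.189);go(.6872,-.0424,.1405,3.189); q=cams.snapshot("scene"); save(q,"s24",(250,130,370,250),5)
E
```

```text
time: 29.6
tool_pos: [0.6883, -0.0425, 0.1805]
ee_rot: [-3.141, 0.002, -3.093]
wrist_force: [0.0, 0.6, -1.6]
width: 0.0435
at [ 0.6883 -0.0425  0.1805] yaw -3.0928 shift cm (tx,ty,tz): [0.11 0.01 4.  ] twist after 0.08
at [ 0.6883 -0.0425  0.1805] yaw -3.0928 shift cm (tx,ty,tz): [0.11 0.01 4.  ] twist after 0.08
```

View pics/s24.png

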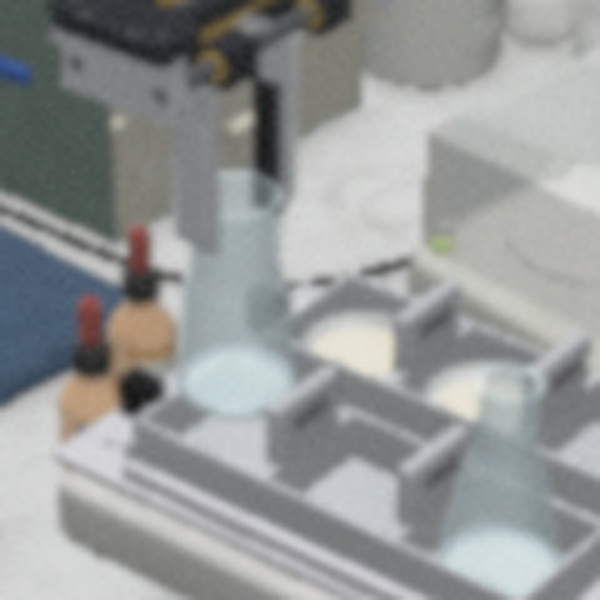

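```bash
python3 -m crank '[{"tx":0.08,"ty":0,"tz":1,"twist":0,"grip":0},{"tx":0,"ty":0,"tz":1.5,"twist":0,"grip":0},{"tx":0,"ty":0,"tz":0.9,"twist":0,"grip":0},{"tx":0,"ty":0,"tz":0.4,"twist":0,"grip":0},{"tx":0,"ty":0,"tz":0.1,"twist":0,"grip":0},{"tx":0,"ty":0,"tz":0,"twist":0,"grip":0}]'; python3 - <<'E'
from h import *
go(.6872,-.0424,.1405,3.189);o(); q=cams.snapshot("scene"); save(q,"s25",(250,130,370,250),5)
E
```

```text
time: 30.4
tool_pos: [0.6874, -0.0434, 0.1404]
ee_rot: [-3.142, 0.001, -3.094]
wrist_force: [-0.6, -0.1, -2.7]
width: 0.0435
at [ 0.6874 -0.0434  0.1404] yaw -3.0941 shift cm (tx,ty,tz): [ 0.02  0.1  -0.01] twist after 0.01
t 30.4 pos [ 0.6874 -0.0434  0.1404] rot [-3.142e+00  1.000e-03 -3.094e+00] F [-0.6 -0.1 -2.7] w 0.0435 q [-0.15  0.41  1.08  0.    1.65 -1.76]
```

View pics/s25.png

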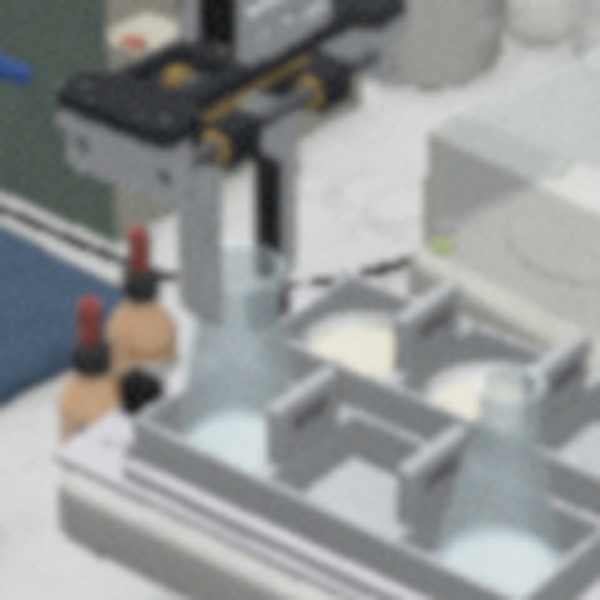

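```bash
python3 -m crank '[{"tx":0,"ty":0,"tz":0.1,"twist":0,"grip":0},{"tx":0,"ty":0,"tz":0,"twist":0,"grip":0}]'; python3 -m crank '[{"tx":0,"ty":0,"tz":0,"twist":0,"grip":0.7},{"tx":0,"ty":0,"tz":0,"twist":0,"grip":0.8},{"tx":0,"ty":0,"tz":0,"twist":0,"grip":0.8},{"tx":0,"ty":0,"tz":-4,"twist":0,"grip":0.8},{"tx":0,"ty":0,"tz":-5,"twist":0,"grip":0.8},{"tx":0,"ty":0,"tz":-5,"twist":0,"grip":0.8}]'
python3 - <<'E'
from h import *
o();q=cams.snapshot("scene"); save(q,"s26",(250,130,410,270),5)
go(.4815,.3835,.2)
E
```

```text
time: 30.7
tool_pos: [0.6876, -0.0434, 0.1403]
ee_rot: [-3.141, 0.002, -3.094]
wrist_force: [-1.0, -1.2, 2.9]
width: 0.0439
time: 31.45
tool_pos: [0.687, -0.0433, 0.2804]
ee_rot: [3.141, -0.001, -3.094]
wrist_force: [1.2, -0.0, 0.7]
width: 0.0751
t 31.45 pos [ 0.687  -0.0433  0.2804] rot [ 3.141e+00 -1.000e-03 -3.094e+00] F [ 1.2 -0.   0.7] w 0.0751 q [-0.15  0.42  0.79  0.    1.93 -1.76]
at [ 0.6888 -0.0436  0.2895] yaw -3.0941 shift cm (tx,ty,tz): [18.79 43.67  8.6 ] twist after 0
```

View pics/s26.png

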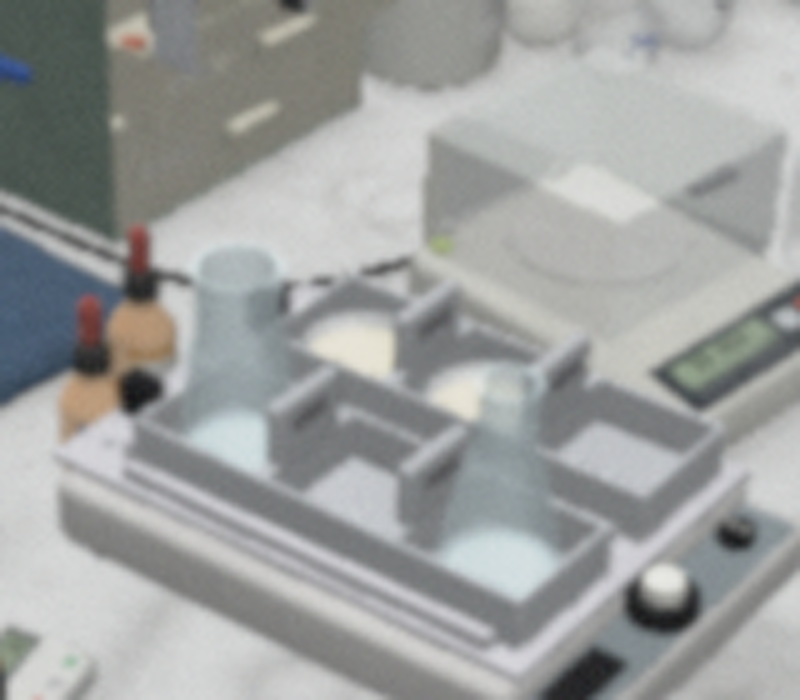

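```bash
python3 - <<'E'
from h import *
t=cams.snapshot("top"); save(t,"t26",(160,225,220,325),8)
go(.4202,.3823,.2)
E
```

```text
at [ 0.6892 -0.0436  0.2879] yaw -3.094 shift cm (tx,ty,tz): [24.96 43.85  8.33] twist after 0
```

View pics/t26.png

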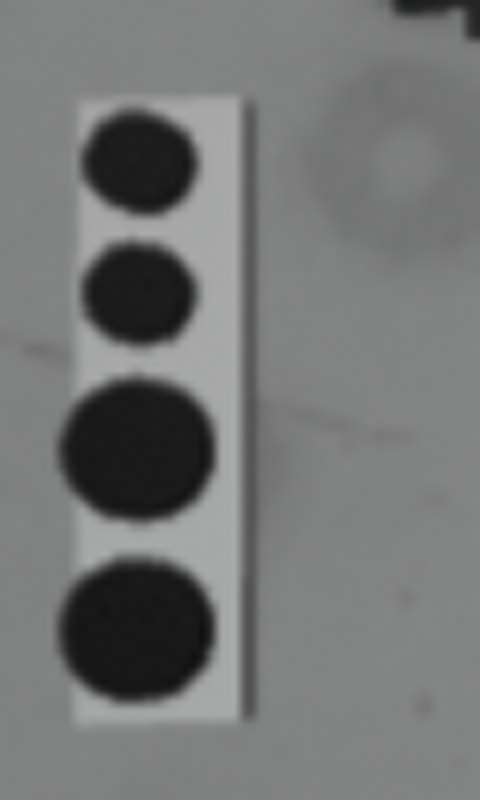

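```bash
python3 - <<'E'
from h import *
t=cams.snapshot("top")
U=lambda x,y:(160+(x+.5)/8-.5,225+(y+.5)/8-.5)
C=np.array([atz(t,U(*c),.02)[:2] for c in [(80,98),(242,96),(239,722),(75,723)]])
print(C.round(4),C.mean(0)); a=(C[0]+C[1]-C[2]-C[3]);a/=np.linalg.norm(a);print(a)
for nm,d,p in [("w78",-.078,(137,630)),("w16",-.016,(137,449)),("n38",.038,(139,293)),("n84",.084,(140,162))]:
  print(nm,(C.mean(0)+a*d).round(4),atz(t,U(*p),.051)[:2].round(4))
E
python3 -m crank '[{"tx":2.77,"ty":4.87,"tz":0,"twist":0,"grip":0.8},{"tx":2.77,"ty":4.87,"tz":0,"twist":0,"grip":0.8},{"tx":2.77,"ty":4.87,"tz":0,"twist":0,"grip":0.8},{"tx":2.77,"ty":4.87,"tz":0,"twist":0,"grip":0.9},{"tx":2.77,"ty":4.87,"tz":0,"twist":0,"grip":0.9},{"tx":2.77,"ty":4.87,"tz":0,"twist":0,"grip":1},{"tx":2.77,"ty":4.87,"tz":0,"twist":0,"grip":1},{"tx":2.77,"ty":4.87,"tz":2,"twist":0,"grip":1},{"tx":2.77,"ty":4.87,"tz":3,"twist":0,"grip":1},{"tx":0,"ty":0,"tz":3,"twist":0,"grip":1},{"tx":0,"ty":0,"tz":0,"twist":0,"grip":1}]'
```

```text
[[0.6086 0.4195]
 [0.6096 0.3621]
 [0.3886 0.3563]
 [0.3881 0.4135]] [0.49873246 0.38785853]
[0.99963796 0.02690638]
w78 [0.4208 0.3858] [0.4204 0.3851]
w16 [0.4827 0.3874] [0.4825 0.3872]
n38 [0.5367 0.3889] [0.5365 0.3884]
n84 [0.5827 0.3901] [0.5823 0.3896]
time: 32.98
tool_pos: [0.4152, 0.3807, 0.1946]
ee_rot: [-3.136, -0.008, -3.093]
wrist_force: [0.3, -0.3, -0.7]
width: 0.094
```

```bash
python3 -m crank '[{"tx":-0.55,"ty":0.5,"tz":3,"twist":0,"grip":1},{"tx":0,"ty":0,"tz":4,"twist":0,"grip":1},{"tx":0,"ty":0,"tz":0,"twist":0,"grip":1},{"tx":0,"ty":0,"tz":0,"twist":0,"grip":1}]'
python3 - <<'E'
from h import *
go(.4206,.3854,.036); q=cams.snapshot("scene"); save(q,"s27",(160,290,300,430),5)
E
```

```text
time: 33.48
tool_pos: [0.4243, 0.3871, 0.1318]
ee_rot: [3.14, 0.002, -3.095]
wrist_force: [0.5, -0.6, -0.2]
width: 0.094
at [0.4243 0.3871 0.1318] yaw -3.0951 shift cm (tx,ty,tz): [ 0.4  -0.17  9.58] twist after 0
```

View pics/s27.png

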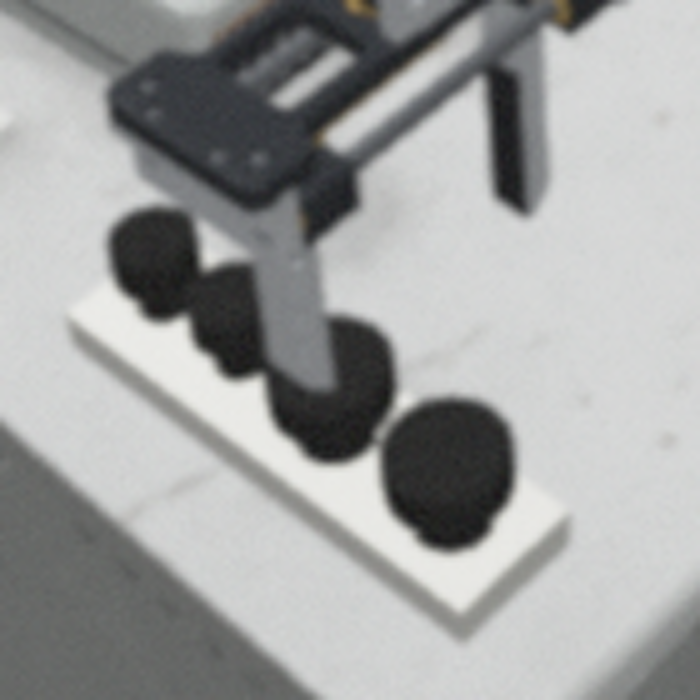

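```bash
python3 -m crank '[{"tx":0.35,"ty":-0.15,"tz":3,"twist":0,"grip":1},{"tx":0,"ty":0,"tz":4,"twist":0,"grip":1},{"tx":0,"ty":0,"tz":1,"twist":0,"grip":1},{"tx":0,"ty":0,"tz":0,"twist":0,"grip":1},{"tx":0,"ty":0,"tz":0,"twist":0,"grip":1}]'
python3 - <<'E'
from h import *
go(.4206,.3854,.036); q=cams.snapshot("scene"); save(q,"s28",(160,290,300,430),5)
E
```

```text
time: 34.15
tool_pos: [0.4211, 0.3864, 0.0524]
ee_rot: [3.139, 0.004, -3.094]
wrist_force: [0.6, -0.5, -0.8]
width: 0.0939
at [0.4211 0.3864 0.0524] yaw -3.0941 shift cm (tx,ty,tz): [ 0.07 -0.11  1.64] twist after 0
```

View pics/s28.png

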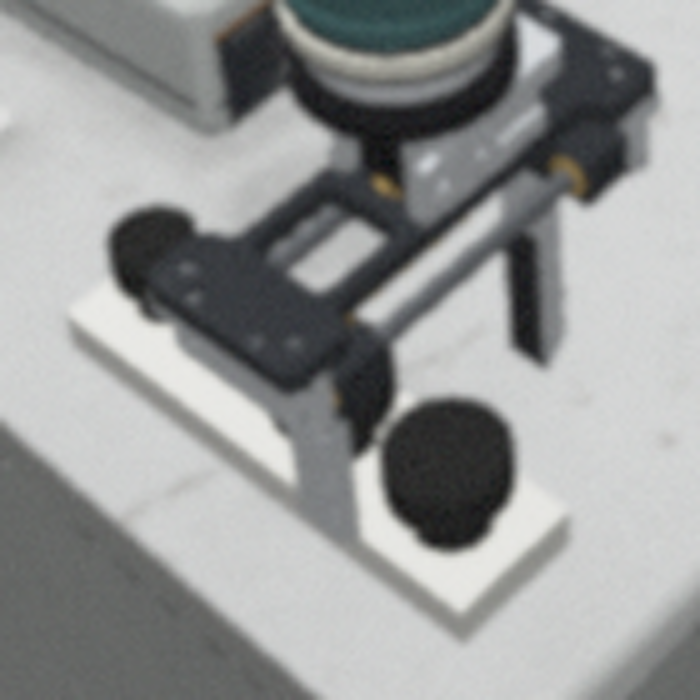

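```bash
python3 -m crank '[{"tx":0.05,"ty":-0.08,"tz":1.1,"twist":0,"grip":1},{"tx":0,"ty":0,"tz":0.7,"twist":0,"grip":1},{"tx":0,"ty":0,"tz":0,"twist":0,"grip":0.7},{"tx":0,"ty":0,"tz":0,"twist":0,"grip":0},{"tx":0,"ty":0,"tz":0,"twist":0,"grip":0},{"tx":0,"ty":0,"tz":0,"twist":0,"grip":0},{"tx":0,"ty":0,"tz":0,"twist":0,"grip":0}]'
python3 - <<'E'
from h import *
o(); q=cams.snapshot("scene"); save(q,"s29",(160,290,300,430),5)
E
```

```text
time: 35.08
tool_pos: [0.4193, 0.3846, 0.032]
ee_rot: [3.141, 0.0, -3.094]
wrist_force: [-0.7, 0.2, 0.3]
width: 0.0492
t 35.08 pos [0.4193 0.3846 0.032 ] rot [ 3.141  0.    -3.094] F [-0.7  0.2  0.3] w 0.0492 q [ 0.64  0.21  1.55  0.    1.38 -0.98]
```

View pics/s29.png

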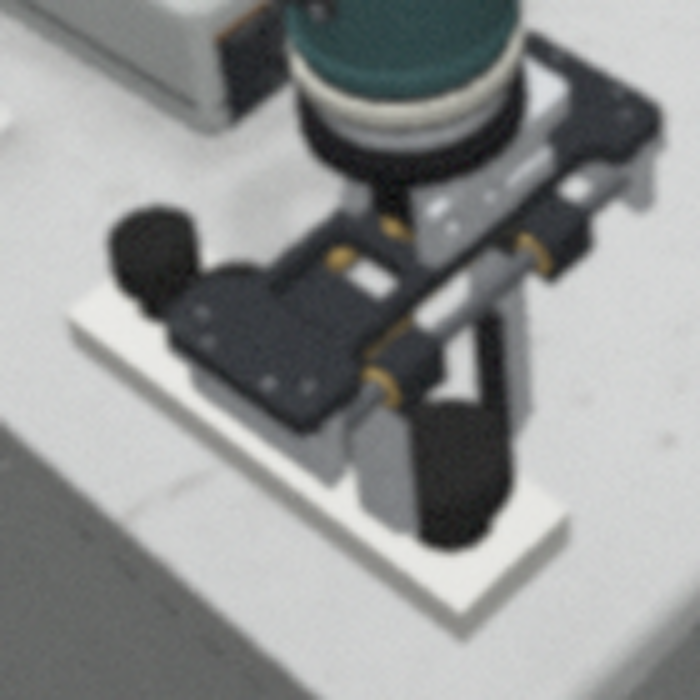

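```bash
python3 -m crank '[{"tx":0,"ty":0,"tz":-1,"twist":0,"grip":0},{"tx":0,"ty":0,"tz":-3,"twist":0,"grip":0},{"tx":0,"ty":0,"tz":-5,"twist":0,"grip":0},{"tx":0,"ty":0,"tz":-5,"twist":0,"grip":0},{"tx":0,"ty":0,"tz":-5,"twist":0,"grip":0},{"tx":0,"ty":0,"tz":-4,"twist":0,"grip":0},{"tx":0,"ty":0,"tz":0,"twist":0,"grip":0}]'
python3 - <<'E'
from h import *
go(.6867,-.0434,.168); q=cams.snapshot("scene"); save(q,"s30",(160,180,300,340),5)
E
```

```text
time: 36.0
tool_pos: [0.4206, 0.3856, 0.2672]
ee_rot: [3.136, 0.008, -3.094]
wrist_force: [0.9, -0.4, -0.1]
width: 0.049
at [0.4206 0.3856 0.2672] yaw -3.094 shift cm (tx,ty,tz): [-24.45 -44.18   9.88] twist after 0
```

View pics/s30.png

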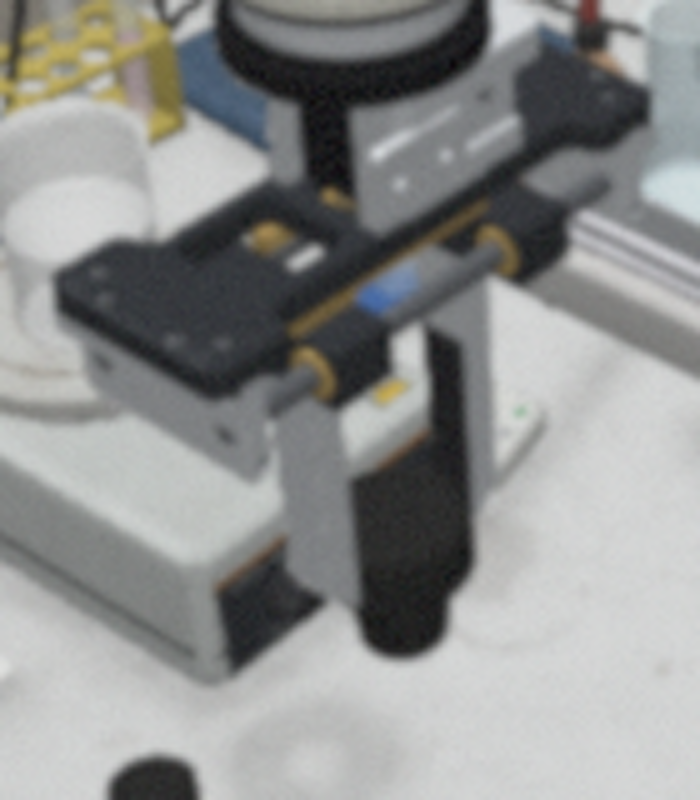

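```bash
python3 -m crank '[{"tx":-2.44,"ty":-4.42,"tz":0,"twist":0,"grip":0},{"tx":-2.44,"ty":-4.42,"tz":0,"twist":0,"grip":0},{"tx":-2.44,"ty":-4.42,"tz":0,"twist":0,"grip":0},{"tx":-2.44,"ty":-4.42,"tz":0,"twist":0,"grip":0},{"tx":-2.44,"ty":-4.42,"tz":0,"twist":0,"grip":0},{"tx":-2.44,"ty":-4.42,"tz":0,"twist":0,"grip":0},{"tx":-2.44,"ty":-4.42,"tz":0,"twist":0,"grip":0},{"tx":-2.44,"ty":-4.42,"tz":0,"twist":0,"grip":0},{"tx":-2.44,"ty":-4.42,"tz":0,"twist":0,"grip":0},{"tx":-2.44,"ty":-4.42,"tz":0,"twist":0,"grip":0},{"tx":0,"ty":0,"tz":0,"twist":0,"grip":0},{"tx":0,"ty":0,"tz":0,"twist":0,"grip":0}]'
python3 - <<'E'
from h import *
go(.6867,-.0434,.168); q=cams.snapshot("scene"); save(q,"s31",(250,90,370,250),5)
E
```

```text
time: 37.55
tool_pos: [0.6832, -0.0449, 0.2594]
ee_rot: [3.14, -0.004, -3.094]
wrist_force: [0.3, 0.2, 0.3]
width: 0.0487
at [ 0.6832 -0.0449  0.2594] yaw -3.094 shift cm (tx,ty,tz): [-0.39  0.12  9.14] twist after 0
```

View pics/s31.png

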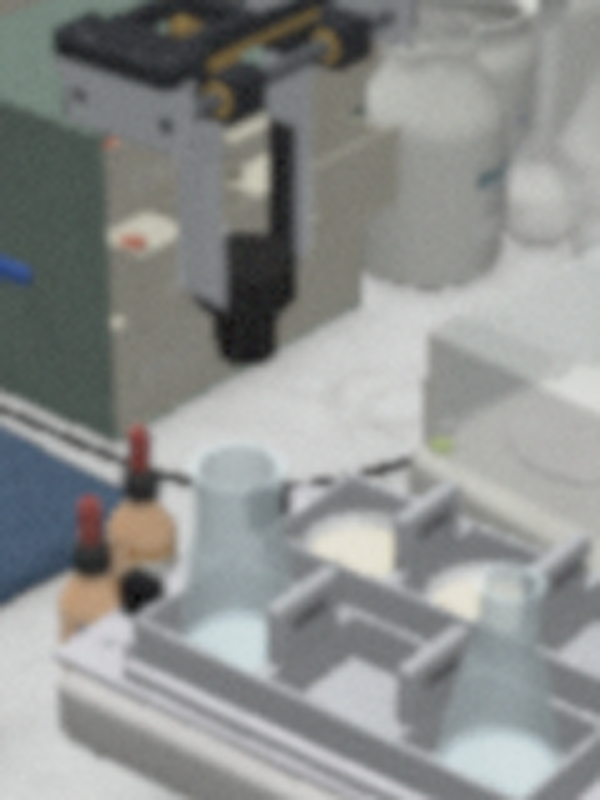

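Flask undisturbed (rim at ~(238,470) in the crop). Lower the stopper to just above the rim.

```bash
python3 -m crank '[{"tx":-0.35,"ty":0.12,"tz":2,"twist":0,"grip":0},{"tx":0,"ty":0,"tz":2,"twist":0,"grip":0},{"tx":0,"ty":0,"tz":1,"twist":0,"grip":0},{"tx":0,"ty":0,"tz":0,"twist":0,"grip":0},{"tx":0,"ty":0,"tz":0,"twist":0,"grip":0}]'
python3 - <<'E'
from h import *
go(.6867,-.0434,.168); q=cams.snapshot("scene"); save(q,"s32",(270,130,330,210),10)
E
```

```text
time: 38.22
tool_pos: [0.6876, -0.0435, 0.2131]
ee_rot: [-3.141, 0.002, -3.093]
wrist_force: [-0.5, 0.3, -0.7]
width: 0.049
at [ 0.6876 -0.0435  0.2131] yaw -3.0935 shift cm (tx,ty,tz): [0.1  0.02 4.51] twist after 0
```

View pics/s32.png

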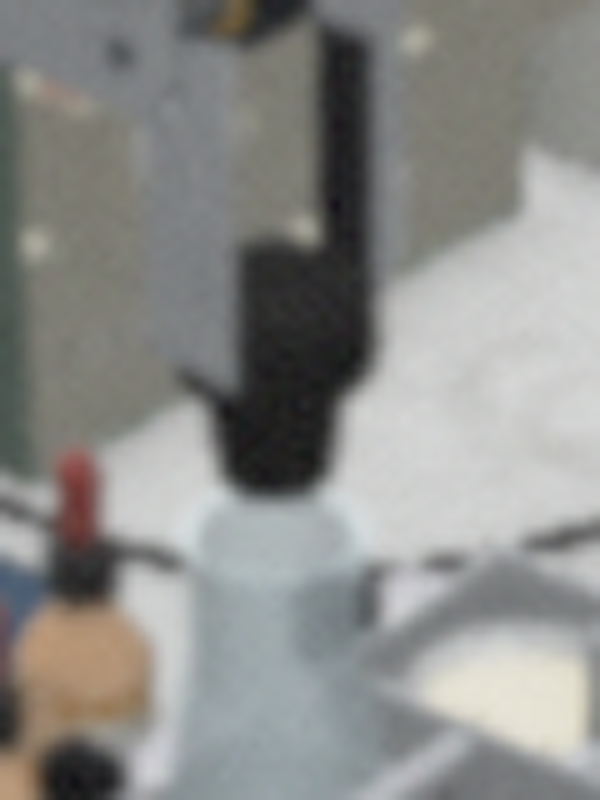

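```bash
python3 -m crank '[{"tx":0,"ty":-0.05,"tz":1.2,"twist":0,"grip":0},{"tx":0,"ty":0,"tz":1,"twist":0,"grip":0},{"tx":0,"ty":0,"tz":0.8,"twist":0,"grip":0},{"tx":0,"ty":0,"tz":0,"twist":0,"grip":0}]'; python3 -m crank '[{"tx":0,"ty":0,"tz":0.6,"twist":0,"grip":0},{"tx":0,"ty":0,"tz":0.4,"twist":0,"grip":0},{"tx":0,"ty":0,"tz":0.2,"twist":0,"grip":0},{"tx":0,"ty":0,"tz":0,"twist":0,"grip":0}]'
python3 - <<'E'
from h import *
go(.6867,-.0434,.168);o(); q=cams.snapshot("scene"); save(q,"s33",(270,130,330,210),10)
E
```

```text
time: 38.78
tool_pos: [0.6868, -0.0445, 0.18]
ee_rot: [3.141, -0.003, -3.094]
wrist_force: [-0.5, 0.4, -0.8]
width: 0.0489
time: 39.28
tool_pos: [0.6874, -0.0445, 0.1696]
ee_rot: [3.141, -0.0, -3.094]
wrist_force: [0.3, 0.1, 0.1]
width: 0.0494
at [ 0.6874 -0.0445  0.1696] yaw -3.094 shift cm (tx,ty,tz): [0.06 0.11 0.16] twist after 0
t 39.27 pos [ 0.6874 -0.0445  0.1696] rot [ 3.141 -0.    -3.094] F [0.3 0.1 0.1] w 0.0494 q [-0.15  0.41  1.03  0.    1.71 -1.77]
```

View pics/s33.png

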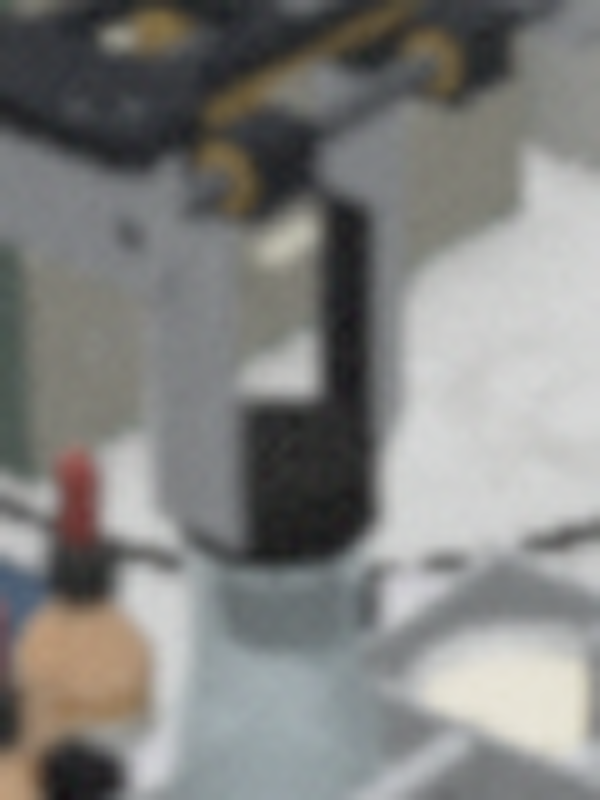

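```bash
python3 -m crank '[{"tx":0,"ty":0.05,"tz":0.2,"twist":0,"grip":0},{"tx":0,"ty":0,"tz":0,"twist":0,"grip":0}]'; python3 -m crank '[{"tx":0,"ty":0,"tz":0.2,"twist":0,"grip":0},{"tx":0,"ty":0,"tz":0,"twist":0,"grip":0}]';python3 -m crank '[{"tx":0,"ty":0,"tz":0.15,"twist":0,"grip":0},{"tx":0,"ty":0,"tz":0,"twist":0,"grip":0}]'
```

```text
time: 39.58
tool_pos: [0.6874, -0.0439, 0.1676]
ee_rot: [3.141, -0.0, -3.094]
wrist_force: [0.1, 0.6, -0.6]
width: 0.0492
time: 39.83
tool_pos: [0.6877, -0.0439, 0.1671]
ee_rot: [-3.141, 0.002, -3.094]
wrist_force: [-0.7, 0.2, 3.8]
width: 0.0486
time: 40.08
tool_pos: [0.688, -0.0438, 0.1671]
ee_rot: [-3.141, 0.004, -3.094]
wrist_force: [-1.2, 0.4, 7.3]
width: 0.0492
```

```bash
python3 -m crank '[{"tx":0,"ty":0,"tz":-0.2,"twist":0,"grip":0},{"tx":0,"ty":0,"tz":0,"twist":0,"grip":0.75},{"tx":0,"ty":0,"tz":0,"twist":0,"grip":0.8},{"tx":0,"ty":0,"tz":0,"twist":0,"grip":0.8},{"tx":0,"ty":0,"tz":-3,"twist":0,"grip":0.8},{"tx":0,"ty":0,"tz":-5,"twist":0,"grip":0.8},{"tx":0,"ty":0,"tz":-5,"twist":0,"grip":0.8},{"tx":0,"ty":0,"tz":0,"twist":0,"grip":0.8}]'
python3 - <<'E'
from h import *
go(.5825,.3898,.28);o(); q=cams.snapshot("scene"); save(q,"s34",(250,120,410,260),5); t=cams.snapshot("top"); save(t,"t34",(160,225,220,325),8)
E
```

```text
time: 41.08
tool_pos: [0.689, -0.0442, 0.3028]
ee_rot: [-3.139, 0.011, -3.094]
wrist_force: [0.3, 0.9, 1.0]
width: 0.0751
at [ 0.689  -0.0442  0.3028] yaw -3.094 shift cm (tx,ty,tz): [ 8.6  43.87  2.09] twist after 0
t 41.08 pos [ 0.689  -0.0442  0.3028] rot [-3.139  0.011 -3.094] F [0.3 0.9 1. ] w 0.0751 q [-0.15  0.43  0.74  0.    1.97 -1.76]
```

View pics/s34.png

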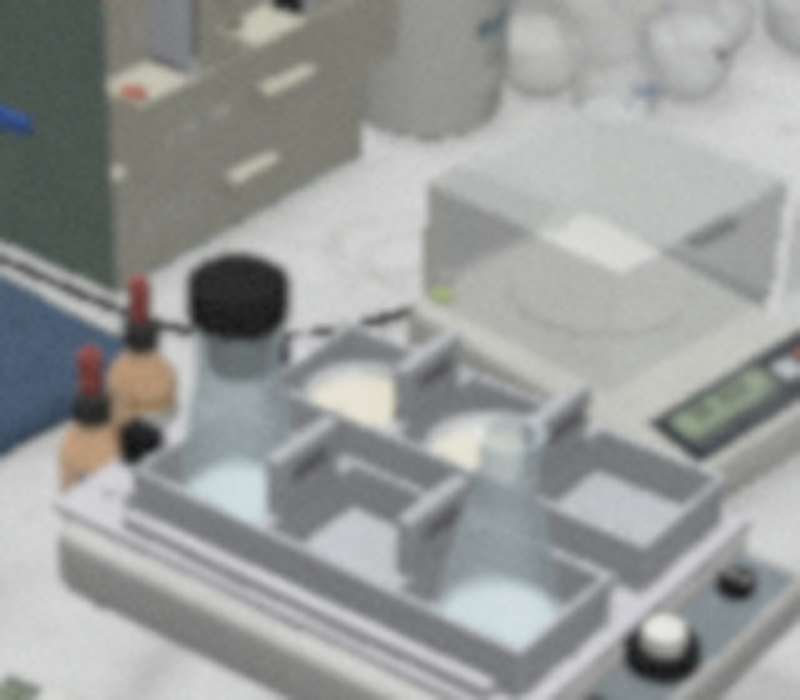

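```bash
python3 -m crank '[{"tx":0.96,"ty":4.87,"tz":0,"twist":0,"grip":0.8},{"tx":0.96,"ty":4.87,"tz":0,"twist":0,"grip":0.8},{"tx":0.96,"ty":4.87,"tz":0,"twist":0,"grip":0.8},{"tx":0.96,"ty":4.87,"tz":0,"twist":0,"grip":0.8},{"tx":0.96,"ty":4.87,"tz":0,"twist":0,"grip":0.8},{"tx":0.96,"ty":4.87,"tz":0,"twist":0,"grip":0.8},{"tx":0.96,"ty":4.87,"tz":0,"twist":0,"grip":0.8},{"tx":0.96,"ty":4.87,"tz":2,"twist":0,"grip":0.8},{"tx":0.96,"ty":4.87,"tz":3,"twist":0,"grip":0.8},{"tx":0,"ty":0,"tz":4,"twist":0,"grip":0.8},{"tx":0,"ty":0,"tz":0,"twist":0,"grip":0.8},{"tx":0,"ty":0,"tz":0,"twist":0,"grip":0.8}]'
python3 - <<'E'
from h import *
go(.5825,.3898,.034); q=cams.snapshot("scene"); save(q,"s35",(140,250,280,400),5)
E
```

```text
time: 42.68
tool_pos: [0.5805, 0.3892, 0.2064]
ee_rot: [-3.141, -0.0, -3.095]
wrist_force: [0.8, -0.2, 0.4]
width: 0.075
at [0.5805 0.3892 0.2064] yaw -3.0948 shift cm (tx,ty,tz): [-0.21  0.06 17.24] twist after 0
```

View pics/s35.png

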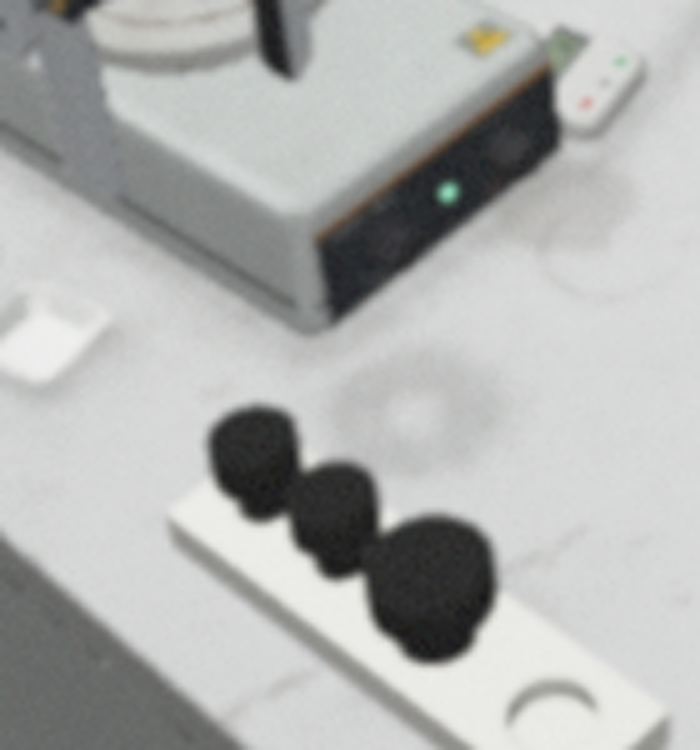

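```bash
python3 -m crank '[{"tx":-0.2,"ty":0.05,"tz":4,"twist":0,"grip":0.8},{"tx":0,"ty":0,"tz":4,"twist":0,"grip":0.8},{"tx":0,"ty":0,"tz":3,"twist":0,"grip":0.8},{"tx":0,"ty":0,"tz":3,"twist":0,"grip":0.8},{"tx":0,"ty":0,"tz":0,"twist":0,"grip":0.8},{"tx":0,"ty":0,"tz":0,"twist":0,"grip":0.8}]'
python3 - <<'E'
from h import *
go(.5825,.3898,.034); q=cams.snapshot("scene"); save(q,"s36",(140,250,280,400),5)
E
```

```text
time: 43.48
tool_pos: [0.584, 0.3907, 0.0694]
ee_rot: [3.139, 0.004, -3.095]
wrist_force: [0.3, 0.1, 0.1]
width: 0.0752
at [0.584  0.3907 0.0694] yaw -3.0948 shift cm (tx,ty,tz): [ 0.17 -0.09  3.54] twist after 0
```

View pics/s36.png

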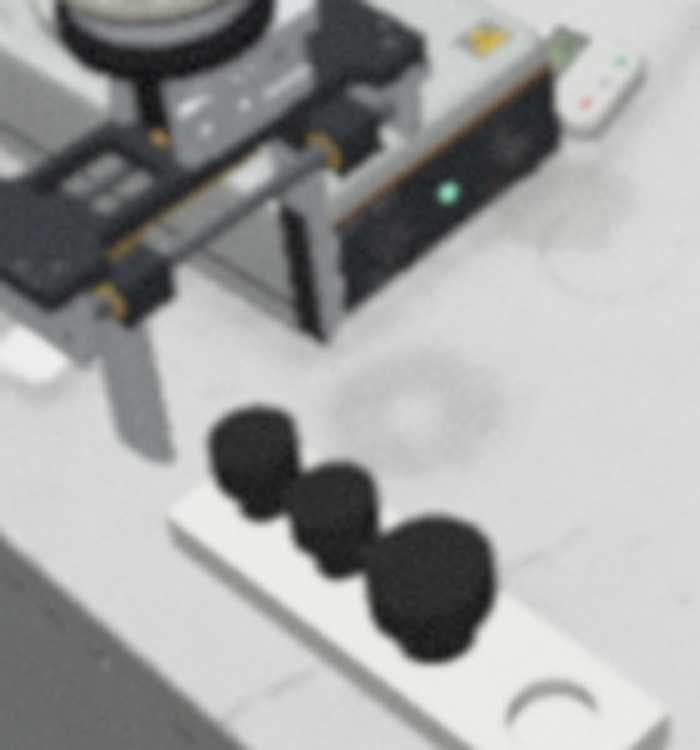

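```bash
python3 -m crank '[{"tx":0.12,"ty":-0.08,"tz":2,"twist":0,"grip":0.8},{"tx":0,"ty":0,"tz":1,"twist":0,"grip":0.8},{"tx":0,"ty":0,"tz":0.5,"twist":0,"grip":0.8},{"tx":0,"ty":0,"tz":0,"twist":0,"grip":0.8},{"tx":0,"ty":0,"tz":0,"twist":0,"grip":0.8}]'; python3 - <<'E'
from h import *
go(.5825,.3898,.034); q=cams.snapshot("scene"); save(q,"s37",(140,250,280,400),5)
E
```

```text
time: 44.15
tool_pos: [0.5814, 0.3897, 0.0317]
ee_rot: [3.141, 0.001, -3.094]
wrist_force: [-0.3, 0.2, 0.4]
width: 0.0753
at [0.5814 0.3897 0.0317] yaw -3.0939 shift cm (tx,ty,tz): [-0.11  0.01 -0.23] twist after 0
```

View pics/s37.png

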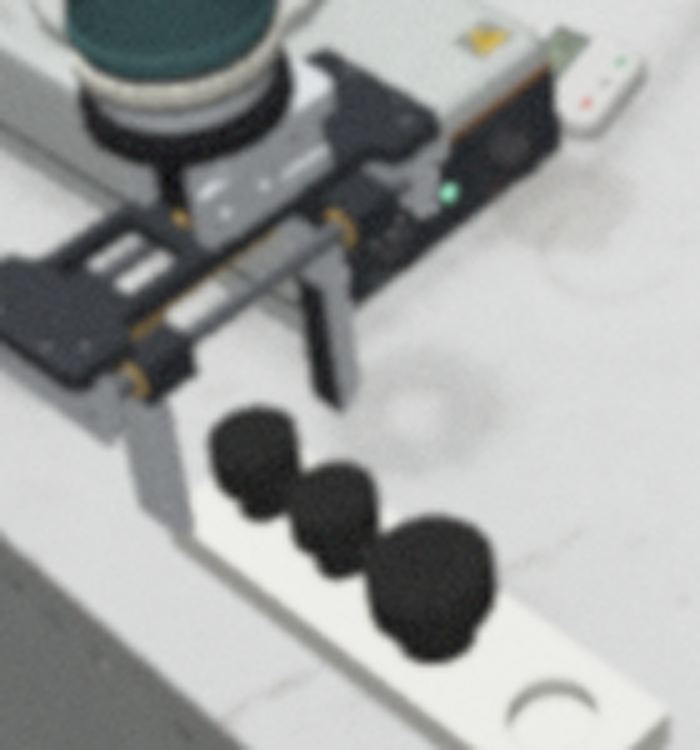

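```bash
python3 -m crank '[{"tx":-0.1,"ty":0,"tz":-0.2,"twist":0,"grip":0.6},{"tx":0,"ty":0,"tz":0,"twist":0,"grip":0},{"tx":0,"ty":0,"tz":0,"twist":0,"grip":0},{"tx":0,"ty":0,"tz":0,"twist":0,"grip":0},{"tx":0,"ty":0,"tz":0,"twist":0,"grip":0}]'; python3 - <<'E'
from h import *
o(); q=cams.snapshot("scene"); save(q,"s38",(140,250,280,400),5)
E
```

```text
time: 44.82
tool_pos: [0.5821, 0.3895, 0.0333]
ee_rot: [3.142, -0.0, -3.094]
wrist_force: [1.0, -0.5, 0.2]
width: 0.0348
t 44.83 pos [0.5821 0.3895 0.0333] rot [ 3.142 -0.    -3.094] F [ 1.  -0.5  0.2] w 0.0348 q [ 0.51  0.49  1.18  0.    1.47 -1.11]
```

View pics/s38.png

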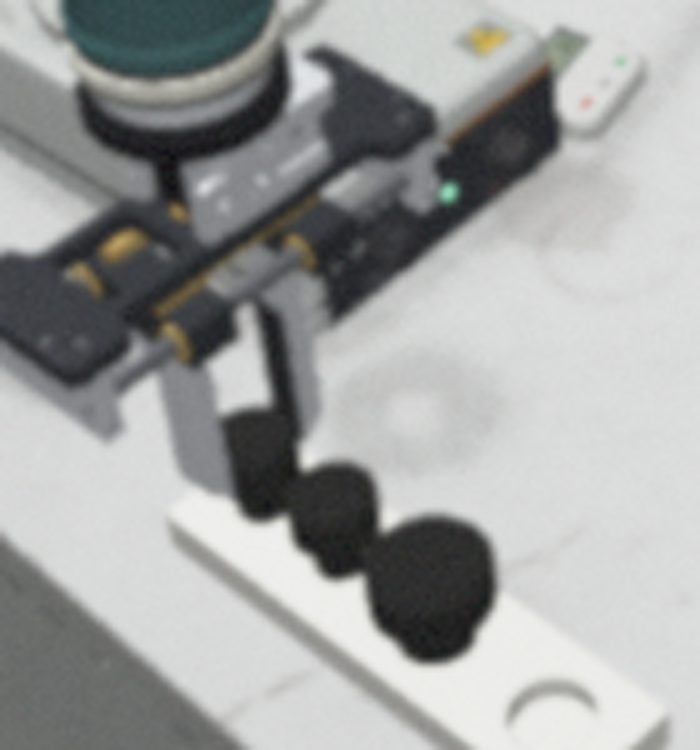

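```bash
python3 -m crank '[{"tx":0,"ty":0,"tz":-1,"twist":0,"grip":0},{"tx":0,"ty":0,"tz":-3,"twist":0,"grip":0},{"tx":0,"ty":0,"tz":-5,"twist":0,"grip":0},{"tx":0,"ty":0,"tz":-5,"twist":0,"grip":0},{"tx":0,"ty":0,"tz":-5,"twist":0,"grip":0},{"tx":0,"ty":0,"tz":-4,"twist":0,"grip":0},{"tx":0,"ty":0,"tz":0,"twist":0,"grip":0}]'; python3 - <<'E'
from h import *
go(.5272,-.050,.168);o(); q=cams.snapshot("scene"); save(q,"s39",(140,150,280,300),5)
t=cams.snapshot("top"); save(t,"t39",(300,160,400,310),5)
E
```

```text
time: 45.75
tool_pos: [0.5834, 0.3903, 0.2698]
ee_rot: [3.137, 0.01, -3.094]
wrist_force: [-0.4, 0.9, -0.2]
width: 0.0349
at [0.5834 0.3903 0.2698] yaw -3.094 shift cm (tx,ty,tz): [  7.81 -43.76   9.89] twist after 0
t 45.75 pos [0.5834 0.3903 0.2698] rot [ 3.137  0.01  -3.094] F [-0.4  0.9 -0.2] w 0.0349 q [ 0.51  0.44  0.78  0.    1.91 -1.11]
```

View pics/s39.png

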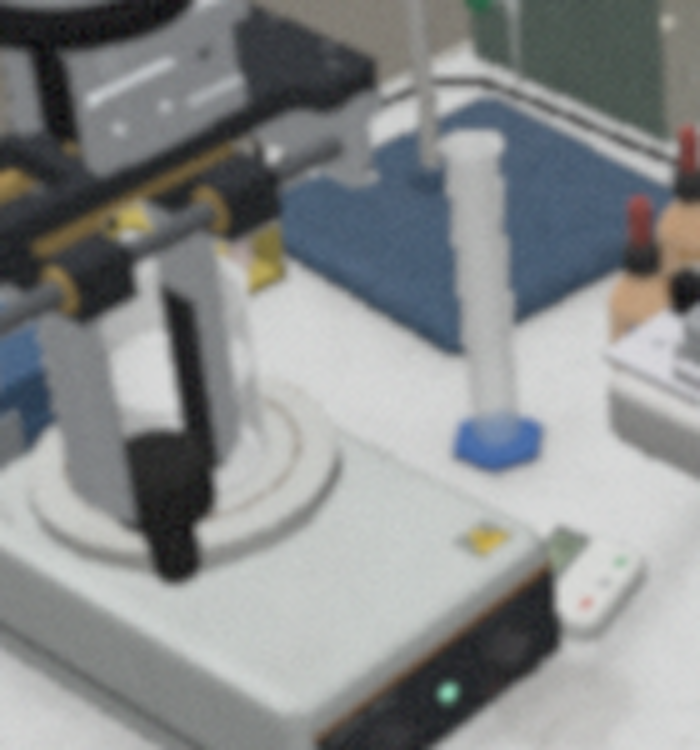

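View pics/t39.png

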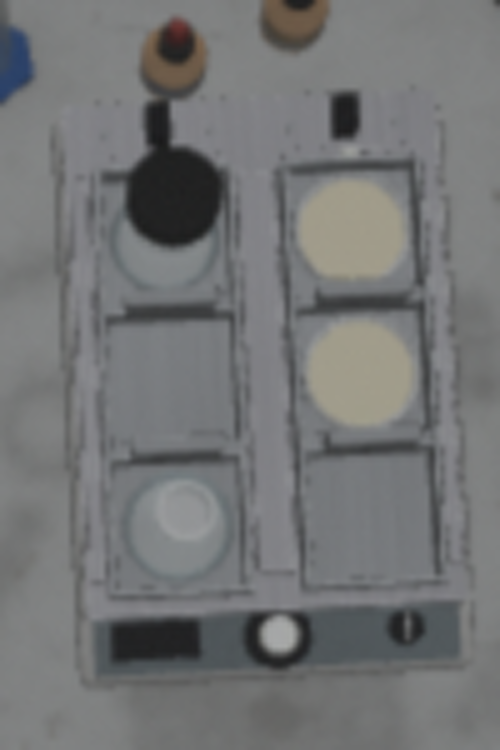

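```bash
python3 - <<'E'
from h import *
t=cams.snapshot("top"); save(t,"t39b",(320,250,350,285),16)
U=lambda x,y:(300+(x+.5)/5-.5,160+(y+.5)/5-.5)
print("rimN",atz(t,U(188,508),.173)[:2],"footN",atz(t,U(178,528),.061)[:2],"headW",atz(t,U(174,196),.187)[:2],"footW",atz(t,U(164,242),.061)[:2])
E
```

```text
rimN [ 0.52836064 -0.05088651] footN [ 0.52669856 -0.05039493] headW [ 0.68752032 -0.0430661 ] footW [ 0.68697801 -0.04248035]
```

View pics/t39b.png

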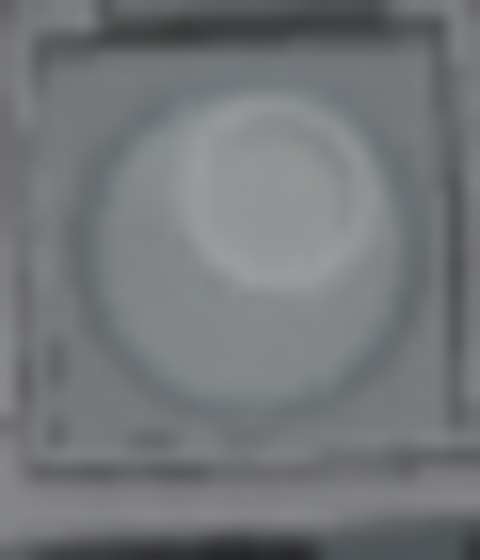

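```bash
python3 -m crank '[{"tx":0.87,"ty":-4.87,"tz":0,"twist":0,"grip":0},{"tx":0.87,"ty":-4.87,"tz":0,"twist":0,"grip":0},{"tx":0.87,"ty":-4.87,"tz":0,"twist":0,"grip":0},{"tx":0.87,"ty":-4.87,"tz":0,"twist":0,"grip":0},{"tx":0.87,"ty":-4.87,"tz":0,"twist":0,"grip":0},{"tx":0.87,"ty":-4.87,"tz":0,"twist":0,"grip":0},{"tx":0.87,"ty":-4.87,"tz":0,"twist":0,"grip":0},{"tx":0.87,"ty":-4.87,"tz":0,"twist":0,"grip":0},{"tx":0.87,"ty":-4.87,"tz":0,"twist":0,"grip":0},{"tx":0,"ty":0,"tz":0,"twist":0,"grip":0},{"tx":0,"ty":0,"tz":0,"twist":0,"grip":0}]'; python3 - <<'E'
from h import *
go(.5275,-.0505,.213)
E
```

```text
time: 47.28
tool_pos: [0.5241, -0.0516, 0.2614]
ee_rot: [3.14, -0.003, -3.094]
wrist_force: [-0.8, -0.8, 0.3]
width: 0.0349
at [ 0.5241 -0.0516  0.2614] yaw -3.0943 shift cm (tx,ty,tz): [-0.36  0.08  4.84] twist after 0
```

```bash
python3 -m crank '[{"tx":-0.3,"ty":0.08,"tz":2,"twist":0,"grip":0},{"tx":0,"ty":0,"tz":2,"twist":0,"grip":0},{"tx":0,"ty":0,"tz":0.6,"twist":0,"grip":0},{"tx":0,"ty":0,"tz":0,"twist":0,"grip":0},{"tx":0,"ty":0,"tz":0,"twist":0,"grip":0}]'; python3 - <<'E'
from h import *
go(.5275,-.0505,.168); q=cams.snapshot("scene"); save(q,"s40",(320,160,380,240),10)
go(.5275,-.0505,.168)
E
```

```text
time: 47.9
tool_pos: [0.5282, -0.0507, 0.2182]
ee_rot: [-3.141, 0.002, -3.093]
wrist_force: [0.2, 1.1, -0.5]
width: 0.0349
at [ 0.5282 -0.0507  0.2182] yaw -3.0933 shift cm (tx,ty,tz): [0.07 0.02 5.02] twist after 0
at [ 0.5282 -0.0509  0.2183] yaw -3.0936 shift cm (tx,ty,tz): [0.07 0.04 5.03] twist after 0
```

View pics/s40.png

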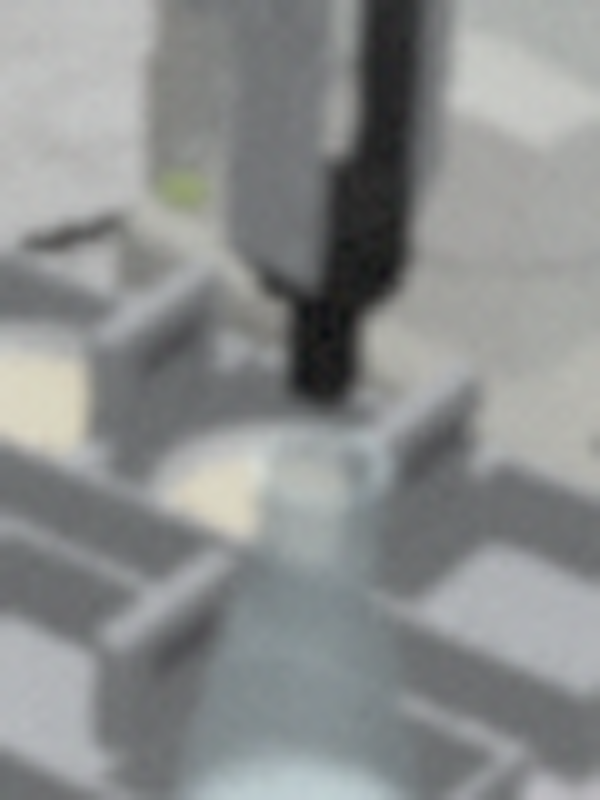

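```bash
python3 -m crank '[{"tx":0.04,"ty":0,"tz":1.5,"twist":0,"grip":0},{"tx":0,"ty":0,"tz":1,"twist":0,"grip":0},{"tx":0,"ty":0,"tz":0.8,"twist":0,"grip":0},{"tx":0,"ty":0,"tz":0,"twist":0,"grip":0}]'; python3 -m crank '[{"tx":0,"ty":0,"tz":0.6,"twist":0,"grip":0},{"tx":0,"ty":0,"tz":0.5,"twist":0,"grip":0},{"tx":0,"ty":0,"tz":0.3,"twist":0,"grip":0},{"tx":0,"ty":0,"tz":0,"twist":0,"grip":0}]'
python3 - <<'E'
from h import *
go(.5275,-.0505,.168);o(); q=cams.snapshot("scene"); save(q,"s41",(320,160,380,240),10)
E
```

```text
time: 48.45
tool_pos: [0.5267, -0.051, 0.183]
ee_rot: [3.141, -0.002, -3.094]
wrist_force: [0.2, -0.4, -0.3]
width: 0.0348
time: 48.95
tool_pos: [0.5271, -0.0511, 0.17]
ee_rot: [3.141, -0.0, -3.094]
wrist_force: [-0.1, -0.5, 0.4]
width: 0.0347
at [ 0.5271 -0.0511  0.17  ] yaw -3.094 shift cm (tx,ty,tz): [-0.04  0.05  0.2 ] twist after 0
t 48.95 pos [ 0.5271 -0.0511  0.17  ] rot [ 3.141 -0.    -3.094] F [-0.1 -0.5  0.4] w 0.0347 q [-0.2   0.05  1.46  0.    1.64 -1.82]
```

View pics/s41.png

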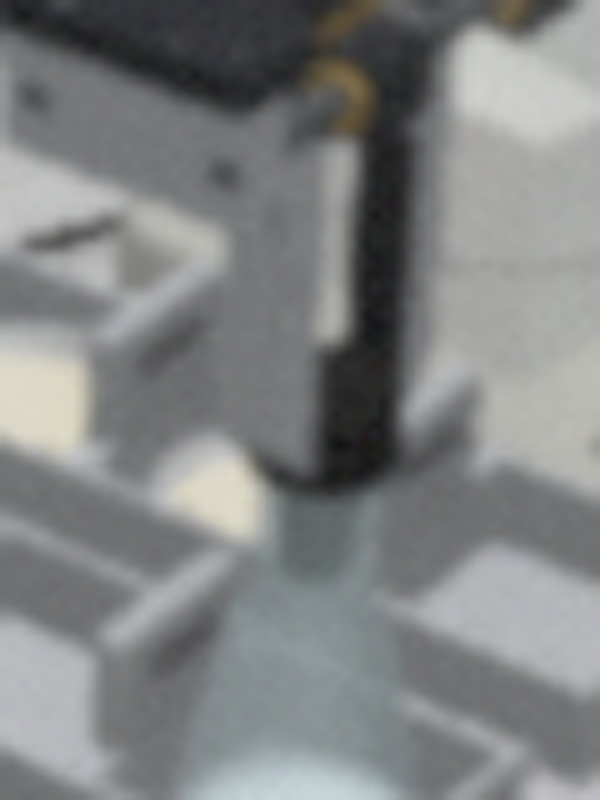

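```bash
python3 -m crank '[{"tx":0,"ty":0,"tz":0.2,"twist":0,"grip":0},{"tx":0,"ty":0,"tz":0,"twist":0,"grip":0}]'; python3 -m crank '[{"tx":0,"ty":0,"tz":0.2,"twist":0,"grip":0},{"tx":0,"ty":0,"tz":0,"twist":0,"grip":0}]';python3 -m crank '[{"tx":0,"ty":0,"tz":0.15,"twist":0,"grip":0},{"tx":0,"ty":0,"tz":0,"twist":0,"grip":0}]'
```

```text
time: 49.25
tool_pos: [0.5274, -0.0511, 0.1683]
ee_rot: [3.142, 0.0, -3.094]
wrist_force: [0.9, -0.4, -0.1]
width: 0.0349
time: 49.5
tool_pos: [0.5277, -0.0511, 0.1682]
ee_rot: [-3.141, 0.002, -3.094]
wrist_force: [-0.9, 0.7, 4.9]
width: 0.0351
time: 49.75
tool_pos: [0.5281, -0.0511, 0.1682]
ee_rot: [-3.141, 0.004, -3.094]
wrist_force: [-0.8, 0.0, 9.3]
width: 0.035
```

```bash
python3 -m crank '[{"tx":0,"ty":0,"tz":-0.3,"twist":0,"grip":0},{"tx":0,"ty":0,"tz":0,"twist":0,"grip":0.55},{"tx":0,"ty":0,"tz":0,"twist":0,"grip":0.6},{"tx":0,"ty":0,"tz":0,"twist":0,"grip":0.6},{"tx":0,"ty":0,"tz":-3,"twist":0,"grip":0.6},{"tx":0,"ty":0,"tz":-5,"twist":0,"grip":0.6},{"tx":2,"ty":0,"tz":-4,"twist":0,"grip":0.6},{"tx":5,"ty":0,"tz":0,"twist":0,"grip":0.3},{"tx":6,"ty":0,"tz":0,"twist":0,"grip":0},{"tx":6,"ty":0,"tz":0,"twist":0,"grip":0},{"tx":3,"ty":0,"tz":0,"twist":0,"grip":0},{"tx":0,"ty":0,"tz":0,"twist":0,"grip":0}]'
python3 - <<'E'
from h import *
o(); q=cams.snapshot("scene"); save(q,"s42",(250,130,410,270),5); t=cams.snapshot("top"); save(t,"t42",(300,160,400,310),5)
a=(305+305.5/6-.5,172+690.5/6-.5); b=(250+533.5/4-.5,170+303.5/4-.5)
c1,d1=ray(t,a);c2,d2=ray(q,b)
A=np.stack([d1,-d2],1);s=np.linalg.lstsq(A,c2-c1,rcond=None)[0];print(c1+d1*s[0],c2+d2*s[1])
for z in(.04,.045,.05,.055,.06): print(z,atz(t,a,z)[:2].round(4),atz(q,b,z)[:2].round(4))
E
```

```text
time: 51.25
tool_pos: [0.3067, -0.0616, 0.2885]
ee_rot: [-3.14, 0.003, -3.096]
wrist_force: [0.2, -0.9, 1.2]
width: 0.0096
t 51.25 pos [ 0.3067 -0.0616  0.2885] rot [-3.140e+00  3.000e-03 -3.096e+00] F [ 0.2 -0.9  1.2] w 0.0096 q [-0.38 -0.45  1.63  0.    1.96 -2.  ]
[ 0.46805937 -0.10622155  0.05915162] [ 0.46604988 -0.10745327  0.05917477]
0.04 [ 0.4688 -0.1077] [ 0.479 -0.129]
0.045 [ 0.4686 -0.1073] [ 0.4756 -0.1234]
0.05 [ 0.4684 -0.1069] [ 0.4723 -0.1178]
0.055 [ 0.4682 -0.1065] [ 0.4689 -0.1121]
0.06 [ 0.468  -0.1062] [ 0.4655 -0.1065]
```

View pics/s42.png

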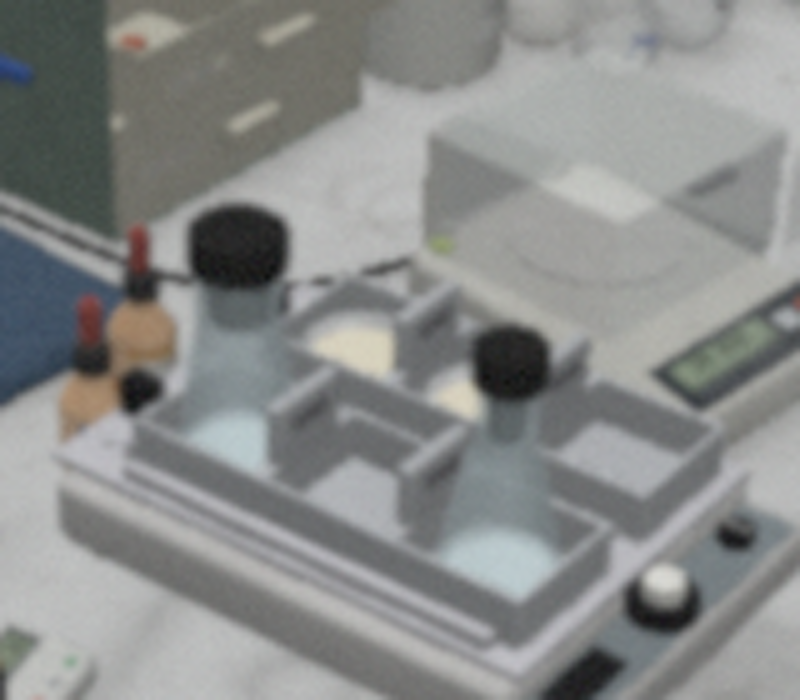

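View pics/t42.png

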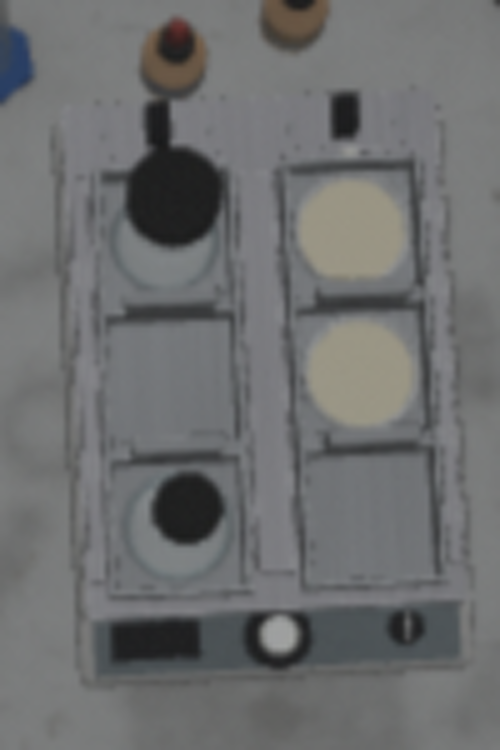

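```bash
python3 -m crank '[{"tx":0,"ty":0,"tz":0,"twist":-8.7,"grip":0},{"tx":0,"ty":0,"tz":0,"twist":-8.7,"grip":0},{"tx":0,"ty":0,"tz":0,"twist":0,"grip":0}]'
python3 - <<'E'
from h import *
go(.464,-.107,.2)
E
```

```text
time: 51.72
tool_pos: [0.3085, -0.0616, 0.2872]
ee_rot: [3.14, -0.001, -2.791]
wrist_force: [-0.0, -0.1, 0.3]
width: 0.0004
at [ 0.3085 -0.0616  0.2872] yaw -2.7913 shift cm (tx,ty,tz): [-13.06  -9.62   8.69] twist after 0
```

```bash
python3 -m crank '[{"tx":-4.35,"ty":-3.2,"tz":0,"twist":0,"grip":0},{"tx":-4.35,"ty":-3.2,"tz":0,"twist":0,"grip":0},{"tx":-4.35,"ty":-3.2,"tz":0,"twist":0,"grip":0},{"tx":0,"ty":0,"tz":4,"twist":0,"grip":0},{"tx":0,"ty":0,"tz":4,"twist":0,"grip":0},{"tx":0,"ty":0,"tz":4,"twist":0,"grip":0},{"tx":0,"ty":0,"tz":0,"twist":0,"grip":0},{"tx":0,"ty":0,"tz":0,"twist":0,"grip":0}]'
python3 - <<'E'
from h import *
go(.464,-.107,.1); q=cams.snapshot("scene"); save(q,"s43",(320,150,420,260),6)
E
```

```text
time: 52.72
tool_pos: [0.4641, -0.107, 0.1691]
ee_rot: [-3.141, 0.001, -2.791]
wrist_force: [-0.4, -0.3, 1.2]
width: 0.0006
at [ 0.4641 -0.107   0.1691] yaw -2.7911 shift cm (tx,ty,tz): [0.02 0.01 6.91] twist after 0
```

View pics/s43.png

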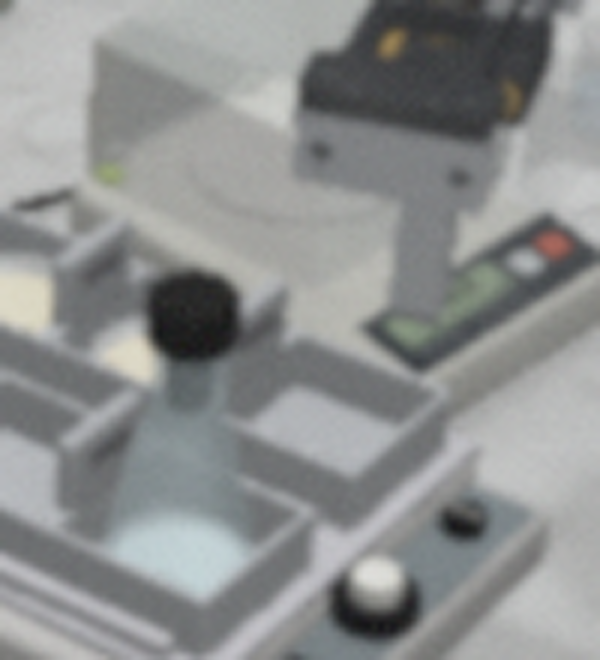

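```bash
python3 -m crank '[{"tx":0,"ty":0,"tz":3,"twist":0,"grip":0},{"tx":0,"ty":0,"tz":3,"twist":0,"grip":0},{"tx":0,"ty":0,"tz":1.5,"twist":0,"grip":0},{"tx":0,"ty":0,"tz":0,"twist":0,"grip":0},{"tx":0,"ty":0,"tz":0,"twist":0,"grip":0}]'
python3 - <<'E'
from h import *
go(.464,-.107,.1); o();q=cams.snapshot("scene"); save(q,"s44",(320,150,420,260),6)
E
```

```text
time: 53.4
tool_pos: [0.4643, -0.1072, 0.0946]
ee_rot: [-3.14, 0.003, -2.79]
wrist_force: [-0.2, -0.2, -0.2]
width: -0.0
at [ 0.4643 -0.1072  0.0946] yaw -2.7904 shift cm (tx,ty,tz): [ 0.02  0.03 -0.54] twist after 0
t 53.4 pos [ 0.4643 -0.1072  0.0946] rot [-3.14e+00  3.00e-03 -2.79e+00] F [-0.2 -0.2 -0.2] w -0.0 q [-0.35 -0.04  1.69  0.    1.48 -2.27]
```

View pics/s44.png

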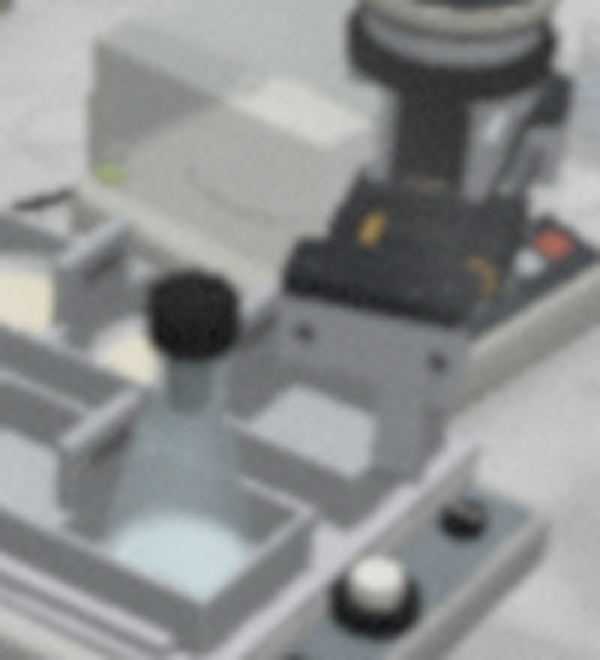

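```bash
for i in 1; do :; done; python3 -m crank '[{"tx":0,"ty":0,"tz":1,"twist":0,"grip":0},{"tx":0,"ty":0,"tz":0.7,"twist":0,"grip":0},{"tx":0,"ty":0,"tz":0,"twist":0,"grip":0}]'; python3 -m crank '[{"tx":0,"ty":0,"tz":0.5,"twist":0,"grip":0},{"tx":0,"ty":0,"tz":0,"twist":0,"grip":0}]'; python3 - <<'E'
from h import *
o();q=cams.snapshot("scene"); save(q,"s45",(320,150,420,260),6)
E
```

```text
time: 53.82
tool_pos: [0.4624, -0.1065, 0.0747]
ee_rot: [3.14, -0.002, -2.79]
wrist_force: [-0.3, 0.5, -0.2]
width: 0.0004
time: 54.08
tool_pos: [0.4628, -0.1067, 0.0703]
ee_rot: [3.141, -0.001, -2.79]
wrist_force: [-0.2, -0.8, 0.5]
width: 0.0011
t 54.08 pos [ 0.4628 -0.1067  0.0703] rot [ 3.141e+00 -1.000e-03 -2.790e+00] F [-0.2 -0.8  0.5] w 0.0011 q [-0.35 -0.02  1.73  0.    1.44 -2.27]
```

View pics/s45.png

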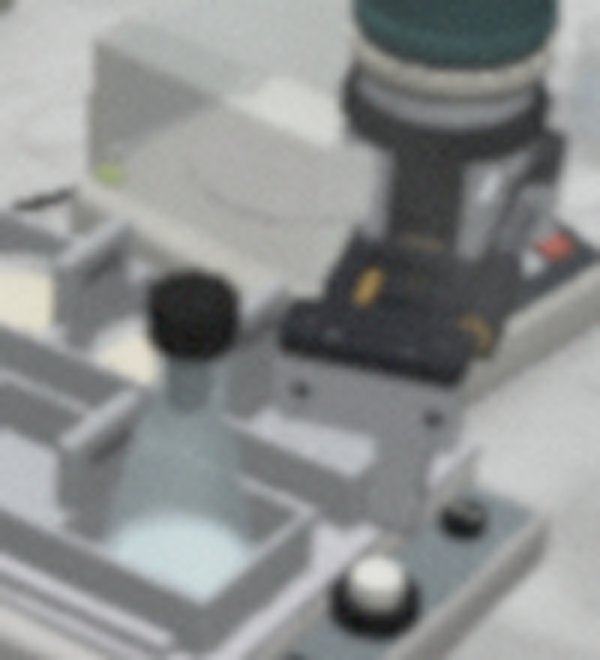

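```bash
python3 -m crank '[{"tx":0,"ty":0,"tz":0.5,"twist":0,"grip":0},{"tx":0,"ty":0,"tz":0,"twist":0,"grip":0}]'; python3 -m crank '[{"tx":0,"ty":0,"tz":0.4,"twist":0,"grip":0},{"tx":0,"ty":0,"tz":0,"twist":0,"grip":0}]'; python3 -m crank '[{"tx":0,"ty":0,"tz":0.3,"twist":0,"grip":0},{"tx":0,"ty":0,"tz":0,"twist":0,"grip":0}]'; python3 - <<'E'
from h import *
o();q=cams.snapshot("scene"); save(q,"s46",(350,200,410,260),10)
E
```

```text
time: 54.38
tool_pos: [0.4627, -0.1066, 0.0652]
ee_rot: [3.141, -0.001, -2.79]
wrist_force: [0.3, 0.7, 0.1]
width: 0.0006
time: 54.62
tool_pos: [0.4628, -0.1067, 0.0613]
ee_rot: [3.141, -0.001, -2.79]
wrist_force: [0.5, 0.0, 0.1]
width: 0.0006
time: 54.88
tool_pos: [0.4629, -0.1067, 0.0585]
ee_rot: [3.141, -0.0, -2.79]
wrist_force: [-0.4, -1.0, -0.0]
width: 0.0004
t 54.88 pos [ 0.4629 -0.1067  0.0585] rot [ 3.141 -0.    -2.79 ] F [-0.4 -1.  -0. ] w 0.0004 q [-0.35 -0.01  1.74  0.    1.41 -2.27]
```

View pics/s46.png

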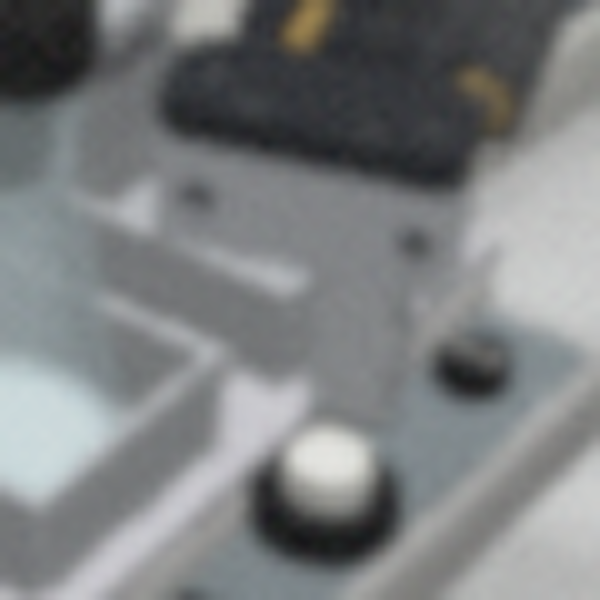

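```bash
python3 -m crank '[{"tx":-0.2,"ty":0,"tz":0.3,"twist":0,"grip":0},{"tx":0,"ty":0,"tz":0,"twist":0,"grip":0}]'; python3 -m crank '[{"tx":0,"ty":0,"tz":0.3,"twist":0,"grip":0},{"tx":0,"ty":0,"tz":0,"twist":0,"grip":0}]'; python3 - <<'E'
from h import *
o();q=cams.snapshot("scene"); save(q,"s47",(350,200,410,260),10)
E
```

```text
time: 55.18
tool_pos: [0.4649, -0.106, 0.0555]
ee_rot: [3.141, -0.0, -2.79]
wrist_force: [-1.1, 0.7, 0.8]
width: 0.0003
time: 55.42
tool_pos: [0.4647, -0.106, 0.0524]
ee_rot: [3.141, -0.0, -2.79]
wrist_force: [-1.2, 0.3, -0.1]
width: 0.0003
t 55.42 pos [ 0.4647 -0.106   0.0524] rot [ 3.141 -0.    -2.79 ] F [-1.2  0.3 -0.1] w 0.0003 q [-0.34 -0.    1.75  0.    1.4  -2.27]
```

View pics/s47.png

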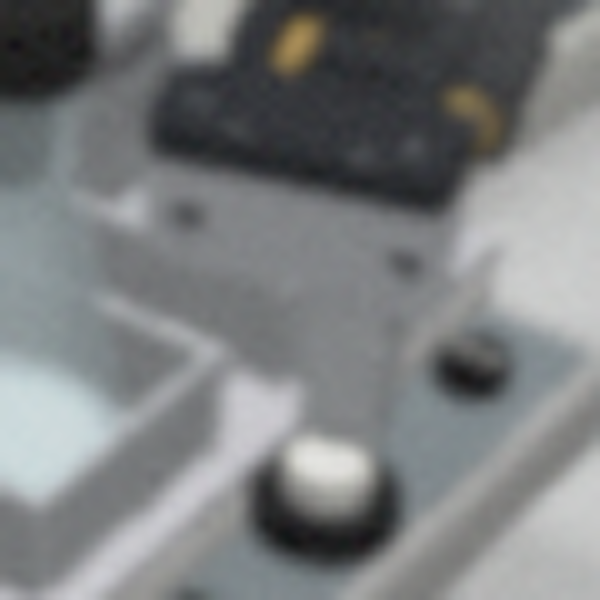

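```bash
python3 -m crank '[{"tx":0,"ty":0,"tz":0.2,"twist":0,"grip":0},{"tx":0,"ty":0,"tz":0,"twist":0,"grip":0}]'; python3 -m crank '[{"tx":0,"ty":0,"tz":0.2,"twist":0,"grip":0},{"tx":0,"ty":0,"tz":0,"twist":0,"grip":0}]';python3 -m crank '[{"tx":0,"ty":0,"tz":0.2,"twist":0,"grip":0},{"tx":0,"ty":0,"tz":0,"twist":0,"grip":0}]';  python3 - <<'E'
from h import *
o();q=cams.snapshot("scene"); save(q,"s48",(350,200,410,260),10)
E
```

```text
time: 55.72
tool_pos: [0.4648, -0.1061, 0.0506]
ee_rot: [3.141, -0.0, -2.79]
wrist_force: [-0.1, -0.8, 0.2]
width: 0.0006
time: 55.98
tool_pos: [0.4648, -0.106, 0.0485]
ee_rot: [3.141, -0.0, -2.79]
wrist_force: [0.0, -0.7, -0.2]
width: 0.0002
time: 56.22
tool_pos: [0.4648, -0.106, 0.0465]
ee_rot: [3.141, -0.0, -2.79]
wrist_force: [0.2, 0.5, -0.3]
width: 0.0006
t 56.23 pos [ 0.4648 -0.106   0.0465] rot [ 3.141 -0.    -2.79 ] F [ 0.2  0.5 -0.3] w 0.0006 q [-0.34  0.    1.75  0.    1.39 -2.27]
```

View pics/s48.png

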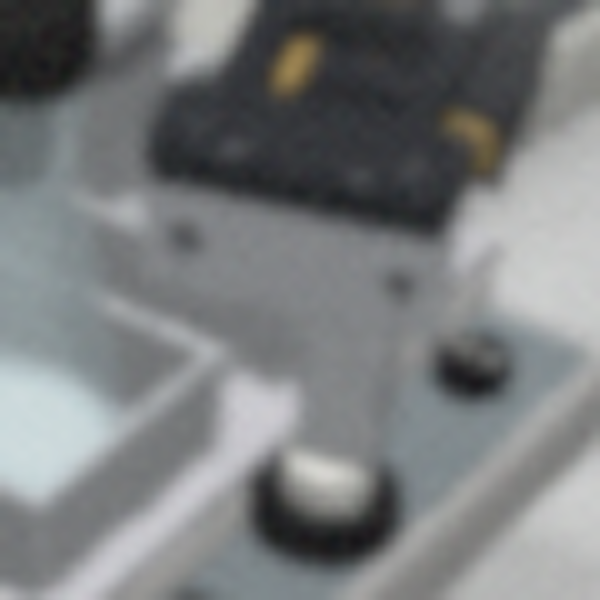

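```bash
python3 -m crank '[{"tx":0,"ty":0,"tz":0.2,"twist":0,"grip":0},{"tx":0,"ty":0,"tz":0,"twist":0,"grip":0}]'; python3 -m crank '[{"tx":0,"ty":0,"tz":0.2,"twist":0,"grip":0},{"tx":0,"ty":0,"tz":0,"twist":0,"grip":0}]';python3 -m crank '[{"tx":0,"ty":0,"tz":0.2,"twist":0,"grip":0},{"tx":0,"ty":0,"tz":0,"twist":0,"grip":0}]';  python3 - <<'E'
from h import *
o();q=cams.snapshot("scene"); save(q,"s49",(350,200,410,260),10)
E
```

```text
time: 56.52
tool_pos: [0.4648, -0.106, 0.0445]
ee_rot: [3.141, -0.0, -2.79]
wrist_force: [0.3, 0.7, -0.5]
width: 0.0005
time: 56.78
tool_pos: [0.4651, -0.1062, 0.0429]
ee_rot: [-3.141, 0.0, -2.79]
wrist_force: [-0.7, -0.5, 2.2]
width: 0.0005
time: 57.02
tool_pos: [0.4652, -0.1061, 0.0409]
ee_rot: [-3.141, 0.0, -2.79]
wrist_force: [0.4, 0.8, 2.5]
width: 0.0005
t 57.02 pos [ 0.4652 -0.1061  0.0409] rot [-3.141  0.    -2.79 ] F [0.4 0.8 2.5] w 0.0005 q [-0.34  0.01  1.76  0.    1.37 -2.27]
```

View pics/s49.png

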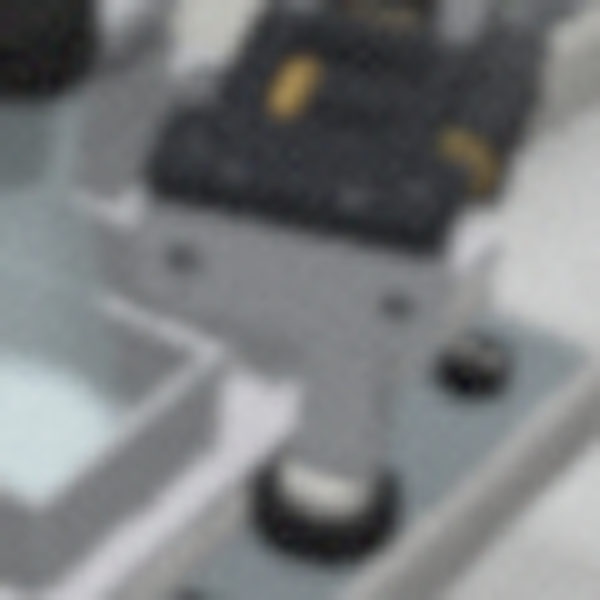

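```bash
python3 -m crank '[{"tx":0,"ty":0,"tz":0.2,"twist":0,"grip":0},{"tx":0,"ty":0,"tz":0,"twist":0,"grip":0}]'; python3 -m crank '[{"tx":0,"ty":0,"tz":0.2,"twist":0,"grip":0},{"tx":0,"ty":0,"tz":0,"twist":0,"grip":0}]';python3 -m crank '[{"tx":0,"ty":0,"tz":0.2,"twist":0,"grip":0},{"tx":0,"ty":0,"tz":0,"twist":0,"grip":0}]'
```

```text
time: 57.32
tool_pos: [0.4651, -0.1061, 0.0389]
ee_rot: [-3.141, 0.0, -2.79]
wrist_force: [0.4, 0.3, 4.0]
width: 0.0006
time: 57.58
tool_pos: [0.4652, -0.1062, 0.038]
ee_rot: [-3.141, 0.001, -2.79]
wrist_force: [-2.5, 0.7, 8.8]
width: 0.0006
time: 57.82
tool_pos: [0.4653, -0.1061, 0.0377]
ee_rot: [-3.141, 0.001, -2.79]
wrist_force: [-5.9, 2.3, 16.9]
width: 0.0003
```

```bash
python3 -m crank '[{"tx":0,"ty":0,"tz":-1.5,"twist":0,"grip":0},{"tx":0,"ty":0,"tz":-4,"twist":0,"grip":0},{"tx":0,"ty":0,"tz":-5,"twist":0,"grip":0},{"tx":0,"ty":0,"tz":-5,"twist":0,"grip":0},{"tx":0,"ty":0,"tz":-5,"twist":0,"grip":0},{"tx":4,"ty":0,"tz":0,"twist":0,"grip":0},{"tx":5,"ty":0,"tz":0,"twist":0,"grip":0},{"tx":5,"ty":0,"tz":0,"twist":0,"grip":0},{"tx":0,"ty":0,"tz":0,"twist":0,"grip":0},{"tx":0,"ty":0,"tz":0,"twist":0,"grip":0}]'
python3 - <<'E'
from h import *
o();q=cams.snapshot("scene"); save(q,"s50",(250,130,410,270),5);t=cams.snapshot("top"); save(t,"t50",(300,160,400,310),5); save(t,"t50f")
U=lambda x,y:(300+(x+.5)/5-.5,160+(y+.5)/5-.5)
E
```

```text
time: 59.08
tool_pos: [0.3339, -0.1542, 0.2395]
ee_rot: [3.141, 0.001, -2.791]
wrist_force: [-0.4, -0.4, -0.6]
width: 0.0006
t 59.08 pos [ 0.3339 -0.1542  0.2395] rot [ 3.141e+00  1.000e-03 -2.791e+00] F [-0.4 -0.4 -0.6] w 0.0006 q [-0.59 -0.33  1.65  0.    1.82 -2.51]
```

View pics/s50.png

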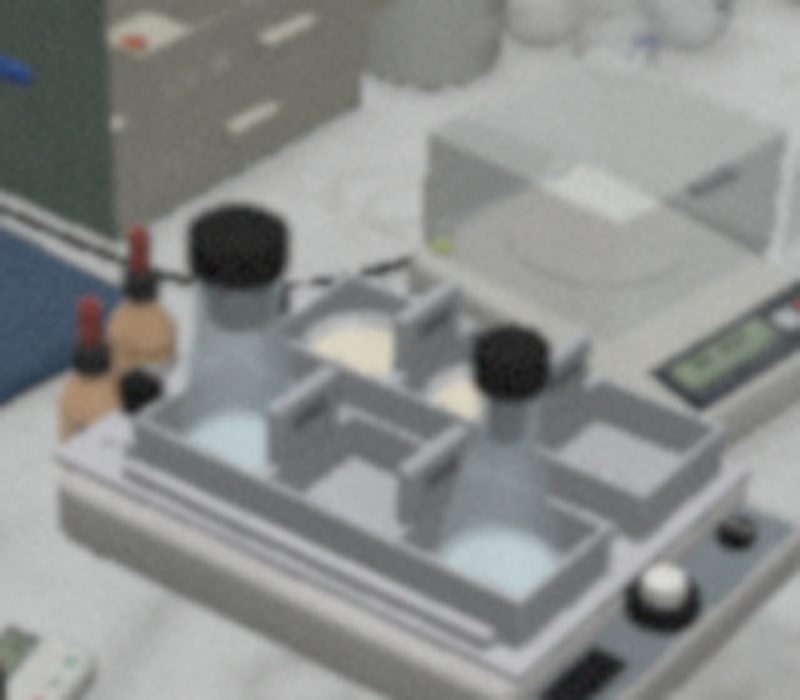

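View pics/t50.png

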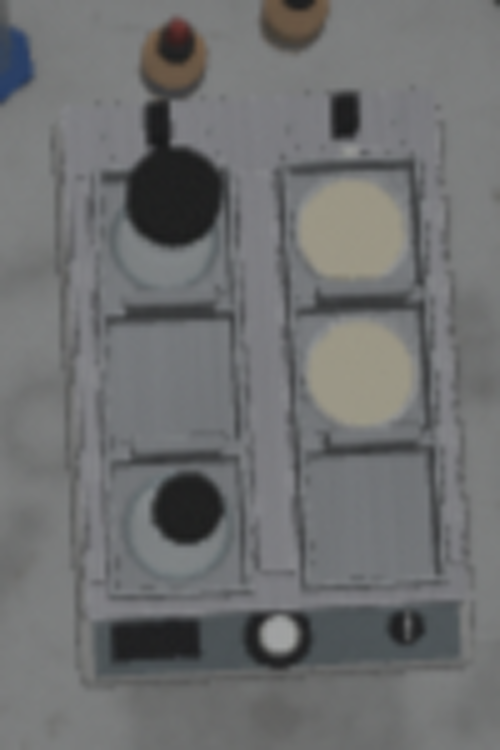

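View pics/t50f.png

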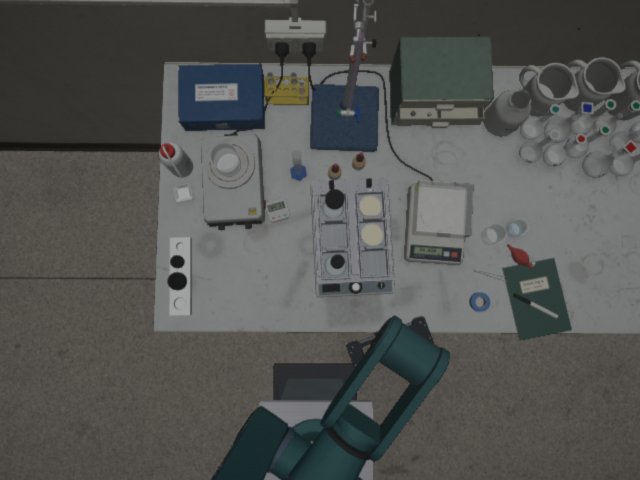

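```bash
python3 -c "
from bench import ticket
print(ticket.close_job())"
```

```text
the job is handed in; nothing more can be done
None
```

I loaded the shaker, pressed and released the start key, and handed the job in at about 59 s. The hand-in gave no verdict.

- **Tray:** The empty tray is in the left (free) bay. I pushed it back until the wrist force showed it against the stop, at 12 N. The last pictures show it flat and unmoved.
- **Flasks:** There were two on the bench. The wide one stands in the back compartment and the narrow one in the front. In the pictures both are upright and near the tray's middle line.
- **Stoppers:** Each flask has its own size of stopper. I pressed each until the force rose, to 7 N (wide) and 9 N (narrow), and the heads rest on the rims. The spare stoppers are still in the stand.
- **Start key:** I pressed it through about 6 mm until it bottomed out, at 17 N. It looks up again in the final picture.
- **Other tray:** It shows no movement, and the arm was clear of everything at hand-in.

Checks that were incomplete or disagreed:
- **Switch lever:** I could not read it or see it clearly. That it is pressed follows only from the tray touching the stop.
- **Fingertip height:** In the scene camera the fingertips looked about 10–20 mm higher than the stated tool geometry, and contact with the key also came lower than I expected. I chose grasp heights that work either way.
- **Camera offset:** The scene camera also placed the tray about 4–5 mm off from the top camera. I relied on the top camera and on contact forces.

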